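Stock the spice caddy, hang its gate and pin it shut

ROBOT

A 6-joint arm with a two-finger parallel gripper is mounted at the origin on a cart in front of the work surface, level with it; the furniture and walls round the work are solid. World frame = base frame: x ahead of the robot, y to its left, z up, the work surface at z = 0. Lengths are in m, angles in rad, forces in N, time in s.
With the tool pointing down it reaches from about 0.35 to 0.85 m from the base axis. Payload 8.1 kg.
Tool frame: the origin (TCP) lies at the very end of the fingers, on their centre line; the grasp point (between the pads) lies 19 mm behind it (grasp_offset is the distance from the TCP to the grasp point, in m); z points along the fingers, y is the direction in which the jaws open and shut (so a half turn about z gives the same grasp; the last joint's range is limited). The gripper opens to 93 mm and grips with 3 to 60 N. Pads are 15 mm wide; open, the fingers measure 128 mm over their backs; the gripper's body (75 mm by 188 mm) begins 65 mm behind the grasp point.
Start: joints at [1.251, 0.13, 1.488, -0, 1.523, -0.085], TCP at [0.14, 0.584, 0.194] pointing down, gripper open.
Joint ranges: [-2.96, 2.96], [-0.89, 2.26], [0.02, 2.5], [-1.34, 4.48], [0, 2.73], [-2.66, 2.66]. Speed limits (rad/s): [2.39, 2.39, 2.79, 3.14, 3.14, 3.14].

INTERFACE

Orientations are given as a rotation vector (axis times angle).
In Python, from plant import read_state, read_camera, close_job, search_frame, masks_of, grasp_offset gives the robot as it stands.
- The arm moves only by the tool drive_tool, never from a script. Its argument "plan" is a list of rows, each an object with "claw": the closure, from 0 (fully open) to 1 (shut); "linear": the shift along the tool's x, y, z in cm, a list of three; "angular": the turn, a rotation vector about the tool's x, y, z in degrees, a list of three. In form: [{"claw": claw, "linear": [tx, ty, tz], "angular": [ax, ay, az]}, ...]. A call has 1 to 12 rows; each row shifts and turns the commanded pose from where the row before left it, along the tool's axes as they then stand; what a row does not reach is not made up. A row lasts 1/8 s, in which the tool goes at most 62.5 mm and 10.7 degrees, less where a joint would pass 70% of its speed; a pose out of reach is approached as far as the arm can. A call is refused whole if a number of a shift passes 6.25 or a number of a turn 10.7, either way. A call with a gripper value outside its range is refused whole. The fingers move at their own pace and stop on an object; "newtons" is the grip in N (left out, the last holds). Time passes only in rows, so rows that do not move let the fingers close. It gives the time, the measured TCP pose, the force and the opening at its end, in the units of the state.
- read_state(): the state, without advancing time (a new reading comes with each control period).
- read_camera(name): name is "scene" or "top" or "wrist"; returns a dict with "pixels" (420x560x3 uint8, red, green, blue), "K" (3x3 intrinsics, pixels), "xyz" and "attitude" of the camera in the world. Camera axes: x right, y up, looking along -z (the intrinsics and any distortion apply to the point x, -y, -z); pixel columns grow to the right and rows downward; lengths in m; the calibration is good to about 2 mm. A picture is of the moment at which its call begins. There is no depth.
- close_job(): hands the job in, once; it reports no verdict.
Trained networks look in a picture, given as the dict that the camera call returned (one of the last four; its "shot" number tells which), for a name from the list of things; names that differ only in an ending like _2 or _b are one class to them, and where a whole thing is asked for, a point or a joint stands for the part that bears it (a point fixed in the world has none). Each returns a list of dicts, best first, with "p" (0 to 1); they miss things now and then, are a little off and sometimes report something else, mostly with a low value. They report only what shows in the picture. A call takes as long as a camera call. They do not tell look-alikes from the thing itself.
- search_frame(picture, label): "at" ([x, y, z] in m, in world coordinates, good to about 4 mm: the middle of the surface that is visible of it).
- masks_of(picture, label): "mask" (420x560 bool, what is visible of it).
The state is a dict: "t": time; "q": joint angles; "dq": joint speeds; "joint_torque": joint torques, N m; "tool_pos": TCP position; "orientation": TCP orientation; "force": force on the tool from outside, world axes, zero at the start; "wrist_torque": the same for the moment, N m; "opening": finger opening in m.
Only numpy, scipy, OpenCV 4.12 (cv2) and the standard library are available. Lean on these libraries where they do the work, as an engineer would, in place of code of your own. Each camera call takes 0.05 s, during which the arm holds its last target.

TASK

Stand every spice jar and spice tin standing on the right of the worktop upright inside the wooden caddy. Lift the white gate out of its stand, lower both its knuckles together onto the caddy's two pintle pins until it sits fully home, swing it shut, and drop the red-handled pin all the way down through the hasp hole and the gate's tab. Leave the other kitchen things where they are.

Things in the scene. Friction and masses are not known exactly. Their poses are not given: they have to be found in the camera images.
- caddy: fixed wooden open-topped caddy, open in front (local -x); +y is its left. Origin: centre of underside. Floor 6 mm thick; inside x -40..40, y -85..85 mm; walls 40 mm high; three jars or tins fit in a row along y, pitch 55 mm. Front left: hinge post, 62 mm high, with two pintle pins at (-48, 110). Front right: post with hasp plate at (-48, -119). Side wall ends (x = -40) stop the gate
- pintle_lower (a point): foot of the lower pintle (top of its bracket), 13.5 mm above the counter; the pin rises 16 mm from here, diameter 8 mm, its last 6 mm tapered. Axes as the caddy's
- pintle_upper (a point): foot of the upper pintle, on the same vertical axis, 59.5 mm above the counter; same pin on a 5 mm thick bracket (so its underside is at 54.5 mm): slide the gate in level from the front, its lower knuckle between the lower pin tip (29.5 mm) and this bracket, then lower it straight down
- hasp_hole (a point): centre of the 11 mm hole in the caddy's hasp plate (24x24x5 mm), at its top face, 48 mm above the counter. The gate's tab goes under this plate, so the gate cannot be lowered in its shut position: hang it swung open (15 to 30 degrees), then swing it shut
- gate: loose white lift-off gate, 0.22 kg, 12 to 14 mm thick (x), parked upright in the stand; hung, it rests on its stiles and stays where it is left. Origin: on its hinge axis, level with the underside of its stiles; runs along local -y to -245 mm; rails' top z = 62 mm. Hung and shut, its axes are parallel to the caddy's; opening moves the free end to the caddy's -x, yaw then decreases (clockwise from above)
- eye_lower (a point): centre of the 10.5 mm hole of the gate's lower knuckle, at the knuckle's underside (gate local z = 14 mm). Knuckles are 22x22x12 mm. Hung home, it lies on pintle_lower
- eye_upper (a point): the same of the upper knuckle (local z = 60 mm), lies on pintle_upper
- gate_handle (a point): centre of the gate's orange grip tab above the middle (centre of mass): 12 mm thick along gate x, 40 mm long along y, from z = 62 to 90 mm; this point at local (0, -108, 77) mm. Pinch it across its thickness from above
- gate_tab_hole (a point): centre of the 13 mm hole in the steel tab at the gate's free end, local (0, -229) mm, at the tab's top face (37 mm above the counter when hung); tab 22 mm wide, 5 mm thick. Shut, it lies under hasp_hole with 6 mm between the plates
- gate_stand: fixed wooden stand, 50x200 mm, base 8 mm thick with two pairs of fins to 38 mm height that hold the gate upright in an 18 mm slot along local y. Origin: centre of the underside. Lift the gate straight up by over 40 mm to clear it
- pin_block: fixed dark wooden block 34x34x40 mm in which the drop pin stands. Origin: centre of the underside
- drop_pin: loose drop pin with a red grip, 0.03 kg. Origin: the tip of its steel shaft (diameter 7 mm, 34 mm long, last 7 mm tapered); above it a red collar (diameter 20, local z 34..37 mm) and a red round grip (diameter 14, z 37..62 mm). It stands in the block with its collar on the block's top
- green_cap_jar: spice jar with a green-topped dark cap, diameter 45, height 105 mm, loose, may be absent. Origin: centre of its underside, z along its axis
- white_cap_jar: spice jar with a whitish cap, diameter 44, height 109 mm, loose, may be absent. Origin: centre of its underside, z along its axis
- blue_tin: low round spice tin, blue with a bare metal lid and a small blank label, diameter 54, height 60 mm, loose, may be absent. Origin: centre of its underside, z along its axis
- red_tin: the same tin in red, diameter 54, height 60 mm, loose, may be absent. Origin: centre of its underside, z along its axis
- white_spoon: white plastic spoon 150x30x15 mm, a bystander to leave alone. Origin: centre of its underside
Mind the look-alikes: they are no part of the job. What is shaped like the red_tin but yellow is not meant.

How it is judged:
On the way, in this order (a step that is already met when the one before it is completed fails the run):
1. the gate hangs fully home on both pintles (horizontal distance between eye_lower and pintle_lower below 0.004 m and horizontal distance between eye_upper and pintle_upper below 0.004 m and z of eye_lower in the frame of pintle_lower between -0.004 and 0.004 m and angle between gate's own z axis and vertical below 0.07 rad), for 0.2 s.
2. the gate is shut and the drop pin is fully down through both holes (all of step 1 and horizontal distance between gate_tab_hole and hasp_hole below 0.008 m and angle between the x axis of gate and the x axis of caddy, either way round below 0.06 rad and horizontal distance between drop_pin and hasp_hole below 0.007 m and z of drop_pin in the frame of hasp_hole below -0.029 m and angle between drop_pin's own z axis and vertical below 0.2 rad), for 0.2 s.
At the end, for the whole second after the job is handed in: Gate home on both pintles (4 mm, upright to 0.07 rad), shut (tab hole within 8 mm of hasp hole, 0.06 rad), pin through both holes with its collar within 5 mm of the plate, tilt under 0.2 rad; each jar and tin present upright (0.12 rad) on the caddy floor between its walls; all at rest (all of step 2 and x of green_cap_jar in the frame of caddy between -0.03 and 0.03 m and y of green_cap_jar in the frame of caddy between -0.075 and 0.075 m and z of each of green_cap_jar, white_cap_jar, blue_tin, red_tin in the frame of caddy below 0.012 m and angle between each of green_cap_jar, white_cap_jar, blue_tin, red_tin's own z axis and vertical below 0.12 rad and linear speed of each of green_cap_jar, white_cap_jar, blue_tin, red_tin, gate, drop_pin below 0.03 m/s and x of white_cap_jar in the frame of caddy between -0.03 and 0.03 m and y of white_cap_jar in the frame of caddy between -0.075 and 0.075 m and x of blue_tin in the frame of caddy between -0.03 and 0.03 m and y of blue_tin in the frame of caddy between -0.075 and 0.075 m and x of red_tin in the frame of caddy between -0.03 and 0.03 m and y of red_tin in the frame of caddy between -0.075 and 0.075 m); the robot touches nothing.
It fails at once if white_spoon shifted by more than 5 cm (distance of white_spoon from where it was at the start of the episode above 0.05 m).
Of green_cap_jar, white_cap_jar, blue_tin, red_tin only 2 to 3 are there at a start; the rules pass over those that are not, and their reading is None.
At some moment in a run one of blue_tin, red_tin may be knocked a few centimetres aside while the robot is not near it.
It also fails if it takes over 208 s, if anything falls off the work surface, if the arm or the gripper's body presses on something with over 40 N, if the wrist force passes 120 N, or if a joint passes its speed limit or range.

## Working session

There is one attempt and no reset: what is moved stays moved. The work goes in short steps, Python scripts to look and compute and a tool call to move; the robot and the scene stay as the last step left them, time stands still between calls to the robot, and variables do not carry over. Pictures are saved under pics/ and viewed, and the job is handed in when it is done.

Besides the shell and the picture viewer there is one more tool, called after "Call:" by a JSON object that holds its "api" and its "payload", one argument or row to a line. drive_tool: Moves the arm, as the interface text tells. Its arguments: {"type":"object","properties":{"plan":{"type":"array"},"newtons":{"type":"number"}},"required":["plan"]}

```bash
ls; mkdir -p pics; cat > h.py <<'E'
import numpy as np, cv2
from scipy.spatial.transform import Rotation as R
from plant import *
def save(p,name,crop=None,scale=1):
    im=cv2.cvtColor(p["pixels"],cv2.COLOR_RGB2BGR)
    if crop: im=im[crop[1]:crop[3],crop[0]:crop[2]]
    if scale!=1: im=cv2.resize(im,None,fx=scale,fy=scale,interpolation=cv2.INTER_CUBIC)
    cv2.imwrite("pics/"+name,im)
def rot(a):
    a=np.array(a,float)
    if a.shape==(3,3): return a
    if a.size==3: return R.from_rotvec(a).as_matrix()
    return None
def proj(p,X):
    X=np.atleast_2d(X); c=(X-np.array(p["xyz"]))@rot(p["attitude"])
    v=np.c_[c[:,0],-c[:,1],-c[:,2]]@np.array(p["K"]).T
    return v[:,:2]/v[:,2:]
def ray(p,uv,z):
    uv=np.atleast_2d(uv); d=np.c_[uv,np.ones(len(uv))]@np.linalg.inv(np.array(p["K"])).T
    d=np.c_[d[:,0],-d[:,1],-d[:,2]]@rot(p["attitude"]).T
    o=np.array(p["xyz"]); return o+d*((z-o[2])/d[:,2])[:,None]
E
python3 - <<'E'
from h import *
s=read_state(); print(s)
for n in ["scene","top","wrist"]:
    p=read_camera(n); print(n,p.keys(),p["K"],p["xyz"],p["attitude"]); save(p,n+"0.png")
    for l in ["caddy","gate","gate_stand","pin_block","drop_pin","green_cap_jar","white_cap_jar","blue_tin","red_tin","white_spoon","gate_handle","eye_upper","gate_tab_hole","hasp_hole","pintle_upper","pintle_lower","eye_lower"]:
        try: r=search_frame(p,l)
        except Exception as e: print(l,e); continue
        print(l,[(round(d["p"],2),np.round(d["at"],3).tolist()) for d in r[:4]])
E
```

```text
pics
{'t': 0.0, 'q': array([ 1.25058699e+00,  1.31151022e-01,  1.48930256e+00, -5.52057746e-05,
        1.52298022e+00, -8.53930937e-02]), 'dq': array([ 0.00075128, -0.00059785,  0.00039286, -0.002332  ,  0.0002176 ,
        0.00087963]), 'joint_torque': array([-8.24915478e-04, -5.59835923e+01, -4.91763854e+01,  7.69017823e-02,
        3.45958758e-02, -1.41671530e-04]), 'tool_pos': array([0.13939786, 0.58294241, 0.19278076]), 'orientation': array([-3.67960201e-01, -3.11964918e+00,  2.84996551e-03]), 'force': array([ 0.36159153,  0.39366932, -0.3710892 ]), 'wrist_torque': array([ 0.00085361, -0.02237797, -0.03612921]), 'opening': 0.0929617009653443}
scene dict_keys(['pixels', 'K', 'xyz', 'attitude', 'shot']) [[379.0015938    0.         279.52710443]
 [  0.         379.0015938  209.67419018]
 [  0.           0.           1.        ]] [ 0.01372033 -0.70250085  0.60997364] [ 0.95101109 -0.26936876 -0.52498816]
caddy [(0.75, [0.469, 0.26, 0.013]), (0.53, [0.468, -0.106, 0.048])]
gate [(0.71, [0.47, -0.106, 0.048])]
gate_stand [(0.93, [0.457, -0.102, 0.004])]
pin_block [(0.55, [0.378, -0.1
[... 1648 characters left out ...]
 0.248, 0.009]), (0.57, [0.433, -0.343, 0.06])]
pintle_upper [(0.74, [0.475, 0.251, 0.002])]
pintle_lower [(0.82, [0.474, 0.249, 0.006])]
eye_lower [(0.78, [0.466, -0.089, 0.066])]
wrist dict_keys(['pixels', 'K', 'xyz', 'attitude', 'shot']) [[311.75811063   0.         282.90536292]
 [  0.         311.75811063 212.12541445]
 [  0.           0.           1.        ]] [0.07153059 0.60089486 0.38550809] [-0.2151414  -0.1711472   1.32821372]
caddy []
gate []
gate_stand []
pin_block []
drop_pin []
green_cap_jar []
white_cap_jar []
blue_tin []
red_tin []
white_spoon [(0.75, [0.355, 0.374, 0.014])]
gate_handle []
eye_upper []
gate_tab_hole []
hasp_hole []
pintle_upper []
pintle_lower []
eye_lower []
```

View pics/scene0.png

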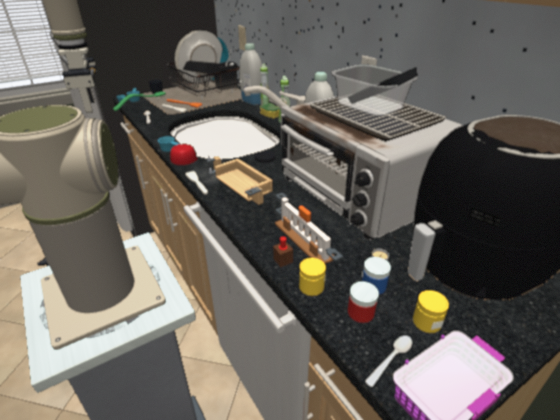

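View pics/top0.png

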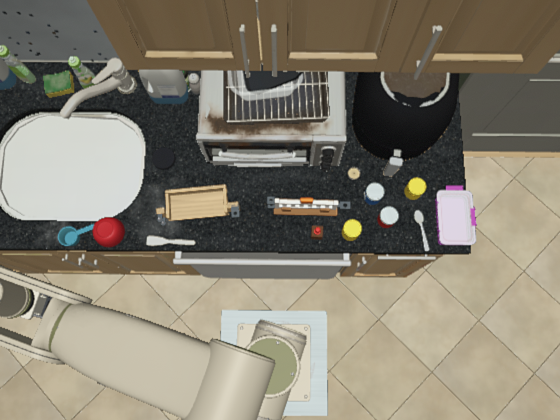

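View pics/wrist0.png

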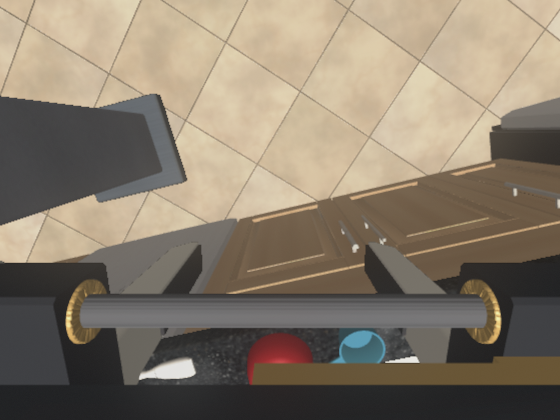

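```bash
python3 - <<'E'
from h import *
p=read_camera("top"); save(p,"t1a.png",(255,150,455,260),4); save(p,"t1b.png",(140,165,260,260),6)
p=read_camera("scene"); save(p,"s1a.png",(265,190,465,340),4);save(p,"s1b.png",(180,140,290,220),6)
E
```

```text
(no output)
```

View pics/t1a.png

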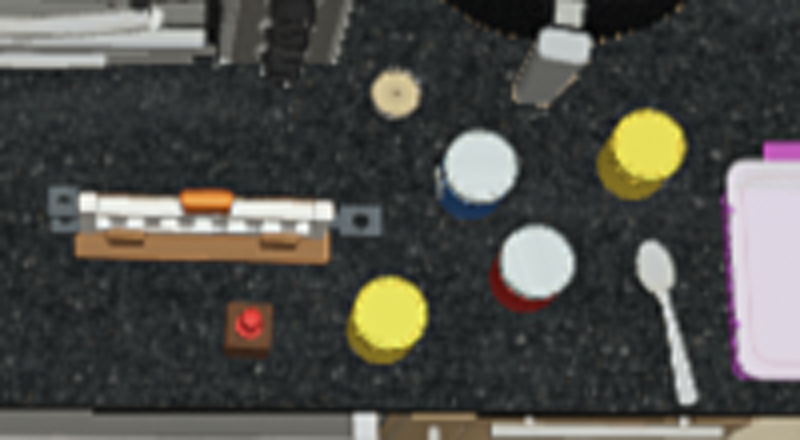

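View pics/t1b.png

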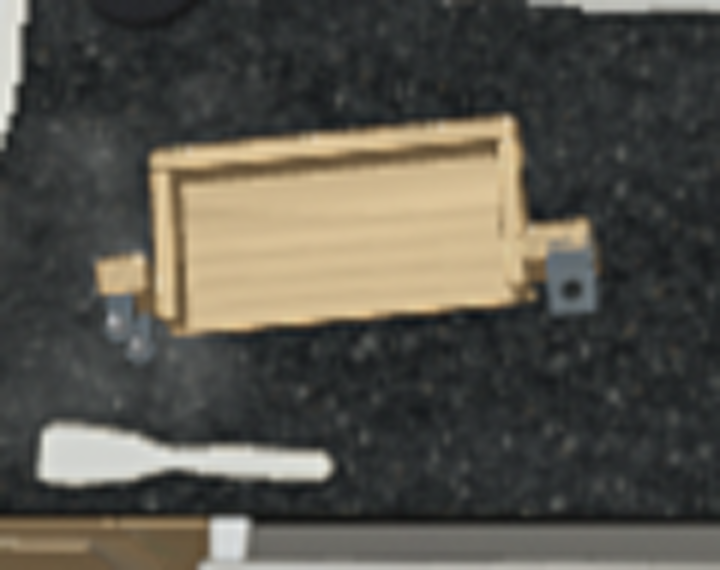

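View pics/s1a.png

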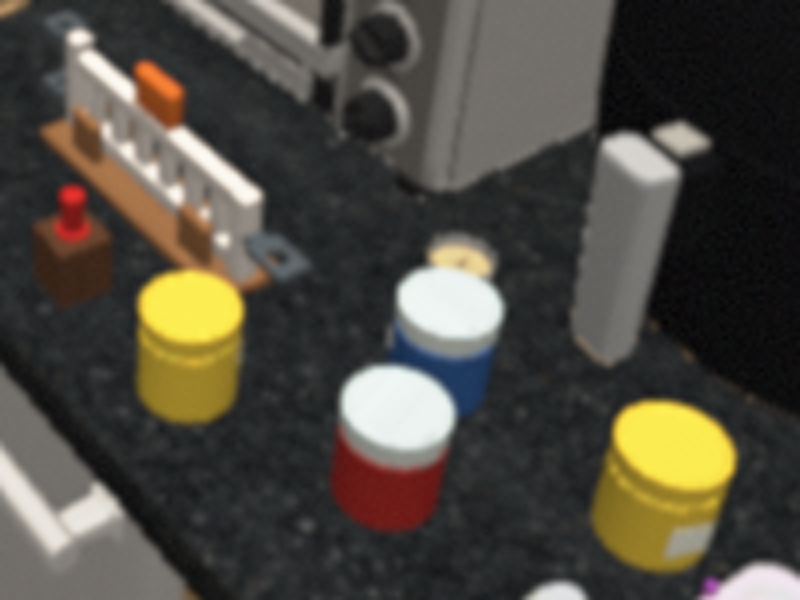

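View pics/s1b.png

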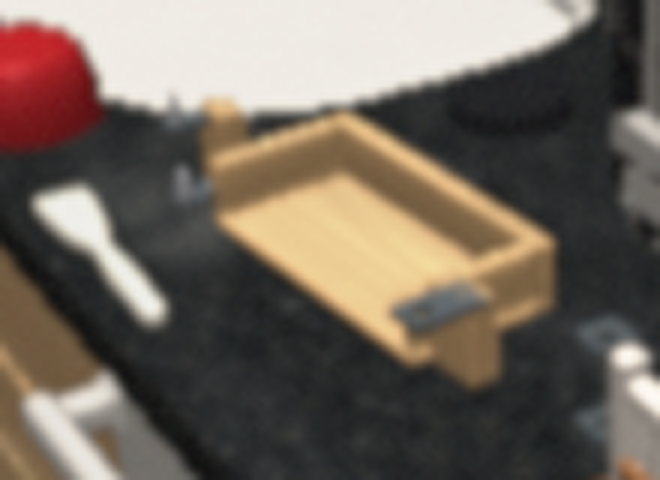

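```bash
python3 - <<'E'
from h import *
s=read_state(); p=read_camera("wrist")
T=rot(s["orientation"]); print("campos tool",T.T@(np.array(p["xyz"])-s["tool_pos"])); print("cam axes in tool\n",np.round(T.T@rot(p["attitude"]),3))
print(np.round(T,3))
p=read_camera("top")
print("hasp",ray(p,[235.2,213],.048)); 
for z in(.0755,.0595): print(z, ray(p,[[159.5,217.5],[163,222.5]],z))
print("pinlow",ray(p,[163,222.5],.0295))
print("oven front",ray(p,[[205,165],[320,165],[282,165]],.1), ray(p,[[282,165]],.15), "edge",ray(p,[282,251],0))
print("gate ends tab hole", ray(p,[255+90.5,150+55],.045))
print("stand",ray(p,[[255+19,215.5],[255+82.5,215.5]],.008))
print("tins",ray(p,[[255+120,150+41],[255+134.5,150+65.5]],.06))
print("pin",ray(p,[255+62.5,150+80],.068))
E
```

```text
campos tool [ 0.07021531  0.00104213 -0.1916621 ]
cam axes in tool
 [[ 0.     0.968  0.252]
 [ 1.     0.    -0.001]
 [-0.001  0.252 -0.968]]
[[-0.973  0.233  0.   ]
 [ 0.233  0.973  0.   ]
 [ 0.     0.    -1.   ]]
hasp [[0.441002   0.12314245 0.048     ]]
0.0755 [[0.41769013 0.34855761 0.0755    ]
 [0.40231058 0.33693612 0.0755    ]]
0.0595 [[0.42156465 0.35245246 0.0595    ]
 [0.40602741 0.34071182 0.0595    ]]
pinlow [[0.41299646 0.34779124 0.0295    ]]
oven front [[ 0.57784852  0.21523124  0.1       ]
 [ 0.58137126 -0.13530809  0.1       ]
 [ 0.58020768 -0.01952291  0.1       ]] [[ 0.56261646 -0.01990678  0.15      ]] edge [[ 0.33267095 -0.02193647  0.        ]]
gate ends tab hole [[ 0.47080136 -0.21701795  0.045     ]]
stand [[ 0.44424386  0.0044957   0.008     ]
 [ 0.44630649 -0.19550233  0.008     ]]
tins [[ 0.5124196  -0.30709761  0.06      ]
 [ 0.43495657 -0.34871434  0.06      ]]
pin [[ 0.38568673 -0.12854256  0.068     ]]
```

```bash
python3 - <<'E'
from h import *
p=read_camera("top"); save(p,"t2.png",(195,120,355,220),5)
p=read_camera("scene"); save(p,"s2.png",(270,100,400,210),6)
E
```

```text
(no output)
```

View pics/t2.png

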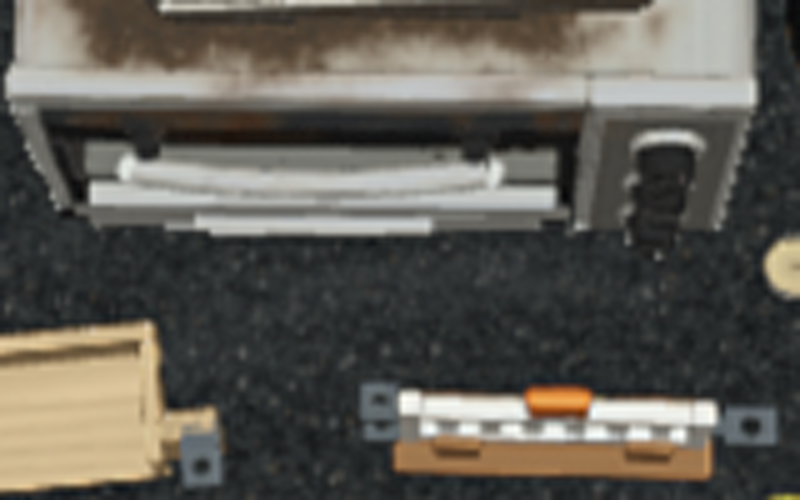

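View pics/s2.png

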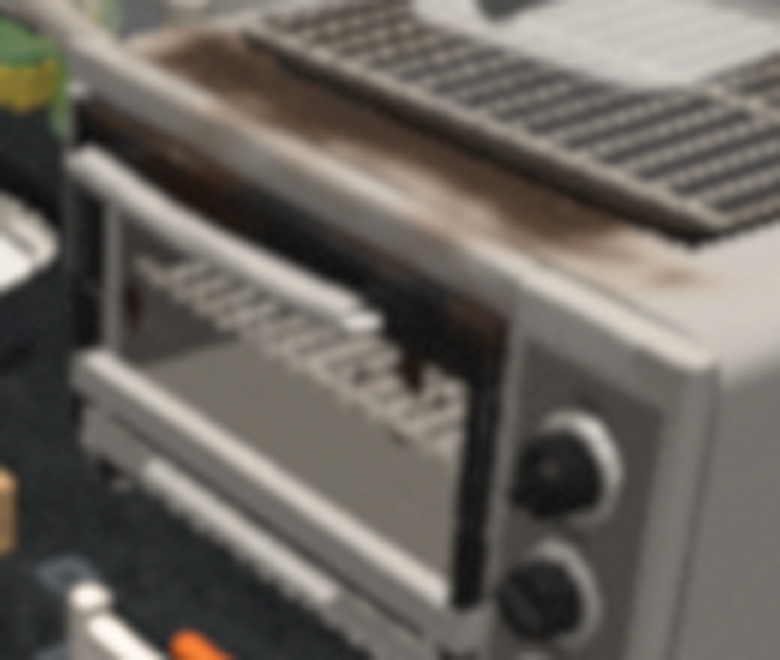

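```bash
cat >> h.py <<'E'
def rayd(p,uv):
    d=np.r_[uv,1]@np.linalg.inv(np.array(p["K"])).T
    d=rot(p["attitude"])@np.array([d[0],-d[1],-d[2]]); return np.array(p["xyz"]),d/np.linalg.norm(d)
def tri(pairs):
    A=np.zeros((3,3));b=np.zeros(3)
    for p,uv in pairs:
        o,d=rayd(p,uv);M=np.eye(3)-np.outer(d,d);A+=M;b+=M@o
    X=np.linalg.solve(A,b); return X,[np.round(proj(p,X)[0]-uv,1) for p,uv in pairs]
E
python3 - <<'E'
from h import *
t=read_camera("top");s=read_camera("scene")
print("handle Rend",tri([(t,(195+500/5,120+180/5)),(s,(270+372/6,100+320/6))]))
print("handle Lend",tri([(t,(195+120/5,120+170/5)),(s,(270+85/6,100+160/6))]))
print("knob top",tri([(t,(195+660/5,120+190/5)),(s,(270+550/6,100+480/6))]))
print("gh",ray(t,[195+559/5,120+402/5],.098))
print("hasp",tri([(t,(235.2,213)),(s,(180+440/6,140+307/6))]))
print("handle top",tri([(t,(195+559/5,120+402/5)),(s,(265+160/4,190+80/4))]))
print(proj(s,[[.415,.348,.0755],[.415,.348,.0295],[.441,.123,.048]]), [(180+172/6,140+98/6),(180+182/6,140+170/6)])
E
```

```text
handle Rend (array([ 0.57189218, -0.05751075,  0.20383502]), [array([ 0.1, -0.2]), array([-0.3,  0.1])])
handle Lend (array([0.57625345, 0.160947  , 0.19929684]), [array([-0.1,  0.2]), array([ 0.2, -0.1])])
knob top (array([ 0.58162081, -0.15323959,  0.17063391]), [array([ 0.7, -1.1]), array([-1.6,  0.4])])
gh [[ 0.46954079 -0.09511806  0.098     ]]
hasp (array([0.44311794, 0.12264882, 0.04680708]), [array([ 0.2, -0.6]), array([-0.6,  0.2])])
handle top (array([ 0.46946867, -0.09493057,  0.09628148]), [array([-0.1,  0.2]), array([ 0.2, -0.1])])
[[210.24741933 155.54755326]
 [211.80312581 168.33050327]
 [251.97428703 191.15229703]] [(208.66666666666666, 156.33333333333334), (210.33333333333334, 168.33333333333334)]
```

```bash
cat >> h.py <<'E'
def cur():
    s=read_state(); T=rot(s["orientation"]); return np.array(s["tool_pos"]),np.degrees(np.arctan2(T[1,0],T[0,0])),s
def plan(pos,psi=None,step=4.0,P=None,psi0=None):
    """rotate first (rows of turn), then translate"""
    p,a,s=cur()
    if P is not None:p=np.array(P)
    if psi0 is not None:a=psi0
    if psi is not None:
        da=-(((psi-a)+180)%360-180); n=max(1,int(np.ceil(abs(da)/10)))
        print(f"turn {da:.2f} = {n} x {da/n:.2f}"); a=psi
    c,sn=np.cos(np.radians(a)),np.sin(np.radians(a))
    d=(np.array(pos)-p)*100
    t=np.array([d[0]*c+d[1]*sn,d[0]*sn-d[1]*c,-d[2]])
    n=max(1,int(np.ceil(np.abs(t).max()/step)))
    print("shift tool cm",np.round(t,2),f"= {n} x",np.round(t/n,2), "t",round(s["t"],2))
E
python3 - <<'E'
from h import *
print(cur()[:2]); plan((.41,.31,.27))
E
```

```text
(array([0.13957671, 0.58352986, 0.19380701]), np.float64(166.54652216964698))
shift tool cm [-32.66 -20.31  -7.62] = 9 x [-3.63 -2.26 -0.85] t 3.1
```

Call:
{"api": "drive_tool", "payload": {
  "plan": [
    {"claw": 0,"linear": [-3.6,-2.25,-0.85],"angular": [0,0,0]},
    {"claw": 0,"linear": [-3.6,-2.25,-0.85],"angular": [0,0,0]},
    {"claw": 0,"linear": [-3.6,-2.25,-0.85],"angular": [0,0,0]},
    {"claw": 0,"linear": [-3.6,-2.25,-0.85],"angular": [0,0,0]},
    {"claw": 0,"linear": [-3.6,-2.25,-0.85],"angular": [0,0,0]},
    {"claw": 0,"linear": [-3.6,-2.25,-0.85],"angular": [0,0,0]},
    {"claw": 0,"linear": [-3.6,-2.25,-0.85],"angular": [0,0,0]},
    {"claw": 0,"linear": [-3.6,-2.25,-0.85],"angular": [0,0,0]},
    {"claw": 0,"linear": [-3.6,-2.25,-0.85],"angular": [0,0,0]},
    {"claw": 0,"linear": [0,0,0],"angular": [0,0,0]},
    {"claw": 0,"linear": [0,0,0],"angular": [0,0,0]}
  ]
}}

```text
t: 4.47
tool_pos: [0.4073, 0.3114, 0.2702]
orientation: [-0.369, -3.119, -0.0]
force: [-0.4, -0.1, -0.1]
opening: 0.0929
```

```bash
python3 - <<'E'
from h import *
print(cur()[:2]); p=read_camera("wrist"); save(p,"w1.png"); import pickle; pickle.dump(p,open("w1.pkl","wb"))
print(proj(p,[[.415,.348,.0755],[.415,.348,.0295],[.441,.123,.048]]))
E
```

```text
(array([0.40732214, 0.31140209, 0.27022817]), np.float64(166.51264115397655))
[[311.49812306 187.8517453 ]
 [308.53858577 182.04643649]
 [156.81831761 239.1486119 ]]
```

View pics/w1.png

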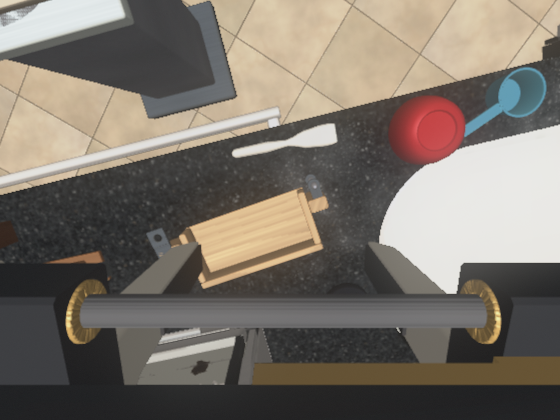

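```bash
python3 - <<'E'
from h import *
import pickle; p=pickle.load(open("w1.pkl","rb")); save(p,"w1a.png",(290,165,340,215),12); save(p,"w1b.png",(140,220,190,260),12)
E
```

```text
(no output)
```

View pics/w1a.png

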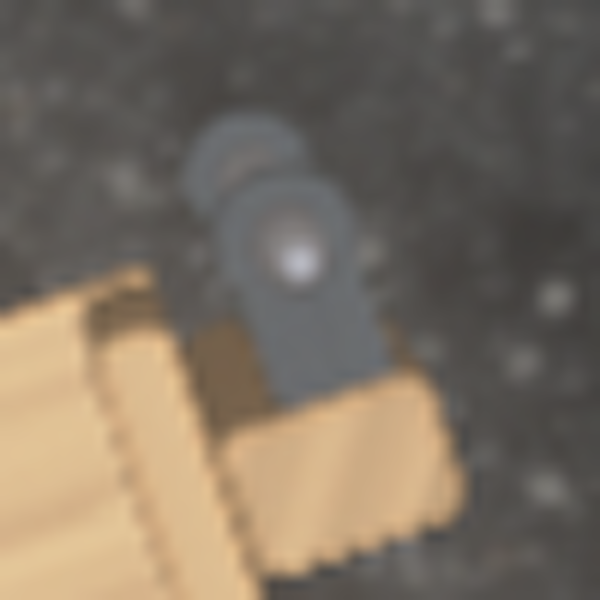

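View pics/w1b.png

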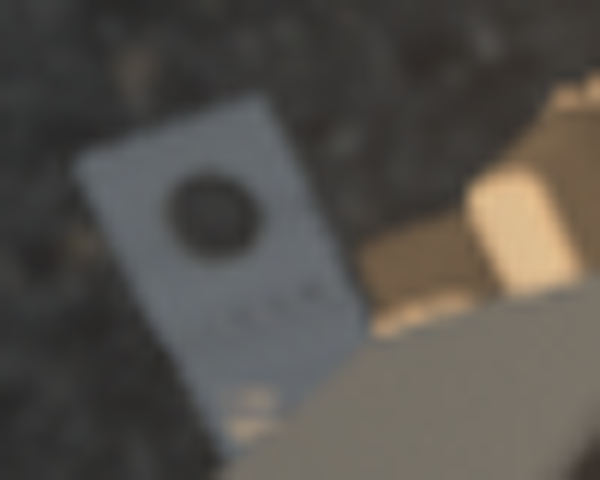

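```bash
python3 - <<'E'
from h import *
import pickle; p=pickle.load(open("w1.pkl","rb"))
u=lambda x,y,ox,oy,s:((x+.5)/s-.5+ox,(y+.5)/s-.5+oy)
U=ray(p,u(288,240,290,165,12),.0595)[0]; L=ray(p,u(245,172,290,165,12),.0135)[0]; H=ray(p,u(213,217,140,220,12),.048)[0]
tip=ray(p,u(294,252,290,165,12),.0755)[0]
print(U,L,tip,H); 
for P in (U,L,tip):
  d=P-H; print(np.hypot(*d[:2]),np.degrees(np.arctan2(-d[0],d[1])))
pp=ray(p,u(288,240,290,165,12),.0595)[0]
E
```

```text
[0.41447969 0.35230949 0.0595    ] [0.4137598  0.35169411 0.0135    ] [0.41287727 0.35171727 0.0755    ] [0.43901418 0.12439395 0.048     ]
0.22923227579198135 6.144075487059935
0.2286988081022675 6.339895759277144
0.22882095235297356 6.558885193291608
```

```bash
python3 - <<'E'
from h import *
plan((.42,-.26,.27),psi=110)
E
```

```text
turn 56.58 = 6 x 9.43
shift tool cm [-5.417e+01 -1.833e+01  1.000e-02] = 14 x [-3.87 -1.31  0.  ] t 4.53
```

Call:
{"api": "drive_tool", "payload": {
  "plan": [
    {"claw": 0,"linear": [0,0,0],"angular": [0,0,9.4]},
    {"claw": 0,"linear": [0,0,0],"angular": [0,0,9.4]},
    {"claw": 0,"linear": [0,0,0],"angular": [0,0,9.4]},
    {"claw": 0,"linear": [0,0,0],"angular": [0,0,9.4]},
    {"claw": 0,"linear": [0,0,0],"angular": [0,0,9.4]},
    {"claw": 0,"linear": [0,0,0],"angular": [0,0,9.4]},
    {"claw": 0,"linear": [-4,-1.3,0],"angular": [0,0,0]},
    {"claw": 0,"linear": [-4,-1.3,0],"angular": [0,0,0]},
    {"claw": 0,"linear": [-4,-1.3,0],"angular": [0,0,0]},
    {"claw": 0,"linear": [-4,-1.3,0],"angular": [0,0,0]},
    {"claw": 0,"linear": [-4,-1.3,0],"angular": [0,0,0]}
  ]
}}

```text
t: 5.9
tool_pos: [0.4148, 0.101, 0.2701]
orientation: [-1.795, -2.578, -0.0]
force: [1.0, -1.2, -1.0]
opening: 0.093
```

Call:
{"api": "drive_tool", "payload": {
  "plan": [
    {"claw": 0,"linear": [-4,-1.3,0],"angular": [0,0,0]},
    {"claw": 0,"linear": [-4,-1.3,0],"angular": [0,0,0]},
    {"claw": 0,"linear": [-4,-1.3,0],"angular": [0,0,0]},
    {"claw": 0,"linear": [-4,-1.3,0],"angular": [0,0,0]},
    {"claw": 0,"linear": [-4,-1.3,0],"angular": [0,0,0]},
    {"claw": 0,"linear": [-4,-1.3,0],"angular": [0,0,0]},
    {"claw": 0,"linear": [-4,-1.3,0],"angular": [0,0,0]},
    {"claw": 0,"linear": [-4,-1.3,0],"angular": [0,0,0]},
    {"claw": 0,"linear": [-2,-1.3,0],"angular": [0,0,0]},
    {"claw": 0,"linear": [0,0,0],"angular": [0,0,0]},
    {"claw": 0,"linear": [0,0,0],"angular": [0,0,0]}
  ]
}}

```text
t: 7.28
tool_pos: [0.4231, -0.2571, 0.2702]
orientation: [-1.797, -2.576, -0.001]
force: [0.6, -0.4, -0.2]
opening: 0.0932
```

```bash
python3 - <<'E'
from h import *
print(cur()[:2]); p=read_camera("wrist"); save(p,"w2.png"); import pickle; pickle.dump(p,open("w2.pkl","wb"))
for l in ["red_tin","blue_tin"]: print(l,[(round(d["p"],2),np.round(d["at"],3).tolist(), proj(p,d["at"])[0].round()) for d in search_frame(p,l)])
E
```

```text
(array([ 0.423092  , -0.25709532,  0.27016143]), np.float64(110.21555820596504))
red_tin [(0.96, [0.431, -0.342, 0.056], array([267., 245.])), (0.84, [0.394, -0.235, 0.054], array([267., 163.])), (0.56, [0.529, -0.448, 0.06], array([305., 332.]))]
blue_tin [(0.62, [0.507, -0.302, 0.053], array([328., 238.]))]
```

View pics/w2.png

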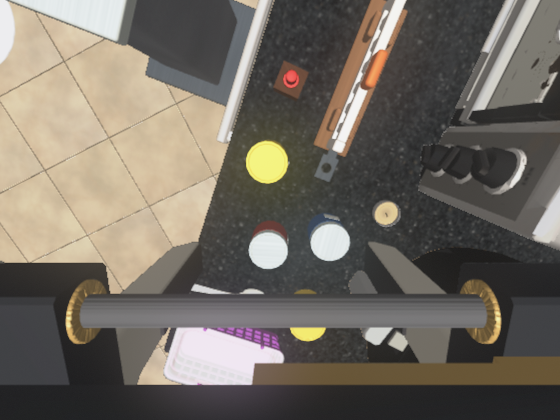

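```bash
python3 - <<'E'
from h import *
import pickle; p=pickle.load(open("w2.pkl","rb")); im=p["pixels"].astype(int)
m=((im.min(2)>150)&(im.max(2)-im.min(2)<50)).astype(np.uint8)
n,lab,st,ce=cv2.connectedComponentsWithStats(m)
for i in range(1,n):
    if 600<st[i,4]<3000 and st[i,2]<60:
        pts=np.argwhere(lab==i)[:,::-1]; (cx,cy),r=cv2.minEnclosingCircle(pts.astype(np.float32)); print(st[i],ce[i],(cx,cy,r),ray(p,ce[i],.06))
save(p,"w2a.png",(260,40,420,240),4)
E
```

```text
[ 216    0   55  144 1854] [242.77238403  67.43365696] (246.0, 71.5, 75.42058563232422) [[ 0.32886952 -0.1380393   0.06      ]]
[467   0  50 101 605] [496.11570248  31.59338843] (491.5, 50.0, 55.679988861083984) [[ 5.92201258e-01 -1.96636142e-04  6.00000000e-02]]
[   0  115   43   77 1720] [ 15.3005814  157.86395349] (7.027320384979248, 153.32489013671875, 38.324989318847656) [[ 0.09064577 -0.33896056  0.06      ]]
[533 187  27  57 895] [549.51731844 222.10949721] (550.6599731445312, 215.0, 29.21578025817871) [[ 0.77607215 -0.17754384  0.06      ]]
[ 310  224   40   37 1159] [329.84037964 241.91371872] (329.7928771972656, 241.78451538085938, 19.794151306152344) [[ 0.50969865 -0.30556732  0.06      ]]
[ 249  232   39   37 1143] [267.83114611 250.14348206] (267.881591796875, 250.0, 19.532495498657227) [[ 0.43423723 -0.34609612  0.06      ]]
```

View pics/w2a.png

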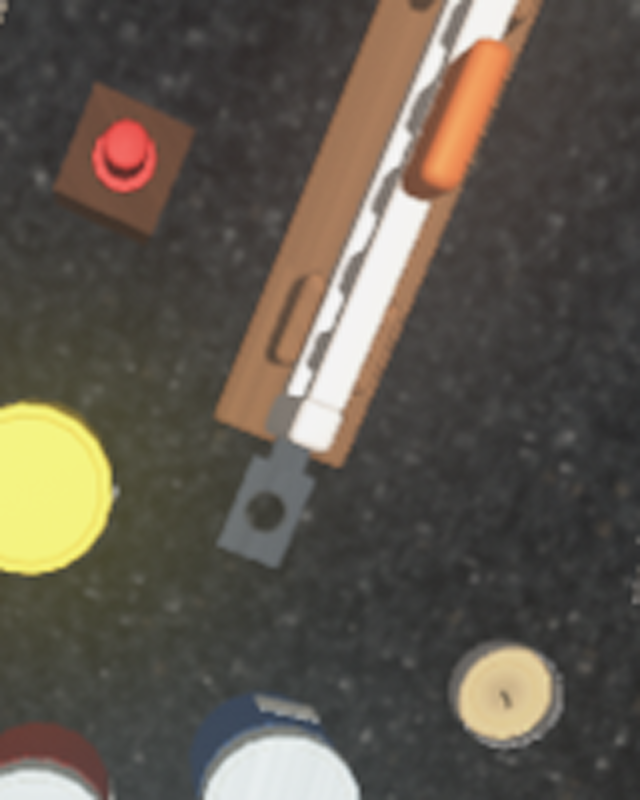

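```bash
python3 - <<'E'
from h import *
plan((.4342,-.3461,.12),psi=96.25)
E
```

```text
turn 14.00 = 2 x 7.00
shift tool cm [-8.95  0.13 15.04] = 4 x [-2.24  0.03  3.76] t 7.42
```

Call:
{"api": "drive_tool", "payload": {
  "plan": [
    {"claw": 0.31,"linear": [0,0,0],"angular": [0,0,7]},
    {"claw": 0.31,"linear": [0,0,0],"angular": [0,0,7]},
    {"claw": 0.31,"linear": [-2.25,0.03,3.75],"angular": [0,0,0]},
    {"claw": 0.31,"linear": [-2.25,0.03,3.75],"angular": [0,0,0]},
    {"claw": 0.31,"linear": [-2.25,0.03,3.75],"angular": [0,0,0]},
    {"claw": 0.31,"linear": [-2.25,0.03,3.75],"angular": [0,0,0]},
    {"claw": 0.31,"linear": [0,0,0],"angular": [0,0,0]},
    {"claw": 0.31,"linear": [0,0,0],"angular": [0,0,0]}
  ]
}}

```text
t: 8.43
tool_pos: [0.4342, -0.3473, 0.1216]
orientation: [2.098, 2.337, 0.0]
force: [0.6, 1.0, 0.3]
opening: 0.0641
```

```bash
python3 - <<'E'
from h import *
print(cur()[:2],cur()[2]["opening"]); p=read_camera("wrist"); save(p,"w3.png")
plan((.4342,-.3461,.028),psi=96.25)
E
```

```text
(array([ 0.43416921, -0.34726282,  0.12161333]), np.float64(96.17797021125341)) 0.06405105822287202
turn -0.06 = 1 x -0.06
shift tool cm [ 0.16 -0.02  9.44] = 3 x [ 0.05 -0.01  3.15] t 8.47
```

View pics/w3.png

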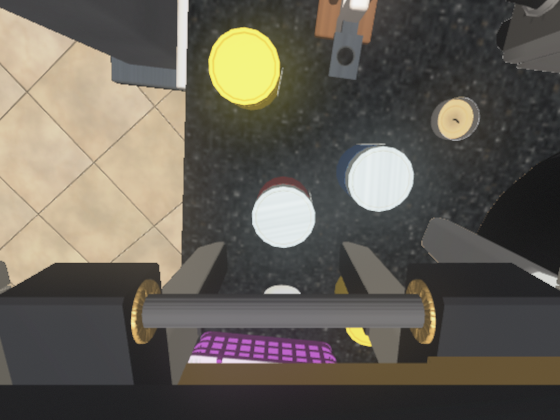

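Call:
{"api": "drive_tool", "payload": {
  "plan": [
    {"claw": 0.31,"linear": [0,0,3],"angular": [0,0,0]},
    {"claw": 0.31,"linear": [0,0,3],"angular": [0,0,0]},
    {"claw": 0.31,"linear": [0.1,0,2],"angular": [0,0,0]},
    {"claw": 0.31,"linear": [0.05,0,1.4],"angular": [0,0,0]},
    {"claw": 0.31,"linear": [0,0,0],"angular": [0,0,0]},
    {"claw": 0.5,"linear": [0,0,0],"angular": [0,0,0]},
    {"claw": 0.6,"linear": [0,0,0],"angular": [0,0,0]},
    {"claw": 0.6,"linear": [0,0,0],"angular": [0,0,0]},
    {"claw": 0.6,"linear": [0,0,0],"angular": [0,0,0]}
  ],
  "newtons": 20
}}

```text
t: 9.6
tool_pos: [0.4342, -0.347, 0.0275]
orientation: [2.098, 2.336, 0.0]
force: [0.2, 0.6, 5.2]
opening: 0.0533
```

```bash
python3 - <<'E'
from h import *
plan((.459,.2815,.2075),P=(.4342,-.347,.2075),psi0=96.2)
E
```

```text
shift tool cm [62.21  9.25 -0.  ] = 16 x [ 3.89  0.58 -0.  ] t 9.6
```

Call:
{"api": "drive_tool", "payload": {
  "plan": [
    {"claw": 0.6,"linear": [0,0,-3],"angular": [0,0,0]},
    {"claw": 0.6,"linear": [0,0,-5],"angular": [0,0,0]},
    {"claw": 0.6,"linear": [0,0,-5],"angular": [0,0,0]},
    {"claw": 0.6,"linear": [0,0,-5],"angular": [0,0,0]},
    {"claw": 0.6,"linear": [0,0,0],"angular": [0,0,0]}
  ]
}}

```text
t: 10.22
tool_pos: [0.4354, -0.3483, 0.2118]
orientation: [2.093, 2.331, -0.001]
force: [-0.1, 0.2, -1.2]
opening: 0.0533
```

Call:
{"api": "drive_tool", "payload": {
  "plan": [
    {"claw": 0.6,"linear": [3.9,0.4,0],"angular": [0,0,0]},
    {"claw": 0.6,"linear": [3.9,0.4,0],"angular": [0,0,0]},
    {"claw": 0.6,"linear": [3.9,0.4,0],"angular": [0,0,0]},
    {"claw": 0.6,"linear": [3.9,0.4,0],"angular": [0,0,0]},
    {"claw": 0.6,"linear": [3.9,0.4,0],"angular": [0,0,0]},
    {"claw": 0.6,"linear": [3.9,0.4,0],"angular": [0,0,0]},
    {"claw": 0.6,"linear": [3.9,0.4,0],"angular": [0,0,0]},
    {"claw": 0.6,"linear": [3.9,0.4,0],"angular": [0,0,0]},
    {"claw": 0.6,"linear": [3.9,0.4,0],"angular": [0,0,0]},
    {"claw": 0.6,"linear": [3.9,0.4,0],"angular": [0,0,0]},
    {"claw": 0.6,"linear": [3.9,0.4,0],"angular": [0,0,0]},
    {"claw": 0.6,"linear": [3.9,0.4,0],"angular": [0,0,0]}
  ]
}}

```text
t: 11.72
tool_pos: [0.43, 0.1253, 0.2048]
orientation: [-2.098, -2.336, 0.003]
force: [0.5, -0.0, -1.1]
opening: 0.0535
```

Call:
{"api": "drive_tool", "payload": {
  "plan": [
    {"claw": 0.6,"linear": [3.9,1,0],"angular": [0,0,0]},
    {"claw": 0.6,"linear": [3.9,1,0],"angular": [0,0,0]},
    {"claw": 0.6,"linear": [3.9,1,1],"angular": [0,0,0]},
    {"claw": 0.6,"linear": [3.9,1,2],"angular": [0,0,0]},
    {"claw": 0.6,"linear": [0,0,2],"angular": [0,0,0]},
    {"claw": 0.6,"linear": [0,0,0],"angular": [0,0,0]},
    {"claw": 0.6,"linear": [0,0,0],"angular": [0,0,0]}
  ]
}}

```text
t: 12.6
tool_pos: [0.4541, 0.2826, 0.1565]
orientation: [2.1, 2.336, -0.001]
force: [1.6, -0.1, -1.0]
opening: 0.0534
```

```bash
python3 - <<'E'
from h import *
print(cur()[:2],cur()[2]["opening"]); p=read_camera("wrist"); save(p,"w4.png")
plan((.459,.2815,.0355),psi=96.25)
E
```

```text
(array([0.45407971, 0.28263135, 0.15645797]), np.float64(96.09160247284925)) 0.05339966587976674
turn -0.17 = 1 x -0.17
shift tool cm [-0.18  0.43 12.16] = 4 x [-0.04  0.11  3.04] t 12.65
```

View pics/w4.png

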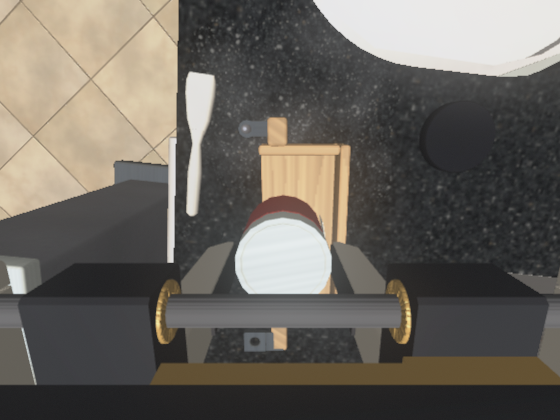

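Call:
{"api": "drive_tool", "payload": {
  "plan": [
    {"claw": 0.6,"linear": [-0.1,0.2,3],"angular": [0,0,0]},
    {"claw": 0.6,"linear": [-0.1,0.2,3],"angular": [0,0,0]},
    {"claw": 0.6,"linear": [0,0,3],"angular": [0,0,0]},
    {"claw": 0.6,"linear": [0,0,2],"angular": [0,0,0]},
    {"claw": 0.6,"linear": [0,0,0.8],"angular": [0,0,0]},
    {"claw": 0.6,"linear": [0,0,0],"angular": [0,0,0]}
  ]
}}

```text
t: 13.4
tool_pos: [0.4586, 0.2818, 0.0389]
orientation: [2.1, 2.337, 0.001]
force: [0.7, 0.4, -0.9]
opening: 0.0529
```

Call:
{"api": "drive_tool", "payload": {
  "plan": [
    {"claw": 0.6,"linear": [0,0,0.2],"angular": [0,0,0]},
    {"claw": 0.6,"linear": [0,0,0.2],"angular": [0,0,0]},
    {"claw": 0.6,"linear": [0,0,0.1],"angular": [0,0,0]},
    {"claw": 0.6,"linear": [0,0,0],"angular": [0,0,0]}
  ]
}}

```text
t: 13.9
tool_pos: [0.4585, 0.2821, 0.0336]
orientation: [2.099, 2.337, 0.001]
force: [0.3, 0.8, 0.2]
opening: 0.0532
```

Call:
{"api": "drive_tool", "payload": {
  "plan": [
    {"claw": 0.6,"linear": [0,0,0.1],"angular": [0,0,0]},
    {"claw": 0.37,"linear": [0,0,0],"angular": [0,0,0]},
    {"claw": 0.37,"linear": [0,0,0],"angular": [0,0,0]},
    {"claw": 0.37,"linear": [0,0,0],"angular": [0,0,0]},
    {"claw": 0.37,"linear": [0,0,-1],"angular": [0,0,0]},
    {"claw": 0.37,"linear": [0,0,-3],"angular": [0,0,0]},
    {"claw": 0.37,"linear": [0,0,-5],"angular": [0,0,0]},
    {"claw": 0.31,"linear": [0,0,-5],"angular": [0,0,0]},
    {"claw": 0.31,"linear": [0,0,-5],"angular": [0,0,0]},
    {"claw": 0.31,"linear": [0,0,0],"angular": [0,0,0]}
  ]
}}

```text
t: 15.15
tool_pos: [0.461, 0.2834, 0.2288]
orientation: [2.096, 2.335, 0.015]
force: [0.1, 0.5, -0.5]
opening: 0.0641
```

```bash
python3 - <<'E'
from h import *
print(cur()[:2],cur()[2]["opening"]); p=read_camera("scene"); save(p,"s3.png")
p=read_camera("top");print(search_frame(p,"blue_tin"))
plan((.44,-.31,.24),psi=96.25)
E
```

```text
(array([0.46095032, 0.28337488, 0.22883756]), np.float64(96.1530271154663)) 0.06413666304093431
[{'at': [0.5357, -0.2715, 0.0554], 'p': 0.56}, {'at': [0.4873, 0.1917, 0.0054], 'p': 0.4}]
turn -0.10 = 1 x -0.10
shift tool cm [-58.63  -8.22  -1.83] = 15 x [-3.91 -0.55 -0.12] t 15.3
```

View pics/s3.png

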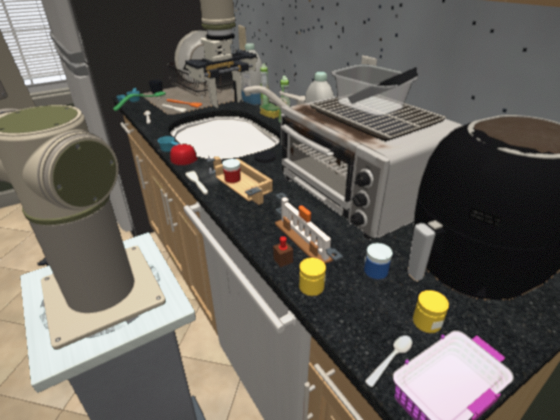

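Call:
{"api": "drive_tool", "payload": {
  "plan": [
    {"claw": 0.31,"linear": [-4,-0.8,-0.1],"angular": [0,0,0]},
    {"claw": 0.31,"linear": [-4,-0.8,-0.1],"angular": [0,0,0]},
    {"claw": 0.31,"linear": [-4,-0.8,-0.1],"angular": [0,0,0]},
    {"claw": 0.31,"linear": [-4,-0.8,-0.1],"angular": [0,0,0]},
    {"claw": 0.31,"linear": [-4,-0.8,-0.1],"angular": [0,0,0]},
    {"claw": 0.31,"linear": [-4,-0.8,-0.1],"angular": [0,0,0]},
    {"claw": 0.31,"linear": [-4,-0.8,-0.1],"angular": [0,0,0]},
    {"claw": 0.31,"linear": [-4,-0.8,-0.1],"angular": [0,0,0]},
    {"claw": 0.31,"linear": [-4,-0.3,-0.1],"angular": [0,0,0]},
    {"claw": 0.31,"linear": [-4,0,-0.1],"angular": [0,0,0]},
    {"claw": 0.31,"linear": [-4,0,0],"angular": [0,0,0]},
    {"claw": 0.31,"linear": [-4,0,0],"angular": [0,0,0]}
  ]
}}

```text
t: 16.8
tool_pos: [0.442, -0.2032, 0.2302]
orientation: [-2.097, -2.335, 0.001]
force: [0.5, 0.5, 1.0]
opening: 0.0638
```

Call:
{"api": "drive_tool", "payload": {
  "plan": [
    {"claw": 0.31,"linear": [-4,0,0],"angular": [0,0,0]},
    {"claw": 0.31,"linear": [-2,0,0],"angular": [0,0,0]},
    {"claw": 0.31,"linear": [0,0,0],"angular": [0,0,0]},
    {"claw": 0.31,"linear": [0,0,0],"angular": [0,0,0]}
  ]
}}

```text
t: 17.3
tool_pos: [0.4493, -0.2609, 0.2318]
orientation: [-2.098, -2.337, -0.001]
force: [-0.8, -0.6, 0.5]
opening: 0.0644
```

```bash
python3 - <<'E'
from h import *
print(cur()[:2],cur()[2]["opening"]); p=read_camera("wrist"); save(p,"w5.png"); import pickle; pickle.dump(p,open("w5.pkl","wb"))
im=p["pixels"].astype(int)
m=((im.min(2)>150)&(im.max(2)-im.min(2)<50)).astype(np.uint8)
n,lab,st,ce=cv2.connectedComponentsWithStats(m)
for i in range(1,n):
    if 600<st[i,4]<3000 and st[i,2]<60:
        print(st[i],ce[i],ray(p,ce[i],.06))
E
```

```text
(array([ 0.44930183, -0.260896  ,  0.23184741]), np.float64(96.17574671248721)) 0.06437664041886577
[ 173    0   31  157 1682] [194.19678954  68.32282996] [[ 0.33955525 -0.13544483  0.06      ]]
[ 303    0   30  135 1297] [313.80339244  80.53276793] [[ 0.46915458 -0.13372237  0.06      ]]
[448   0  25  49 649] [460.394453    21.90292758] [[ 0.61328195 -0.06097063  0.06      ]]
[ 341  191   45   44 1548] [362.8875969  212.22222222] [[ 0.5474732  -0.27382915  0.06      ]]
```

View pics/w5.png

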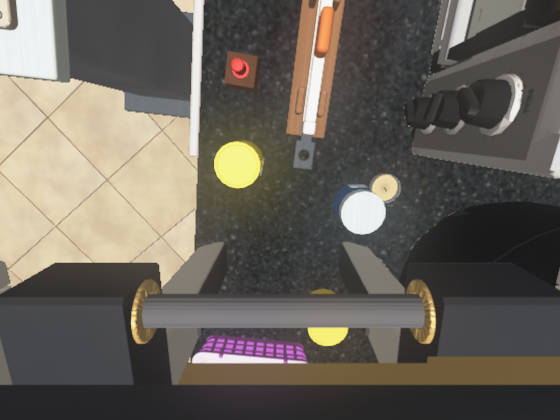

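```bash
python3 - <<'E'
from h import *
import pickle; p=pickle.load(open("w5.pkl","rb")); save(p,"w5a.png",(320,130,560,290),3)
t=read_camera("top"); save(t,"t5.png",(330,60,470,220),5)
for z in(0,.06,.12,.2): print(z,ray(p,[[404,258],[418,232],[440,214],[480,203],[386,188]],z)[:,:2].round(3).tolist())
for z in(0,.06,.12,.2,.25): print(z,ray(t,[[405,157],[375,148],[355,125]],z)[:,:2].round(3).tolist())
E
```

```text
0 [[0.636, -0.349], [0.648, -0.308], [0.673, -0.278], [0.725, -0.257], [0.591, -0.25]]
0.06 [[0.609, -0.327], [0.619, -0.291], [0.64, -0.266], [0.685, -0.248], [0.57, -0.242]]
0.12 [[0.581, -0.304], [0.59, -0.275], [0.608, -0.254], [0.645, -0.238], [0.548, -0.233]]
0.2 [[0.544, -0.274], [0.551, -0.253], [0.564, -0.237], [0.591, -0.226], [0.52, -0.222]]
0 [[0.647, -0.419], [0.677, -0.322], [0.758, -0.259]]
0.06 [[0.625, -0.405], [0.654, -0.312], [0.731, -0.251]]
0.12 [[0.602, -0.391], [0.63, -0.301], [0.705, -0.242]]
0.2 [[0.573, -0.372], [0.599, -0.287], [0.67, -0.231]]
0.25 [[0.554, -0.36], [0.58, -0.278], [0.648, -0.224]]
```

View pics/w5a.png

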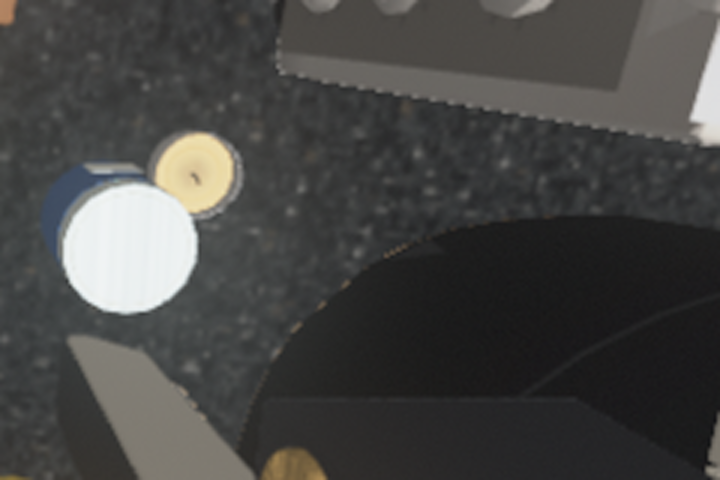

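View pics/t5.png

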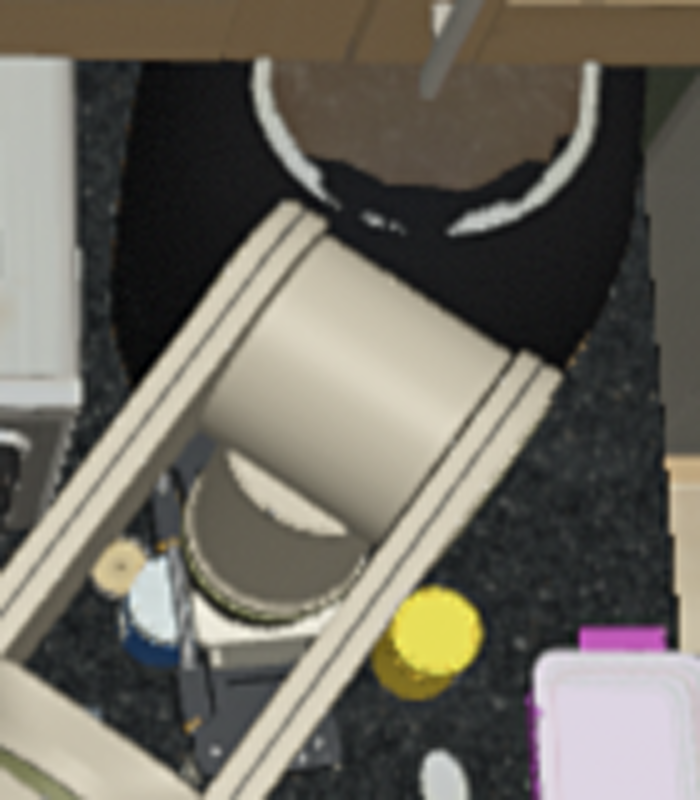

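Call:
{"api": "drive_tool", "payload": {
  "plan": [
    {"claw": 0.31,"linear": [0,0,0],"angular": [0,0,10.1]},
    {"claw": 0.31,"linear": [0,0,0],"angular": [0,0,10.1]},
    {"claw": 0.31,"linear": [0,0,0],"angular": [0,0,10.1]},
    {"claw": 0.31,"linear": [0,0,0],"angular": [0,0,10.1]},
    {"claw": 0.31,"linear": [0,0,0],"angular": [0,0,10.1]},
    {"claw": 0.31,"linear": [0,0,0],"angular": [0,0,10.1]},
    {"claw": 0.31,"linear": [0,0,0],"angular": [0,0,10.1]},
    {"claw": 0.31,"linear": [0,0,0],"angular": [0,0,10.1]},
    {"claw": 0.31,"linear": [0,0,0],"angular": [0,8.4,0]},
    {"claw": 0.31,"linear": [0,0,0],"angular": [0,8.4,0]},
    {"claw": 0.31,"linear": [0,0,0],"angular": [0,8.4,0]},
    {"claw": 0.31,"linear": [0,0,0],"angular": [0,0,0]}
  ]
}}

```text
t: 18.9
tool_pos: [0.4475, -0.2618, 0.2309]
orientation: [-2.983, -0.396, -0.666]
force: [1.3, 0.2, 0.4]
opening: 0.0642
```

```bash
cat >> h.py <<'E'
def gplan(pos,step=4.0,P=None):
    s=read_state(); T=rot(s["orientation"]); p=np.array(s["tool_pos"]) if P is None else np.array(P)
    t=T.T@(np.array(pos)-p)*100; n=max(1,int(np.ceil(np.abs(t).max()/step)))
    print("tool cm",np.round(t,2),n,"x",np.round(t/n,2))
E
python3 - <<'E'
from h import *
s=read_state(); print(s["tool_pos"]); print(rot(s["orientation"]).round(3)); print(s["q"].round(2))
gplan((.5552,-.2717,.14)); gplan((.5552,-.2717,.025),P=(.5552,-.2717,.14))
p=read_camera("wrist");save(p,"w6.png")
E
```

```text
[ 0.44753044 -0.26184438  0.23092805]
[[ 0.874  0.261  0.41 ]
 [ 0.236 -0.965  0.113]
 [ 0.425 -0.002 -0.905]]
[-0.95 -0.39  1.96  0.42  1.42  0.32]
tool cm [ 5.31  3.78 12.53] 4 x [1.33 0.95 3.13]
tool cm [-4.89  0.02 10.41] 3 x [-1.63  0.01  3.47]
```

View pics/w6.png

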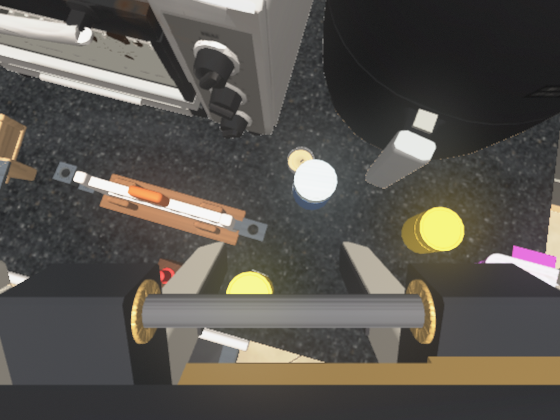

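```bash
python3 - <<'E'
from h import *
import pickle
p=read_camera("wrist"); s=read_camera("scene")
pickle.dump((p,s),open("w6.pkl","wb"))
save(s,"s6.png",(370,200,470,300),6); save(p,"w6a.png",(280,100,480,260),4)
E
```

```text
(no output)
```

View pics/s6.png

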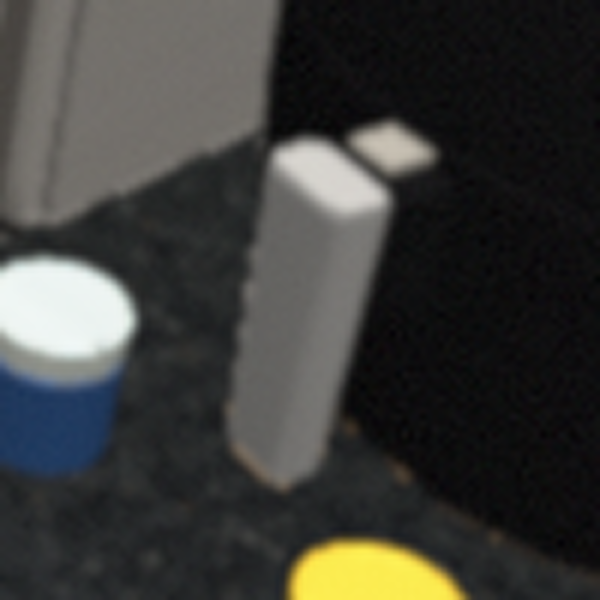

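View pics/w6a.png

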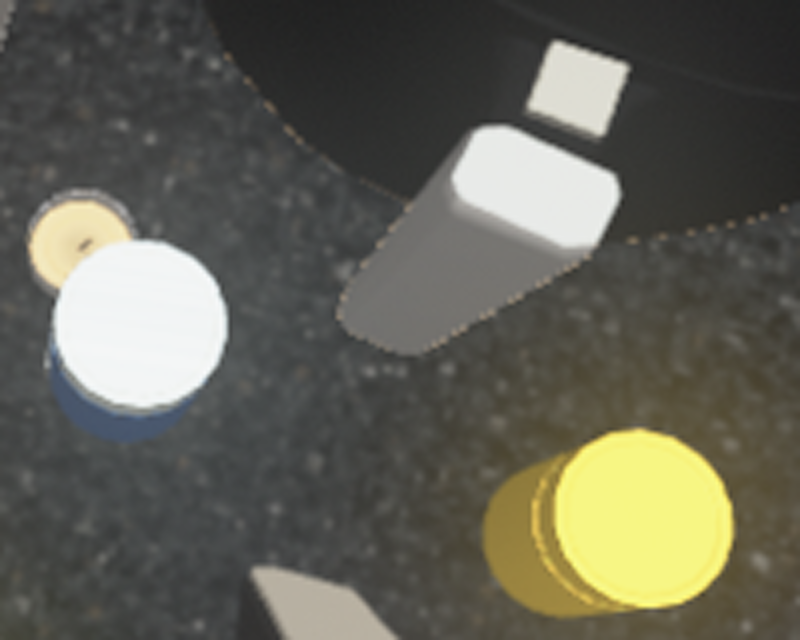

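```bash
python3 - <<'E'
from h import *
import pickle
p,s=pickle.load(open("w6.pkl","rb"))
f=lambda x,y:(280+x/4,100+y/4); g=lambda x,y:(370+x/6,200+y/6)
print("top near-left", tri([(p,f(465,205)),(s,g(275,160))]))
print("top near", tri([(p,f(575,245)),(s,g(345,212))]))
print("base", ray(p,[f(340,310),f(415,355)],0), ray(s,[g(235,440),g(285,488)],0))
print("top at .13",ray(p,[f(455,190),f(575,245),f(620,190),f(500,125)],.13))
print("pot edge",[ray(p,[f(225,55),f(290,130),f(380,195),f(700,230)],z).round(3).tolist() for z in(0,.06,.12)])
m=((p["pixels"].min(2)>170)).astype(np.uint8)
n,lab,st,ce=cv2.connectedComponentsWithStats(m)
for i in range(1,n):
    if st[i,4]>900 and st[i,2]<60 and abs(ce[i][0]-315)<20: print(ce[i],st[i],ray(p,ce[i],.06))
E
```

```text
top near-left (array([ 0.56241102, -0.33803991,  0.16014732]), [array([-0.8,  0.7]), array([ 0.5, -0.2])])
top near (array([ 0.56210924, -0.36641804,  0.15664536]), [array([ 0.1, -0. ]), array([-0.,  0.])])
base [[ 0.58923796 -0.34537288  0.        ]
 [ 0.5798659  -0.37504251  0.        ]] [[ 0.60271496 -0.3217816   0.        ]
 [ 0.59849206 -0.34951801  0.        ]]
top at .13 [[ 0.58121705 -0.34332465  0.13      ]
 [ 0.57461636 -0.37600869  0.13      ]
 [ 0.59239692 -0.38451336  0.13      ]
 [ 0.60195405 -0.3510844   0.13      ]]
pot edge [[[0.676, -0.282, 0.0], [0.652, -0.312, 0.0], [0.636, -0.35, 0.0], [0.654, -0.466, 0.0]], [[0.642, -0.28, 0.06], [0.622, -0.306, 0.06], [0.608, -0.338, 0.06], [0.623, -0.439, 0.06]], [[0.608, -0.277, 0.12], [0.591, -0.299, 0.12], [0.58, -0.327, 0.12], [0.592, -0.411, 0.12]]]
[312.0625     177.12559524] [ 288  151   49   51 1680] [[ 0.55051875 -0.27043866  0.06      ]]
```

```bash
python3 - <<'E'
from h import *
import pickle
p,s=pickle.load(open("w6.pkl","rb")); w5=pickle.load(open("w5.pkl","rb")); w2=pickle.load(open("w2.pkl","rb"))
f=lambda x,y:(280+x/4,100+y/4)
print("candle",tri([(p,f(84,244)),(w5,(320+195/3,130+173/3)),]),tri([(p,f(84,244)),(w5,(320+195/3,130+173/3)),(w2,(260+505/4,40+693/4))]))
print("blue w5,w6",tri([(p,(312.4,180)),(w5,(362.9,212.2))]))
# candle glass lower edge
g=lambda x,y:(370+x/6,200+y/6)
for z in (.03,.05,.07,.09): print(z,ray(p,[f(340,310),f(415,355)],z)[:,:2].round(3).tolist(), ray(s,[g(235,440),g(285,488)],z)[:,:2].round(3).tolist())
E
```

```text
candle (array([ 0.58861719, -0.24959082,  0.00166602]), [array([ 0., -0.]), array([-0., -0.])]) (array([ 0.58851853, -0.24954554,  0.00225913]), [array([-0. , -0.1]), array([0.1, 0. ]), array([-0.1, -0. ])])
blue w5,w6 (array([ 0.54446739, -0.2716394 ,  0.06925818]), [array([ 0.1, -0.2]), array([-0.3, -0.1])])
0.03 [[0.578, -0.34], [0.57, -0.368]] [[0.574, -0.341], [0.57, -0.367]]
0.05 [[0.571, -0.336], [0.563, -0.362]] [[0.554, -0.353], [0.551, -0.378]]
0.07 [[0.564, -0.333], [0.556, -0.357]] [[0.535, -0.365], [0.531, -0.39]]
0.09 [[0.556, -0.329], [0.549, -0.352]] [[0.516, -0.378], [0.512, -0.402]]
```

Call:
{"api": "drive_tool", "payload": {
  "plan": [
    {"claw": 0.31,"linear": [0,0,0],"angular": [-4.25,0,9.05]},
    {"claw": 0.31,"linear": [0,0,0],"angular": [-4.25,0,9.05]},
    {"claw": 0.31,"linear": [0,0,0],"angular": [0,7,0]},
    {"claw": 0.31,"linear": [0,0,0],"angular": [0,0,0]},
    {"claw": 0.31,"linear": [0,0,0],"angular": [0,0,0]}
  ]
}}

```text
t: 19.68
tool_pos: [0.45, -0.2624, 0.2337]
orientation: [2.994, -0.12, 0.862]
force: [-0.4, 0.5, 1.0]
opening: 0.0644
```

```bash
python3 - <<'E'
from h import *
s=read_state(); print(s["tool_pos"]); print(rot(s["orientation"]).round(3)); print(s["q"].round(2))
gplan((.559,-.2734,.15)); gplan((.559,-.2734,.026),P=(.559,-.2734,.15))
E
```

```text
[ 0.45003025 -0.26236046  0.23372735]
[[ 0.844 -0.08   0.53 ]
 [-0.067 -0.997 -0.044]
 [ 0.532  0.001 -0.847]]
[-0.95 -0.63  2.17  0.44  1.25  0.63]
tool cm [ 4.82  0.21 12.91] 4 x [1.21 0.05 3.23]
tool cm [-6.59 -0.02 10.5 ] 3 x [-2.2  -0.01  3.5 ]
```

Call:
{"api": "drive_tool", "payload": {
  "plan": [
    {"claw": 0.31,"linear": [1.2,0.05,3.2],"angular": [0,0,0]},
    {"claw": 0.31,"linear": [1.2,0.05,3.2],"angular": [0,0,0]},
    {"claw": 0.31,"linear": [1.2,0.05,3.2],"angular": [0,0,0]},
    {"claw": 0.31,"linear": [1.2,0.05,3.2],"angular": [0,0,0]},
    {"claw": 0.31,"linear": [0,0,0],"angular": [0,0,0]},
    {"claw": 0.31,"linear": [0,0,0],"angular": [0,0,0]}
  ]
}}

```text
t: 20.42
tool_pos: [0.5584, -0.273, 0.1504]
orientation: [2.995, -0.12, 0.864]
force: [0.1, 0.0, -0.2]
opening: 0.064
```

```bash
python3 - <<'E'
from h import *
s=read_state(); print(s["tool_pos"]); 
gplan((.559,-.2734,.026))
p=read_camera("wrist");save(p,"w7.png"); s=read_camera("scene"); save(s,"s7.png")
E
```

```text
[ 0.55842183 -0.27298722  0.15040154]
tool cm [-6.57  0.03 10.56] 3 x [-2.19  0.01  3.52]
```

View pics/w7.png

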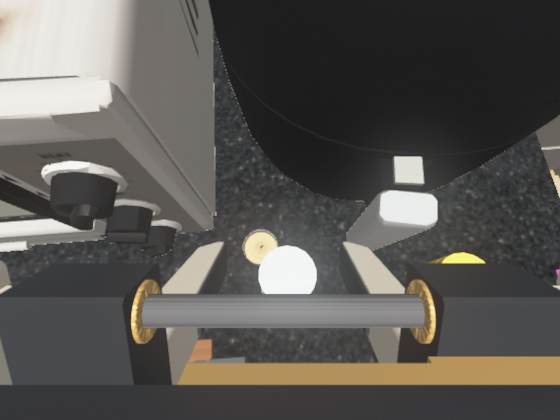

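View pics/s7.png

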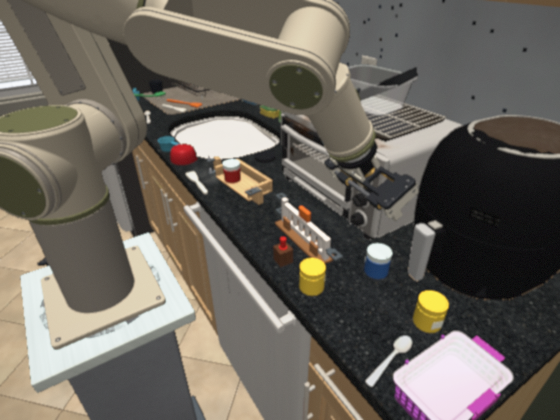

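Call:
{"api": "drive_tool", "payload": {
  "plan": [
    {"claw": 0.31,"linear": [-1.1,0.1,1.75],"angular": [0,0,0]},
    {"claw": 0.31,"linear": [-1.1,0.05,1.75],"angular": [0,0,0]},
    {"claw": 0.31,"linear": [-1.1,0,1.75],"angular": [0,0,0]},
    {"claw": 0.31,"linear": [0,0,0],"angular": [0,0,0]}
  ]
}}

```text
t: 21.02
tool_pos: [0.5566, -0.2741, 0.0867]
orientation: [2.996, -0.123, 0.862]
force: [-0.7, -1.0, 0.6]
opening: 0.0641
```

```bash
python3 - <<'E'
from h import *
s=read_state(); print(s["tool_pos"]); 
gplan((.559,-.2745,.026))
p=read_camera("wrist");save(p,"w8.png"); s=read_camera("scene"); save(s,"s8.png",(300,150,460,300),4)
E
```

```text
[ 0.55661758 -0.27405722  0.08672369]
tool cm [-3.02  0.03  5.27] 2 x [-1.51  0.02  2.64]
```

View pics/w8.png

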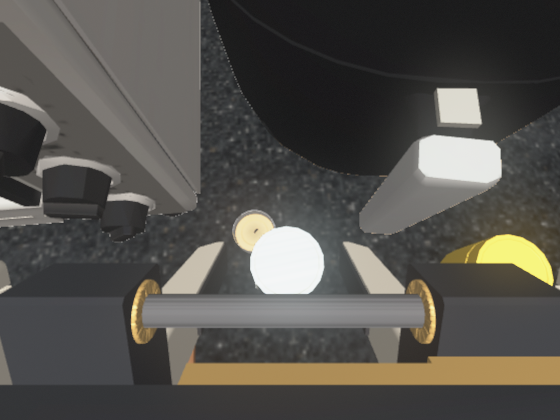

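View pics/s8.png

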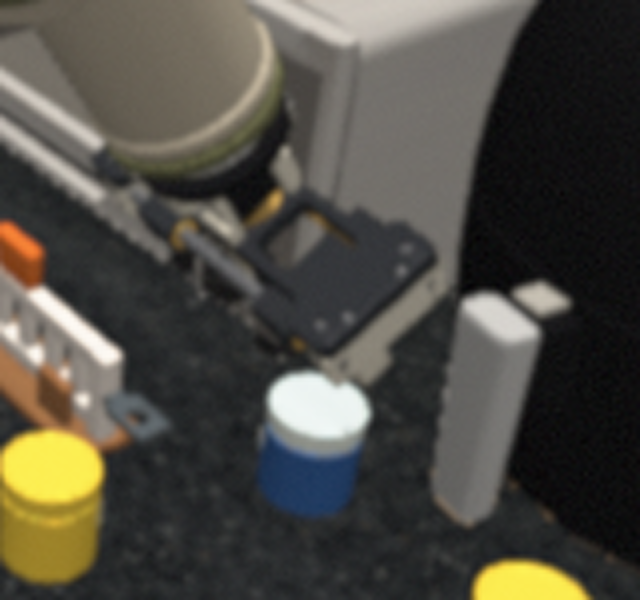

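Call:
{"api": "drive_tool", "payload": {
  "plan": [
    {"claw": 0.31,"linear": [-0.9,0.1,1.6],"angular": [0,0,0]},
    {"claw": 0.31,"linear": [-0.9,0,1.6],"angular": [0,0,0]},
    {"claw": 0.31,"linear": [-0.6,0,1.0],"angular": [0,0,0]},
    {"claw": 0.31,"linear": [-0.5,0,0.9],"angular": [0,0,0]},
    {"claw": 0.31,"linear": [0,0,0],"angular": [0,0,0]}
  ]
}}

```text
t: 21.75
tool_pos: [0.5596, -0.2748, 0.0274]
orientation: [2.997, -0.122, 0.862]
force: [0.2, 0.7, 0.1]
opening: 0.0645
```

Close; then lift a little and retreat along -x.

Call:
{"api": "drive_tool", "payload": {
  "plan": [
    {"claw": 0.5,"linear": [0,0,0],"angular": [0,0,0]},
    {"claw": 0.6,"linear": [0,0,0],"angular": [0,0,0]},
    {"claw": 0.6,"linear": [0,0,0],"angular": [0,0,0]},
    {"claw": 0.6,"linear": [0,0,0],"angular": [0,0,0]}
  ],
  "newtons": 20
}}

```text
t: 22.25
tool_pos: [0.5606, -0.2762, 0.0298]
orientation: [2.993, -0.122, 0.866]
force: [-0.6, -1.4, 2.7]
opening: 0.0532
```

```bash
python3 - <<'E'
from h import *
s=read_state(); P=s["tool_pos"];print(P,s["opening"],s["force"]) 
gplan(P+[0,0,.008]); gplan(P+[-.10,0,0]);gplan(P+[-.0,-0.05,0])
E
```

```text
[ 0.56064812 -0.27617119  0.02984708] 0.05319992219631953 [-0.620655   -1.4465699   2.73996051]
tool cm [ 0.43  0.   -0.68] 1 x [ 0.43  0.   -0.68]
tool cm [-8.43  0.81 -5.32] 3 x [-2.81  0.27 -1.77]
tool cm [0.34 4.98 0.22] 2 x [0.17 2.49 0.11]
```

Call:
{"api": "drive_tool", "payload": {
  "plan": [
    {"claw": 0.6,"linear": [0.45,0,-0.7],"angular": [0,0,0]},
    {"claw": 0.6,"linear": [-1.8,1.1,-1.1],"angular": [0,0,0]},
    {"claw": 0.6,"linear": [-2.2,1.1,-1.4],"angular": [0,0,0]},
    {"claw": 0.6,"linear": [-2.2,1.1,-1.4],"angular": [0,0,0]},
    {"claw": 0.6,"linear": [-2.2,1.1,-1.4],"angular": [0,0,0]},
    {"claw": 0.6,"linear": [0,0,0],"angular": [0,0,0]},
    {"claw": 0.6,"linear": [-0.25,0,0.4],"angular": [0,0,0]},
    {"claw": 0.6,"linear": [0,0,0],"angular": [0,0,0]}
  ]
}}

```text
t: 23.25
tool_pos: [0.4581, -0.3105, 0.0321]
orientation: [2.996, -0.121, 0.864]
force: [-0.3, 0.2, -1.2]
opening: 0.0533
```

Call:
{"api": "drive_tool", "payload": {
  "plan": [
    {"claw": 0.6,"linear": [-0.1,0,0.17],"angular": [0,0,0]},
    {"claw": 0.6,"linear": [-0.1,0,0.17],"angular": [0,0,0]},
    {"claw": 0.6,"linear": [0,0,0],"angular": [0,0,0]},
    {"claw": 0.31,"linear": [0,0,0],"angular": [0,0,0]},
    {"claw": 0.31,"linear": [0,0,0],"angular": [0,0,0]},
    {"claw": 0.31,"linear": [0,0,0],"angular": [0,0,0]},
    {"claw": 0.31,"linear": [1,0,-1.7],"angular": [0,0,0]},
    {"claw": 0.31,"linear": [2,0,-3.4],"angular": [0,0,0]},
    {"claw": 0.31,"linear": [2,0,-3.4],"angular": [0,0,0]},
    {"claw": 0.31,"linear": [2,0,-3.4],"angular": [0,0,0]},
    {"claw": 0.31,"linear": [0,0,0],"angular": [0,0,0]}
  ]
}}

```text
t: 24.62
tool_pos: [0.4551, -0.3132, 0.1714]
orientation: [2.987, -0.119, 0.869]
force: [-0.3, -0.6, 0.5]
opening: 0.0643
```

Call:
{"api": "drive_tool", "payload": {
  "plan": [
    {"claw": 0.31,"linear": [0,0,0],"angular": [0,-8,0]},
    {"claw": 0.31,"linear": [0,0,0],"angular": [0,-8,0]},
    {"claw": 0.31,"linear": [0,0,0],"angular": [0,-8,0]},
    {"claw": 0.31,"linear": [0,0,0],"angular": [0,-8,0]},
    {"claw": 0.31,"linear": [0,0,0],"angular": [0,0,-10]},
    {"claw": 0.31,"linear": [0,0,0],"angular": [0,0,-10]},
    {"claw": 0.31,"linear": [0,0,0],"angular": [0,0,-10]},
    {"claw": 0.31,"linear": [0,0,0],"angular": [0,0,-10]},
    {"claw": 0.31,"linear": [0,0,0],"angular": [0,0,-10]},
    {"claw": 0.31,"linear": [0,0,0],"angular": [0,0,-10]},
    {"claw": 0.31,"linear": [0,0,0],"angular": [0,0,-10]},
    {"claw": 0.31,"linear": [0,0,0],"angular": [0,0,-10]}
  ]
}}

```text
t: 26.12
tool_pos: [0.4532, -0.3105, 0.165]
orientation: [-2.48, -1.928, -0.004]
force: [0.7, 0.8, -0.7]
opening: 0.0637
```

Call:
{"api": "drive_tool", "payload": {
  "plan": [
    {"claw": 0.31,"linear": [0,0,0],"angular": [0,0,-10]},
    {"claw": 0.31,"linear": [0,0,0],"angular": [0,0,-10]},
    {"claw": 0.31,"linear": [0,0,0],"angular": [0,0,0]},
    {"claw": 0.31,"linear": [0,0,0],"angular": [0,0,0]}
  ]
}}

```text
t: 26.62
tool_pos: [0.4535, -0.3108, 0.1659]
orientation: [2.119, 2.318, 0.004]
force: [0.4, 0.4, -0.2]
opening: 0.0637
```

```bash
python3 - <<'E'
from h import *
s=read_state(); print(s["tool_pos"]);print(rot(s["orientation"]).round(4),cur()[1])
p=read_camera("wrist");save(p,"w9.png")
im=p["pixels"].astype(int)
m=((im.min(2)>150)&(im.max(2)-im.min(2)<50)).astype(np.uint8)
n,lab,st,ce=cv2.connectedComponentsWithStats(m)
for i in range(1,n):
    if 600<st[i,4]<9000 and st[i,2]<90 : print(st[i],ce[i],ray(p,ce[i],.06))
E
```

```text
[ 0.4534756  -0.31081025  0.1659049 ]
[[-8.95e-02  9.96e-01  2.70e-03]
 [ 9.96e-01  8.95e-02  8.00e-04]
 [ 5.00e-04  2.70e-03 -1.00e+00]] 95.13364281695716
[ 306    0   25   75 1291] [317.116189    36.33539892] [[ 0.46957317 -0.15883051  0.06      ]]
[ 247  176   55   54 2353] [274.18742031 202.62260943] [[ 0.44487769 -0.30831051  0.06      ]]
```

View pics/w9.png

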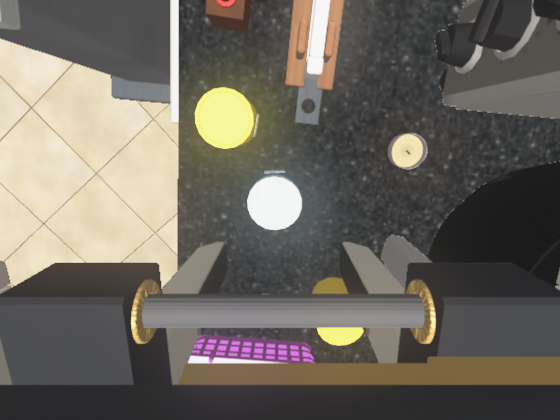

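```bash
python3 - <<'E'
from h import *
plan((.445,-.3083,.028),psi=96.25)
E
```

```text
turn -1.08 = 1 x -1.08
shift tool cm [ 0.35 -0.82 13.81] = 4 x [ 0.09 -0.2   3.45] t 26.68
```

Call:
{"api": "drive_tool", "payload": {
  "plan": [
    {"claw": 0.31,"linear": [0,0,0],"angular": [0,0,-1.1]},
    {"claw": 0.31,"linear": [0.1,-0.4,2],"angular": [0,0,0]},
    {"claw": 0.31,"linear": [0.1,-0.4,2],"angular": [0,0,0]},
    {"claw": 0.31,"linear": [0.1,0,3.5],"angular": [0,0,0]},
    {"claw": 0.31,"linear": [0,0,3],"angular": [0,0,0]},
    {"claw": 0.31,"linear": [0,0,2],"angular": [0,0,0]},
    {"claw": 0.31,"linear": [0,0,1.3],"angular": [0,0,0]},
    {"claw": 0.31,"linear": [0,0,0],"angular": [0,0,0]},
    {"claw": 0.5,"linear": [0,0,0],"angular": [0,0,0]},
    {"claw": 0.6,"linear": [0,0,0],"angular": [0,0,0]},
    {"claw": 0.6,"linear": [0,0,0],"angular": [0,0,0]},
    {"claw": 0.6,"linear": [0,0,0],"angular": [0,0,0]}
  ],
  "newtons": 20
}}

```text
t: 28.18
tool_pos: [0.4464, -0.3096, 0.0296]
orientation: [2.09, 2.34, 0.003]
force: [-2.2, -0.4, 5.4]
opening: 0.0532
```

```bash
python3 - <<'E'
from h import *
P=cur()[0];print(P); plan((.4666,.2119,.15),P=P+[0,0,.18],psi0=96.2)
E
```

```text
[ 0.44644441 -0.30956928  0.02964442]
shift tool cm [51.62  7.64  5.96] = 13 x [3.97 0.59 0.46] t 28.18
```

Call:
{"api": "drive_tool", "payload": {
  "plan": [
    {"claw": 0.6,"linear": [0,0,-3],"angular": [0,0,0]},
    {"claw": 0.6,"linear": [0,0,-5],"angular": [0,0,0]},
    {"claw": 0.6,"linear": [0,0,-5],"angular": [0,0,0]},
    {"claw": 0.6,"linear": [0,0,-5],"angular": [0,0,0]},
    {"claw": 0.6,"linear": [4,0.4,0],"angular": [0,0,0]},
    {"claw": 0.6,"linear": [4,0.4,0],"angular": [0,0,0]},
    {"claw": 0.6,"linear": [4,0.4,0],"angular": [0,0,0]},
    {"claw": 0.6,"linear": [4,0.4,0],"angular": [0,0,0]},
    {"claw": 0.6,"linear": [4,0.4,0],"angular": [0,0,0]},
    {"claw": 0.6,"linear": [4,0.4,0],"angular": [0,0,0]},
    {"claw": 0.6,"linear": [4,0.4,0],"angular": [0,0,0]},
    {"claw": 0.6,"linear": [4,0.4,0],"angular": [0,0,0]}
  ]
}}

```text
t: 29.68
tool_pos: [0.4408, 0.014, 0.2085]
orientation: [2.091, 2.341, 0.004]
force: [0.4, 0.6, -1.1]
opening: 0.0533
```

Call:
{"api": "drive_tool", "payload": {
  "plan": [
    {"claw": 0.6,"linear": [4,0.8,0],"angular": [0,0,0]},
    {"claw": 0.6,"linear": [4,0.8,0],"angular": [0,0,0]},
    {"claw": 0.6,"linear": [4,0.8,0],"angular": [0,0,0]},
    {"claw": 0.6,"linear": [4,0.8,0],"angular": [0,0,0]},
    {"claw": 0.6,"linear": [3.6,0.8,0],"angular": [0,0,0]},
    {"claw": 0.6,"linear": [0,0,2],"angular": [0,0,0]},
    {"claw": 0.6,"linear": [0,0,2],"angular": [0,0,0]},
    {"claw": 0.6,"linear": [0,0,0],"angular": [0,0,0]},
    {"claw": 0.6,"linear": [0,0,0],"angular": [0,0,0]}
  ]
}}

```text
t: 30.8
tool_pos: [0.459, 0.211, 0.1687]
orientation: [2.093, 2.34, 0.003]
force: [0.5, -0.0, -1.6]
opening: 0.0533
```

```bash
python3 - <<'E'
from h import *
P=cur()[0];print(P); plan((.4656,.2119,.0365),psi=96.25)
p=read_camera("wrist");save(p,"w10.png")
E
```

```text
[0.45901157 0.21099067 0.16871291]
turn 0.13 = 1 x 0.13
shift tool cm [ 0.02  0.66 13.22] = 4 x [0.   0.17 3.31] t 30.8
```

View pics/w10.png

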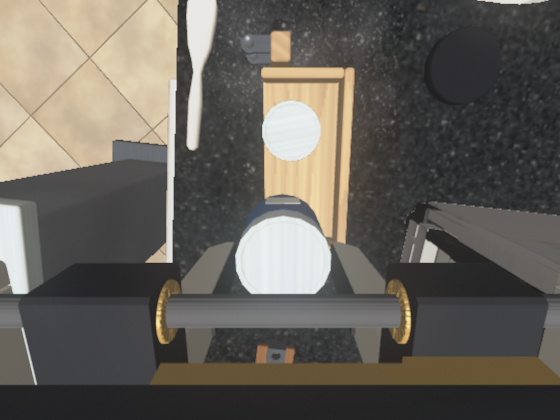

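Call:
{"api": "drive_tool", "payload": {
  "plan": [
    {"claw": 0.6,"linear": [0,0.3,3],"angular": [0,0,0]},
    {"claw": 0.6,"linear": [0,0.3,3],"angular": [0,0,0]},
    {"claw": 0.6,"linear": [0,0,3],"angular": [0,0,0]},
    {"claw": 0.6,"linear": [0,0,2.5],"angular": [0,0,0]},
    {"claw": 0.6,"linear": [0,0,1],"angular": [0,0,0]},
    {"claw": 0.6,"linear": [0,0,0.5],"angular": [0,0,0]},
    {"claw": 0.6,"linear": [0,0,0.2],"angular": [0,0,0]},
    {"claw": 0.6,"linear": [0,0,0],"angular": [0,0,0]}
  ]
}}

```text
t: 31.85
tool_pos: [0.4661, 0.2127, 0.0376]
orientation: [2.091, 2.34, 0.006]
force: [-0.1, 0.6, -1.1]
opening: 0.0532
```

Call:
{"api": "drive_tool", "payload": {
  "plan": [
    {"claw": 0.6,"linear": [0,0,0.2],"angular": [0,0,0]},
    {"claw": 0.6,"linear": [0,0,0.1],"angular": [0,0,0]},
    {"claw": 0.6,"linear": [0,0,0.1],"angular": [0,0,0]},
    {"claw": 0.6,"linear": [0,0,0],"angular": [0,0,0]},
    {"claw": 0.37,"linear": [0,0,0],"angular": [0,0,0]},
    {"claw": 0.37,"linear": [0,0,0],"angular": [0,0,0]},
    {"claw": 0.37,"linear": [0,0,0],"angular": [0,0,0]},
    {"claw": 0.37,"linear": [0,0,-1],"angular": [0,0,0]},
    {"claw": 0.37,"linear": [0,0,-3],"angular": [0,0,0]},
    {"claw": 0.37,"linear": [0,0,-5],"angular": [0,0,0]},
    {"claw": 0.37,"linear": [0,0,-5],"angular": [0,0,0]},
    {"claw": 0.37,"linear": [0,0,-5],"angular": [0,0,0]}
  ]
}}

```text
t: 33.35
tool_pos: [0.4646, 0.2124, 0.2251]
orientation: [2.091, 2.341, 0.005]
force: [0.2, 0.2, 0.2]
opening: 0.0584
```

```bash
python3 - <<'E'
from h import *
P=cur()[0];print(P,rot(cur()[2]["orientation"]).round(4))
s=read_camera("scene"); save(s,"s9.png",(180,130,300,220),6)
plan((.44,-.10,.25),psi=92)
E
```

```text
[0.46461098 0.21244195 0.22512482] [[-1.123e-01  9.937e-01  4.100e-03]
 [ 9.937e-01  1.123e-01  2.000e-04]
 [-2.000e-04  4.100e-03 -1.000e+00]]
turn 4.45 = 1 x 4.45
shift tool cm [-31.24  -3.85  -1.68] = 8 x [-3.9  -0.48 -0.21] t 33.4
```

View pics/s9.png

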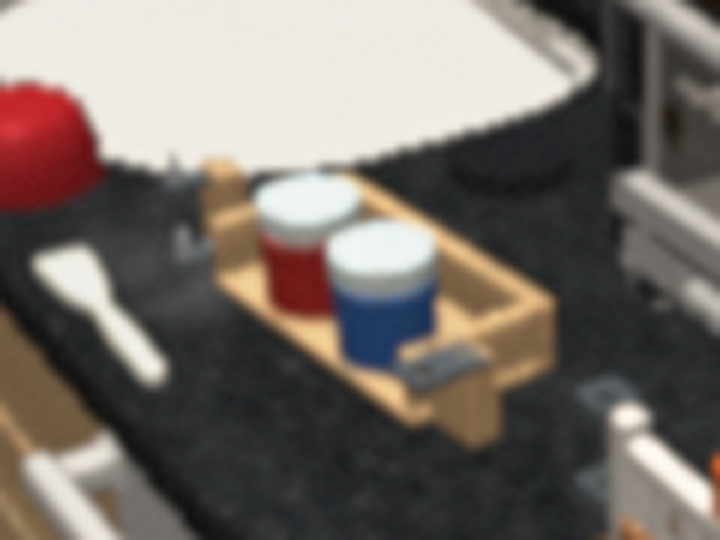

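Call:
{"api": "drive_tool", "payload": {
  "plan": [
    {"claw": 0.37,"linear": [0,-1,0],"angular": [0,0,4.5]},
    {"claw": 0.37,"linear": [-4,-0.5,-0.2],"angular": [0,0,0]},
    {"claw": 0.37,"linear": [-4,-0.5,-0.2],"angular": [0,0,0]},
    {"claw": 0.37,"linear": [-4,-0.5,-0.2],"angular": [0,0,0]},
    {"claw": 0.5,"linear": [-4,-0.5,-0.2],"angular": [0,0,0]},
    {"claw": 0.5,"linear": [-4,-0.3,-0.2],"angular": [0,0,0]},
    {"claw": 0.5,"linear": [-4,0,0],"angular": [0,0,0]},
    {"claw": 0.5,"linear": [-4,0,0],"angular": [0,0,0]},
    {"claw": 0.5,"linear": [-3.2,0,0],"angular": [0,0,0]},
    {"claw": 0.5,"linear": [0,0,0],"angular": [0,0,0]},
    {"claw": 0.5,"linear": [0,0,0],"angular": [0,0,0]}
  ]
}}

```text
t: 34.78
tool_pos: [0.4424, -0.1008, 0.2329]
orientation: [2.182, 2.257, 0.004]
force: [-0.6, 0.4, 0.5]
opening: 0.0469
```

```bash
python3 - <<'E'
from h import *
import pickle
P=cur();print(P[:2],P[2]["opening"],rot(P[2]["orientation"]).round(4))
p=read_camera("wrist");save(p,"w11.png"); pickle.dump(p,open("w11.pkl","wb"))
E
```

```text
(array([ 0.44242209, -0.10077951,  0.23287513]), np.float64(91.92880547951641)) 0.046863580473549354 [[-3.370e-02  9.994e-01  3.700e-03]
 [ 9.994e-01  3.370e-02  4.000e-04]
 [ 2.000e-04  3.700e-03 -1.000e+00]]
```

View pics/w11.png

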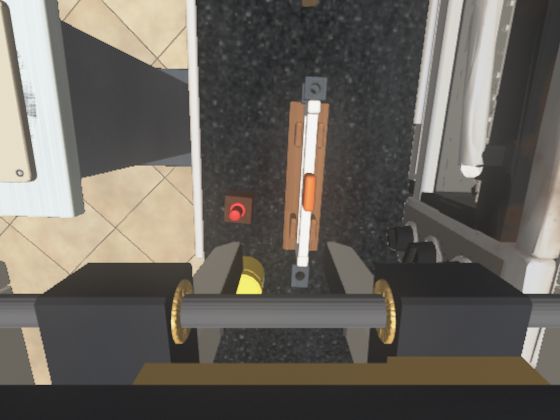

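```bash
python3 - <<'E'
from h import *
import pickle
p=pickle.load(open("w11.pkl","rb")); save(p,"w11a.png",(270,65,350,145),8);save(p,"w11b.png",(270,160,350,290),6); save(p,"w11c.png",(215,185,265,235),12)
E
```

```text
(no output)
```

View pics/w11a.png

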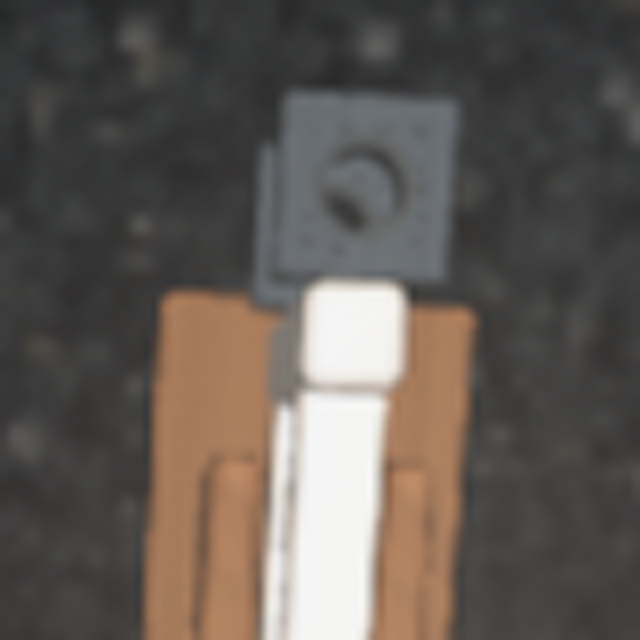

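View pics/w11b.png

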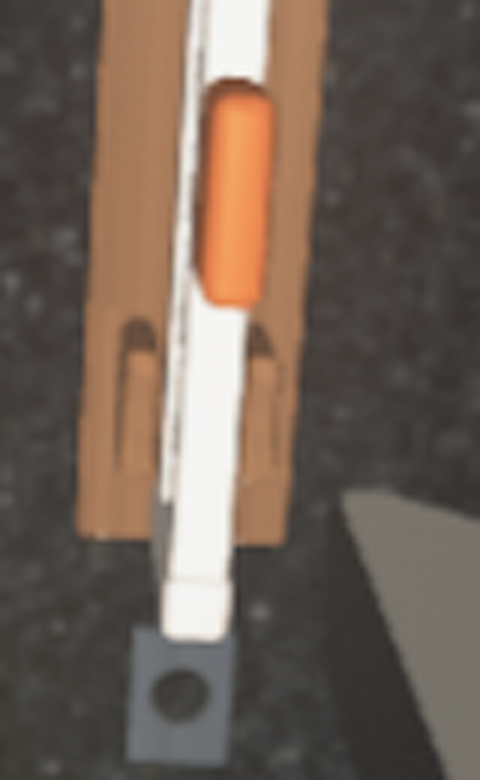

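View pics/w11c.png

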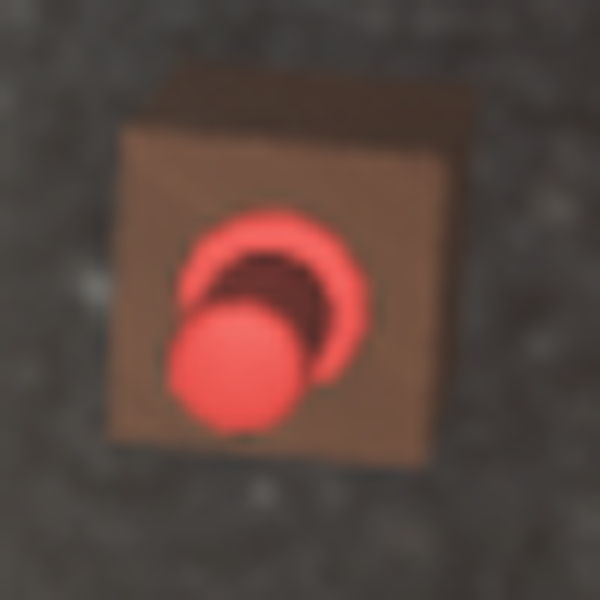

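```bash
python3 - <<'E'
from h import *
import pickle
p=pickle.load(open("w11.pkl","rb"))
u=lambda x,y,ox,oy,s:((x+.5)/s-.5+ox,(y+.5)/s-.5+oy)
E=ray(p,u(363,187,270,65,8),.080)[0]; T=ray(p,u(180,694,270,160,6),.045)[0]
d=E-T; yaw=np.degrees(np.arctan2(-d[0],d[1])); print(E,T,np.hypot(*d[:2]),yaw)
y=d[:2]/np.hypot(*d[:2]); print("handle from eye",E[:2]-.108*y,"from tab",T[:2]+.121*y)
print("handle seen",ray(p,[u(242,95,270,160,6),u(236,295,270,160,6)],.098))
C=ray(p,u(238,367,215,185,12),.068)[0]; C2=ray(p,u(273,305,215,185,12),.043)[0]; print("pin",C,C2)
plan((*(E[:2]*.5+.5*T[:2]+.0065*y),.20),psi=90+yaw)
E
```

```text
[0.4721464  0.01449648 0.08      ] [ 0.46897251 -0.21419977  0.045     ] 0.22871826909175796 -0.7951111633810366
handle from eye [ 0.4706477  -0.09349312] from tab [ 0.47065161 -0.09321142]
handle seen [[ 0.47025629 -0.07393759  0.098     ]
 [ 0.47117532 -0.10999717  0.098     ]]
pin [ 0.38633743 -0.12797533  0.068     ] [ 0.38635512 -0.12796144  0.043     ]
turn 2.77 = 1 x 2.77
shift tool cm [0.75 2.81 3.29] = 1 x [0.75 2.81 3.29] t 34.83
```

Call:
{"api": "drive_tool", "payload": {
  "plan": [
    {"claw": 0.72,"linear": [0,0,0],"angular": [0,0,2.8]},
    {"claw": 0.72,"linear": [0.35,1.4,1.5],"angular": [0,0,0]},
    {"claw": 0.72,"linear": [0.35,1.4,2],"angular": [0,0,0]},
    {"claw": 0.72,"linear": [0,0,2.5],"angular": [0,0,0]},
    {"claw": 0.72,"linear": [0,0,2.5],"angular": [0,0,0]},
    {"claw": 0.72,"linear": [0,0,2.0],"angular": [0,0,0]},
    {"claw": 0.72,"linear": [0,0,0],"angular": [0,0,0]},
    {"claw": 0.72,"linear": [0,0,0],"angular": [0,0,0]}
  ],
  "newtons": 45
}}

```text
t: 35.83
tool_pos: [0.4714, -0.0942, 0.1288]
orientation: [2.234, 2.204, 0.005]
force: [0.3, 1.0, 0.6]
opening: 0.026
```

```bash
python3 - <<'E'
from h import *
P=cur();print(P[:2],P[2]["opening"],P[2]["force"])
p=read_camera("wrist");save(p,"w12.png"); plan((.4707,-.0934,.073),psi=89.2)
E
```

```text
(array([ 0.47141499, -0.09415433,  0.12879214]), np.float64(89.20437510520718)) 0.025960137514443017 [0.25743653 0.97982684 0.57554162]
turn -0.01 = 1 x -0.01
shift tool cm [ 0.1  -0.1   5.61] = 2 x [ 0.05 -0.05  2.81] t 35.88
```

View pics/w12.png

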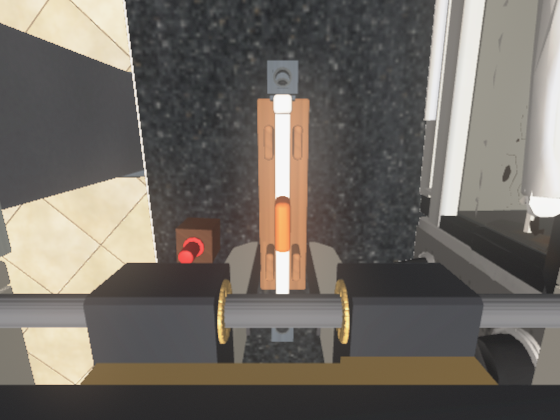

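Call:
{"api": "drive_tool", "payload": {
  "plan": [
    {"claw": 0.72,"linear": [0.1,-0.05,2],"angular": [0,0,0]},
    {"claw": 0.72,"linear": [0,0,2],"angular": [0,0,0]},
    {"claw": 0.72,"linear": [0,0,1.1],"angular": [0,0,0]},
    {"claw": 0.72,"linear": [0,0,0.4],"angular": [0,0,0]},
    {"claw": 0.72,"linear": [0,0,0],"angular": [0,0,0]},
    {"claw": 0.9,"linear": [0,0,0],"angular": [0,0,0]},
    {"claw": 0.95,"linear": [0,0,0],"angular": [0,0,0]},
    {"claw": 0.95,"linear": [0,0,0],"angular": [0,0,0]},
    {"claw": 0.95,"linear": [0,0,0],"angular": [0,0,0]}
  ],
  "newtons": 45
}}

```text
t: 37.0
tool_pos: [0.4712, -0.0938, 0.0735]
orientation: [2.235, 2.202, 0.005]
force: [-1.0, 0.7, 5.8]
opening: 0.0047
```

```bash
python3 - <<'E'
from h import *
P=cur();print(P[:2],P[2]["opening"],P[2]["force"],P[2]["wrist_torque"])
p=read_camera("wrist");save(p,"w13.png"); s=read_camera("scene"); save(s,"s13.png",(240,160,400,290),5)
E
```

```text
(array([ 0.47118419, -0.09379506,  0.07354606]), np.float64(89.15011522685035)) 0.004708755212359855 [-0.98510942  0.66178823  5.75478945] [-0.01471518  0.20778328  0.01362099]
```

View pics/w13.png

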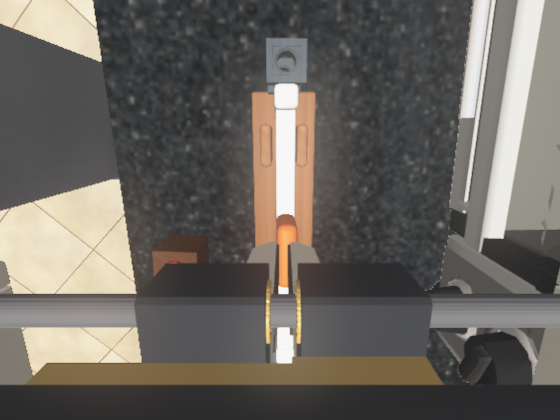

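View pics/s13.png

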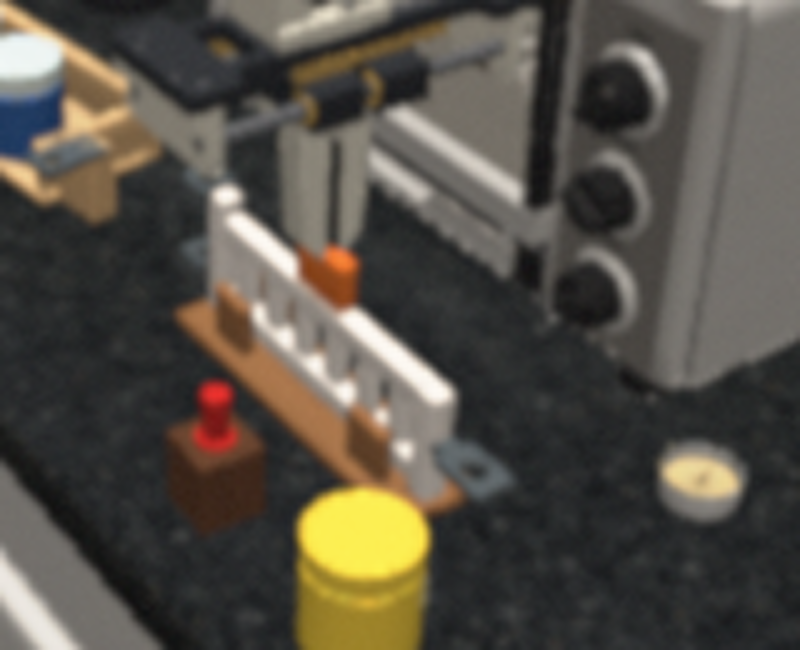

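Call:
{"api": "drive_tool", "payload": {
  "plan": [
    {"claw": 0.95,"linear": [0,0,-0.5],"angular": [0,0,0]},
    {"claw": 0.95,"linear": [0,0,-0.5],"angular": [0,0,0]},
    {"claw": 0.95,"linear": [0,0,-0.5],"angular": [0,0,0]},
    {"claw": 0.95,"linear": [0,0,0],"angular": [0,0,0]}
  ]
}}

```text
t: 37.6
tool_pos: [0.4709, -0.0937, 0.0883]
orientation: [2.235, 2.203, 0.005]
force: [-0.0, 0.8, -0.9]
opening: 0.0048
```

```bash
python3 - <<'E'
from h import *
P=cur();print(P[:2],P[2]["opening"],P[2]["force"],P[2]["wrist_torque"])
s=read_camera("scene"); save(s,"s14.png",(240,160,400,290),5)
E
```

```text
(array([ 0.47092828, -0.09373959,  0.08834489]), np.float64(89.15193784538752)) 0.004784484292065756 [-0.02775656  0.775975   -0.875653  ] [-0.06266946  0.00797721  0.00550584]
```

View pics/s14.png

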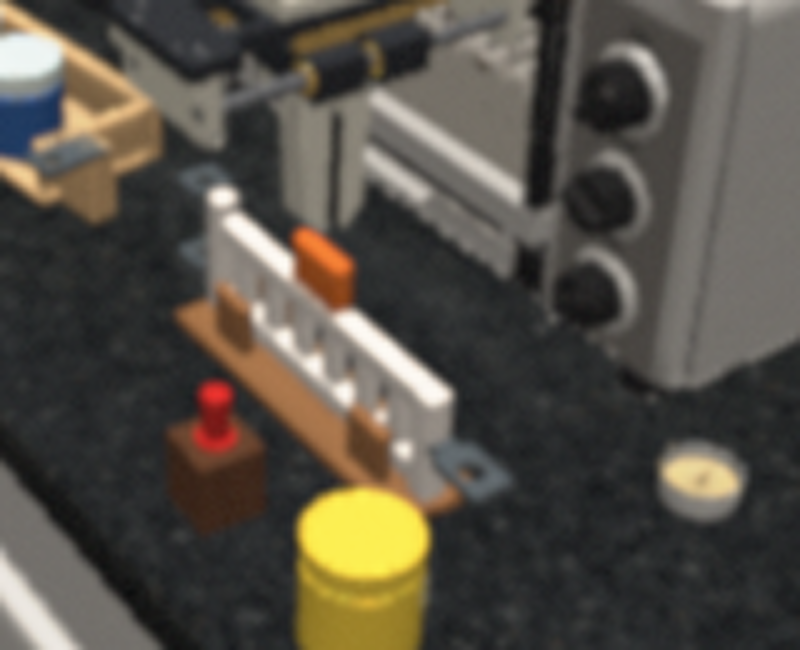

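```bash
python3 - <<'E'
from h import *
P=cur()[0]; s=read_camera("scene"); t=read_camera("top"); p=read_camera("wrist")
for X in (P,P+[0,0,.015],[.4707,-.0934,.098],[.4707,-.0734,.098],[.4707,-.1134,.098]): print((proj(s,X)[0]-[240,160])*5, proj(t,X)[0],proj(p,X)[0])
save(t,"t15.png",(260,160,360,240),7); save(p,"w15.png")
E
```

```text
[326.29210967 261.74975263] [306.19201061 200.90501617] [283.80442441 243.69431449]
[327.22541528 236.0735652 ] [306.39392292 199.56116736] [283.96749225 252.355545  ]
[326.50064993 244.44420394] [306.2267532  200.02195809] [283.85525763 248.86443734]
[302.64782513 225.37739773] [299.5563683  199.95622307] [283.39090352 217.77428898]
[351.09534101 264.10402252] [312.89801352 200.08770173] [284.29609347 278.3799542 ]
```

View pics/t15.png

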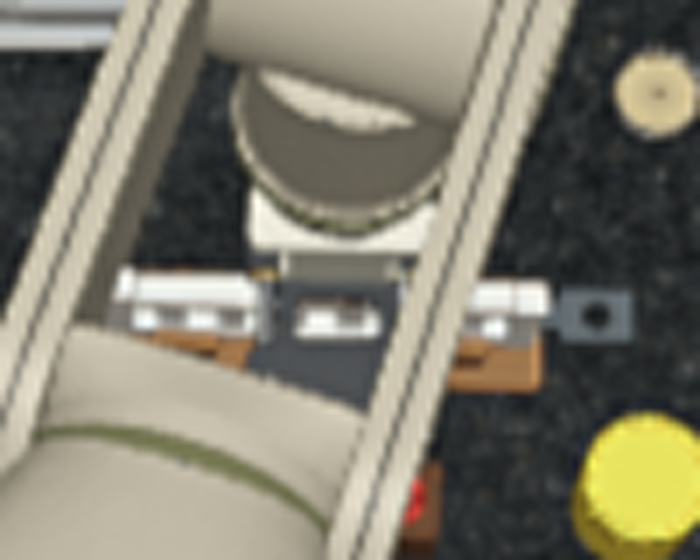

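View pics/w15.png

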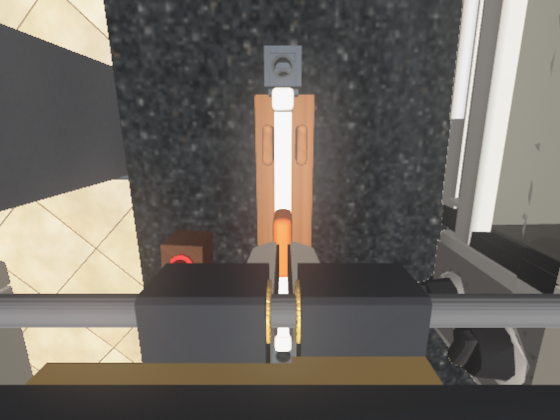

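```bash
python3 - <<'E'
from h import *
import plant; print(plant.grasp_offset if not callable(plant.grasp_offset) else plant.grasp_offset())
P=cur()[0]; p=read_camera("wrist"); s=read_camera("scene")
for dz in (0,.01,.02,.03): 
  for dy in(-.0075,.0075): print(dz,dy,proj(p,P+[.0111,dy,dz])[0].round(),(proj(s,P+[-.011,dy,dz])[0].round(1)-[240,160])*5)
save(p,"w16.png",(220,200,350,300),6)
E
```

```text
0.0188
0 -0.0075 [300. 254.] [316. 277.]
0 0.0075 [300. 232.] [298.  262.5]
0.01 -0.0075 [301. 260.] [316.5 260. ]
0.01 0.0075 [301. 237.] [298.5 245.5]
0.02 -0.0075 [302. 267.] [317.  242.5]
0.02 0.0075 [302. 243.] [299. 228.]
0.03 -0.0075 [303. 274.] [317.5 225. ]
0.03 0.0075 [303. 249.] [299.5 210.5]
```

View pics/w16.png

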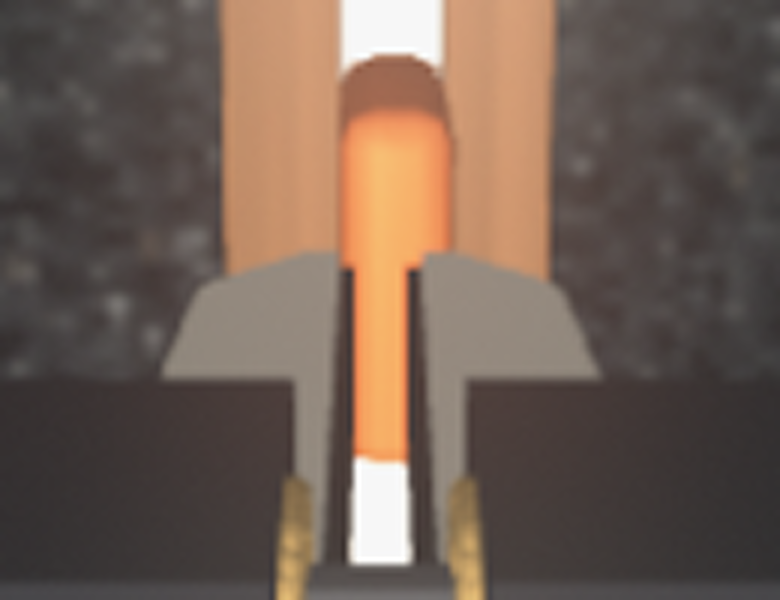

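Call:
{"api": "drive_tool", "payload": {
  "plan": [
    {"claw": 0.72,"linear": [0,0,-1],"angular": [0,0,0]},
    {"claw": 0.72,"linear": [0,0,0],"angular": [0,0,0]},
    {"claw": 0.72,"linear": [0,0,2],"angular": [0,0,0]},
    {"claw": 0.72,"linear": [0,0,1.5],"angular": [0,0,0]},
    {"claw": 0.72,"linear": [0,0,0.6],"angular": [0,0,0]},
    {"claw": 0.72,"linear": [0,0,0.3],"angular": [0,0,0]},
    {"claw": 0.72,"linear": [0,0,0],"angular": [0,0,0]},
    {"claw": 0.72,"linear": [0,0,0],"angular": [0,0,0]}
  ]
}}

```text
t: 38.9
tool_pos: [0.4711, -0.0937, 0.0543]
orientation: [2.236, 2.203, 0.004]
force: [-0.2, -1.5, 0.5]
opening: 0.0258
```

```bash
python3 - <<'E'
from h import *
P=cur();print(P[:2],P[2]["opening"],P[2]["force"],P[2]["wrist_torque"])
s=read_camera("scene"); save(s,"s16.png",(240,160,400,290),5); p=read_camera("wrist"); save(p,"w17.png",(200,180,370,300),4)
E
```

```text
(array([ 0.47107035, -0.09374799,  0.05429925]), np.float64(89.14950052840874)) 0.025773889055041115 [-0.24332968 -1.51168554  0.54232605] [-0.11128234  0.03814386  0.00183913]
```

View pics/s16.png

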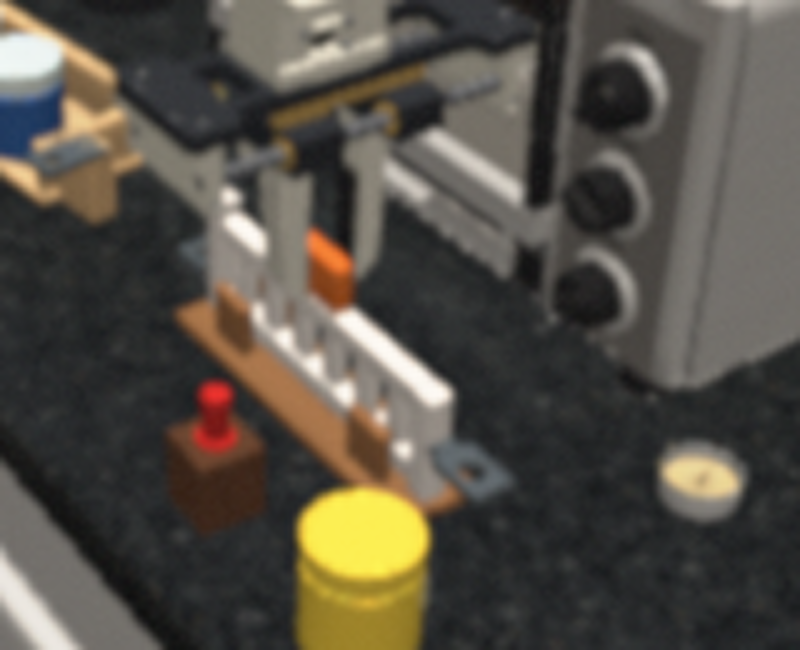

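View pics/w17.png

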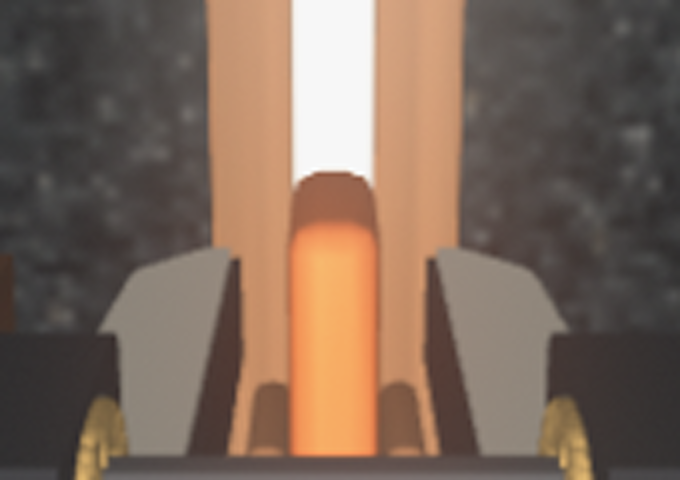

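```bash
python3 - <<'E'
from h import *
s=read_camera("scene")
for x in(.449,.458):
  for z in (.055,.065,.075,.085): print(x,z,(proj(s,[x,-.0937,z])[0]-[240,160])*5)
print((proj(s,[.493,-.0937,.075])[0]-[240,160])*5,(proj(s,[.493,-.0937,.055])[0]-[240,160])*5)
E
```

```text
0.449 0.055 [288.25525274 330.94063146]
0.449 0.065 [288.63891326 314.45975546]
0.449 0.075 [289.0272552  297.77778025]
0.449 0.085 [289.42036477 280.89100254]
0.458 0.055 [303.27372402 324.98593912]
0.458 0.065 [303.74642543 308.5396162 ]
0.458 0.075 [304.2248699  291.89347944]
0.458 0.085 [304.70916273 275.04386515]
[362.10352854 269.48368392] [360.48440559 302.30240489]
```

Call:
{"api": "drive_tool", "payload": {
  "plan": [
    {"claw": 0.8,"linear": [0,0,0],"angular": [0,0,0]},
    {"claw": 0.85,"linear": [0,0,0],"angular": [0,0,0]},
    {"claw": 0.95,"linear": [0,0,0],"angular": [0,0,0]},
    {"claw": 0.95,"linear": [0,0,0],"angular": [0,0,0]},
    {"claw": 0.95,"linear": [0,0,0],"angular": [0,0,0]}
  ],
  "newtons": 45
}}

```text
t: 39.67
tool_pos: [0.4707, -0.0936, 0.0538]
orientation: [2.236, 2.203, 0.004]
force: [1.0, -0.2, 0.4]
opening: 0.0118
```

Call:
{"api": "drive_tool", "payload": {
  "plan": [
    {"claw": 0.95,"linear": [0,0,-0.5],"angular": [0,0,0]},
    {"claw": 0.95,"linear": [0,0,-1],"angular": [0,0,0]},
    {"claw": 0.95,"linear": [0,0,-1.5],"angular": [0,0,0]},
    {"claw": 0.95,"linear": [0,0,-1.5],"angular": [0,0,0]},
    {"claw": 0.95,"linear": [0,0,-1.5],"angular": [0,0,0]},
    {"claw": 0.95,"linear": [0,0,-1],"angular": [0,0,0]},
    {"claw": 0.95,"linear": [0,0,0],"angular": [0,0,0]},
    {"claw": 0.95,"linear": [0,0,0],"angular": [0,0,0]}
  ]
}}

```text
t: 40.67
tool_pos: [0.4701, -0.0935, 0.1233]
orientation: [2.237, 2.204, 0.003]
force: [-0.0, 0.2, -1.7]
opening: 0.012
```

```bash
python3 - <<'E'
from h import *
import pickle
P=cur();print(P[:2],P[2]["opening"],P[2]["force"],P[2]["wrist_torque"],rot(P[2]["orientation"]).round(4))
s=read_camera("scene"); save(s,"s17.png",(240,130,400,290),5); p=read_camera("wrist"); save(p,"w18.png"); pickle.dump(p,open("w18.pkl","wb"))
E
```

```text
(array([ 0.47009905, -0.09354087,  0.12328963]), np.float64(89.14986253654688)) 0.012002081415695878 [-0.04032658  0.15679074 -1.68118978] [-0.07997914  0.04494121 -0.01073792] [[ 1.480e-02  9.999e-01  2.800e-03]
 [ 9.999e-01 -1.480e-02  2.000e-04]
 [ 2.000e-04  2.800e-03 -1.000e+00]]
```

View pics/s17.png

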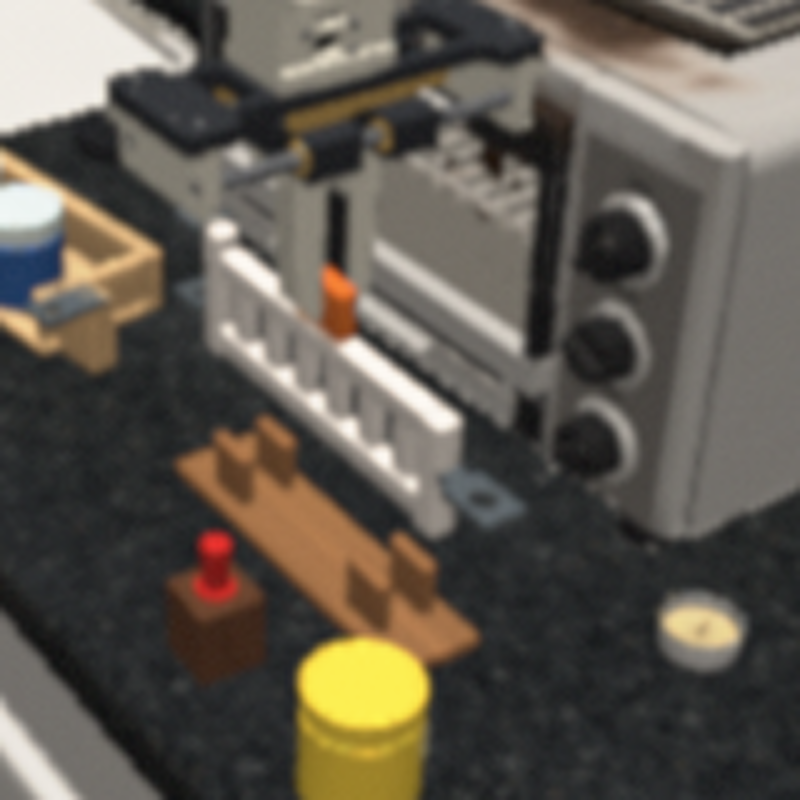

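View pics/w18.png

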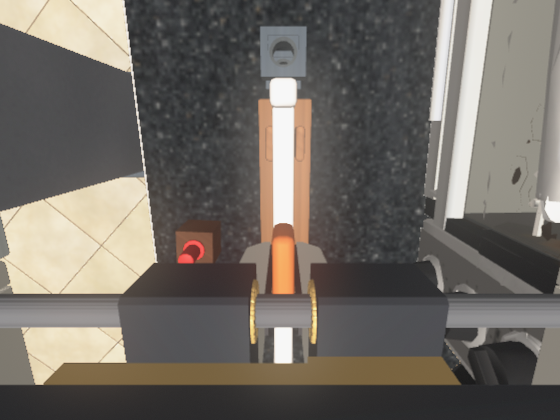

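```bash
python3 - <<'E'
from h import *
import pickle
p=pickle.load(open("w18.pkl","rb"));save(p,"w18a.png",(250,15,320,125),7)
E
```

```text
(no output)
```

View pics/w18a.png

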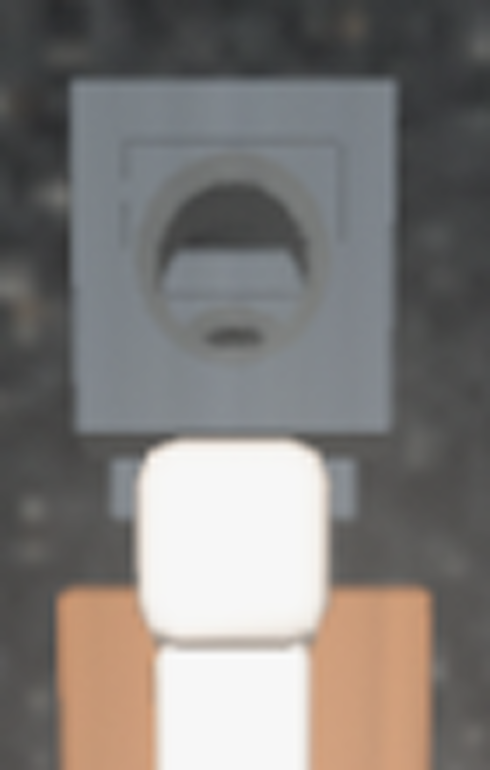

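```bash
python3 - <<'E'
from h import *
import pickle
p=pickle.load(open("w18.pkl","rb")); s=read_state(); T=rot(s["orientation"]); P=s["tool_pos"]
u=lambda x,y,ox,oy,s:((x+.5)/s-.5+ox,(y+.5)/s-.5+oy)
for zo in (.0775,.0765): 
  E=ray(p,u(233,256,250,15,7),zo+.072)[0]; print("eye",E,"tool",T.T@(E-P))
# expected from gate geometry: handle at (0,-108)
print("lower kn edges", ray(p,[u(110,490,250,15,7),u(357,490,250,15,7)],.0775+.026))
print("top kn edges", ray(p,[u(72,90,250,15,7),u(397,90,250,15,7),u(72,432,250,15,7)],.0775+.072))
a=[u(155,660,250,15,7),u(308,660,250,15,7),(274,205),(293,205)]
E
```

```text
eye [0.47112964 0.01470513 0.1495    ] tool [ 0.10818107 -0.0002926  -0.02649203]
eye [0.47113565 0.01493214 0.1485    ] tool [ 0.10840771 -0.00029209 -0.02549193]
lower kn edges [[0.46000311 0.00603457 0.1035    ]
 [0.482331   0.00571296 0.1035    ]]
top kn edges [[0.4603677  0.02511248 0.1495    ]
 [0.48240307 0.02480451 0.1495    ]
 [0.45965084 0.00359829 0.1495    ]]
```

```bash
python3 - <<'E'
from h import *
plan((.3488,.2424,.153),psi=76.25,P=(.40,-.0935,.153))
plan((.40,-.0935,.153))
E
```

```text
turn 12.90 = 2 x 6.45
shift tool cm [ 31.41 -12.96  -0.  ] = 8 x [ 3.93 -1.62 -0.  ] t 40.77
shift tool cm [-0.11 -6.99 -3.  ] = 2 x [-0.05 -3.49 -1.5 ] t 40.77
```

Call:
{"api": "drive_tool", "payload": {
  "plan": [
    {"claw": 0.95,"linear": [0,0,-1.5],"angular": [0,0,0]},
    {"claw": 0.95,"linear": [0,-1,-1.5],"angular": [0,0,0]},
    {"claw": 0.95,"linear": [0,-2,0],"angular": [0,0,0]},
    {"claw": 0.95,"linear": [0,-2,0],"angular": [0,0,0]},
    {"claw": 0.95,"linear": [0,-2,0],"angular": [0,0,0]},
    {"claw": 0.95,"linear": [0,0,0],"angular": [0,0,4.3]},
    {"claw": 0.95,"linear": [0,0,0],"angular": [0,0,4.3]},
    {"claw": 0.95,"linear": [0,0,0],"angular": [0,0,4.3]},
    {"claw": 0.95,"linear": [1.5,-0.6,0],"angular": [0,0,0]},
    {"claw": 0.95,"linear": [3,-1.2,0],"angular": [0,0,0]},
    {"claw": 0.95,"linear": [3,-1.2,0],"angular": [0,0,0]},
    {"claw": 0.95,"linear": [3,-1.2,0],"angular": [0,0,0]}
  ]
}}

```text
t: 42.28
tool_pos: [0.3841, 0.0211, 0.154]
orientation: [2.468, 1.94, 0.005]
force: [0.5, 0.0, -2.1]
opening: 0.0114
```

Call:
{"api": "drive_tool", "payload": {
  "plan": [
    {"claw": 0.95,"linear": [3,-1.2,0],"angular": [0,0,0]},
    {"claw": 0.95,"linear": [3,-1.2,0],"angular": [0,0,0]},
    {"claw": 0.95,"linear": [3,-1.2,0],"angular": [0,0,0]},
    {"claw": 0.95,"linear": [3,-1.2,0],"angular": [0,0,0]},
    {"claw": 0.95,"linear": [3,-1.2,0],"angular": [0,0,0]},
    {"claw": 0.95,"linear": [3,-1.2,0],"angular": [0,0,0]},
    {"claw": 0.95,"linear": [1.5,-0.6,0],"angular": [0,0,0]},
    {"claw": 0.95,"linear": [1.4,-0.7,0],"angular": [0,0,0]},
    {"claw": 0.95,"linear": [0,0,0],"angular": [0,0,0]},
    {"claw": 0.95,"linear": [0,0,0],"angular": [0,0,0]}
  ]
}}

```text
t: 43.52
tool_pos: [0.3517, 0.242, 0.1533]
orientation: [2.47, 1.938, 0.004]
force: [-0.2, -0.6, -2.4]
opening: 0.0118
```

```bash
python3 - <<'E'
from h import *
import pickle
P=cur();print(P[:2],P[2]["opening"],P[2]["force"],rot(P[2]["orientation"]).round(4))
p=read_camera("wrist"); save(p,"w19.png"); pickle.dump(p,open("w19.pkl","wb")); plan((.3488,.2424,.068),psi=76.25)
E
```

```text
(array([0.35167438, 0.24204608, 0.15334257]), np.float64(76.24345389735387)) 0.011819307240509804 [-0.15330897 -0.56768055 -2.40907903] [[ 2.378e-01  9.713e-01  3.400e-03]
 [ 9.713e-01 -2.378e-01 -5.000e-04]
 [ 3.000e-04  3.400e-03 -1.000e+00]]
turn -0.04 = 1 x -0.04
shift tool cm [-0.02 -0.3   8.53] = 3 x [-0.01 -0.1   2.84] t 43.58
```

View pics/w19.png

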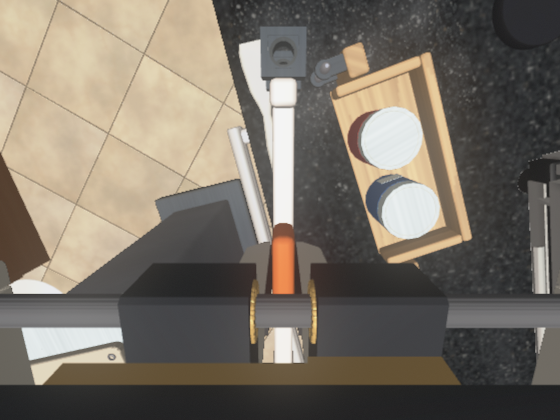

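```bash
python3 - <<'E'
from h import *
import pickle
p=pickle.load(open("w19.pkl","rb"));save(p,"w19a.png",(250,20,380,110),6)
E
```

```text
(no output)
```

View pics/w19a.png

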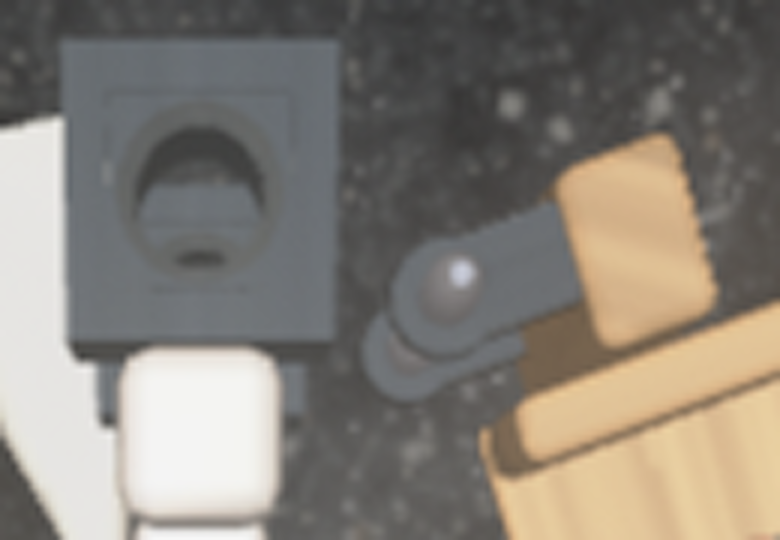

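```bash
python3 - <<'E'
from h import *
import pickle
p=pickle.load(open("w19.pkl","rb")); P=np.array([.35167,.24205,.15334])
T=rot(cur()[2]["orientation"])
u=lambda x,y,ox,oy,s:((x+.5)/s-.5+ox,(y+.5)/s-.5+oy)
zo=.15334-.0458
E=ray(p,u(200,191,250,20,6),zo+.072)[0]; print("eye",E,T.T@(E-P))
U=ray(p,u(448,297,250,20,6),.0595)[0]; L=ray(p,u(412,350,250,20,6),.0135)[0]; t=ray(p,u(459,275,250,20,6),.0755)[0]
print(U,L,t)
# project model circles of bracket guess: pintle at (.414,.352)
X=np.array([.414,.352]); 
for z in (.0135,.0295,.0595,.0755): print(z,(proj(p,[*X,z])[0]-[250,20]+.5)*6-.5)
E
```

```text
eye [0.3767075  0.34710929 0.17954   ] [ 0.10801017 -0.00063203 -0.02615672]
[0.41433335 0.35188328 0.0595    ] [0.41450492 0.35200225 0.0135    ] [0.41366507 0.35187871 0.0755    ]
0.0135 [409.00721098 350.79627023]
0.0295 [420.44607647 333.85808127]
0.0595 [445.51568242 296.73606748]
0.0755 [461.28478619 273.38584455]
```

Call:
{"api": "drive_tool", "payload": {
  "plan": [
    {"claw": 0.95,"linear": [0,0,2.5],"angular": [0,0,0]},
    {"claw": 0.95,"linear": [0,0,2.5],"angular": [0,0,0]},
    {"claw": 0.95,"linear": [0,0,2],"angular": [0,0,0]},
    {"claw": 0.95,"linear": [0,0,1.2],"angular": [0,0,0]},
    {"claw": 0.95,"linear": [0,0,0.3],"angular": [0,0,0]},
    {"claw": 0.95,"linear": [0,0,0],"angular": [0,0,0]},
    {"claw": 0.95,"linear": [0,0,0],"angular": [0,0,0]}
  ]
}}

```text
t: 44.45
tool_pos: [0.3526, 0.2429, 0.0693]
orientation: [2.47, 1.938, 0.007]
force: [-0.4, 1.0, -2.5]
opening: 0.0116
```

```bash
python3 - <<'E'
from h import *
import pickle
P=cur();print(P[:2],P[2]["opening"],P[2]["force"])
p=read_camera("wrist"); save(p,"w20.png",(240,0,400,120),5); pickle.dump(p,open("w20.pkl","wb")); s=read_camera("scene"); save(s,"s20.png",(160,120,300,230),5)
plan((.3889,.2468,.0678))
E
```

```text
(array([0.35257187, 0.24292341, 0.06928189]), np.float64(76.2472870261075)) 0.011640579402035436 [-0.36253087  1.0417712  -2.54814196]
shift tool cm [1.25 3.46 0.13] = 1 x [1.25 3.46 0.13] t 44.55
```

View pics/w20.png

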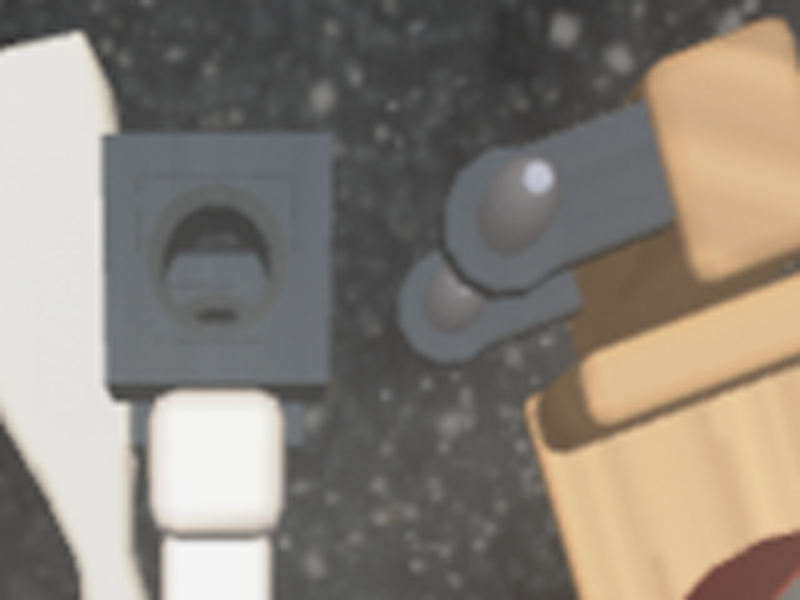

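View pics/s20.png

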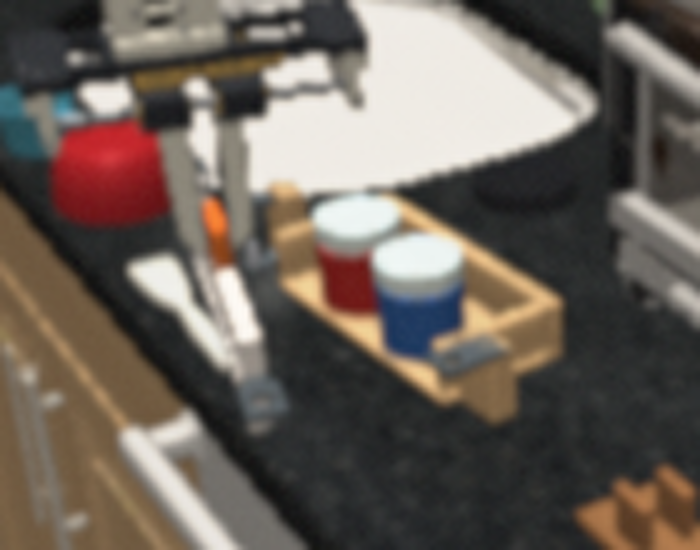

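```bash
python3 - <<'E'
from h import *
import pickle
p=pickle.load(open("w20.pkl","rb")); P,_,s=cur(); T=rot(s["orientation"])
img=cv2.resize(cv2.cvtColor(p["pixels"],cv2.COLOR_RGB2BGR)[0:120,240:400],None,fx=5,fy=5,interpolation=cv2.INTER_CUBIC)
def circ(c,z,r,col):
    a=np.linspace(0,2*np.pi,60); X=np.c_[c[0]+r*np.cos(a),c[1]+r*np.sin(a),np.full(60,z)]
    q=((proj(p,X)-[240,0]+.5)*5-.5).astype(int); cv2.polylines(img,[q.reshape(-1,1,2)],True,col,1)
c=(.4142,.3519)
circ(c,.0595,.004,(0,255,0));circ(c,.0695,.004,(0,255,255));circ(c,.0595,.011,(0,0,255));circ(c,.0135,.011,(255,0,0));circ(c,.0135,.004,(255,0,0))
e=P+T@[.1081,-.00045,0]; zo=P[2]-.0458
circ(e,zo+.072,.00525,(0,255,0)); circ(e,zo+.060,.00525,(255,0,255))
for d in [(-.011,-.011),(.011,.011),(-.011,.011),(.011,-.011)]:
    X=P+T@[.1081+d[0],-.00045+d[1],0]; X[2]=zo+.072; q=((proj(p,X)[0]-[240,0]+.5)*5-.5).astype(int); cv2.circle(img,tuple(int(i) for i in q),3,(0,0,255),-1)
cv2.imwrite("pics/w20o.png",img)
E
```

```text
(no output)
```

View pics/w20o.png

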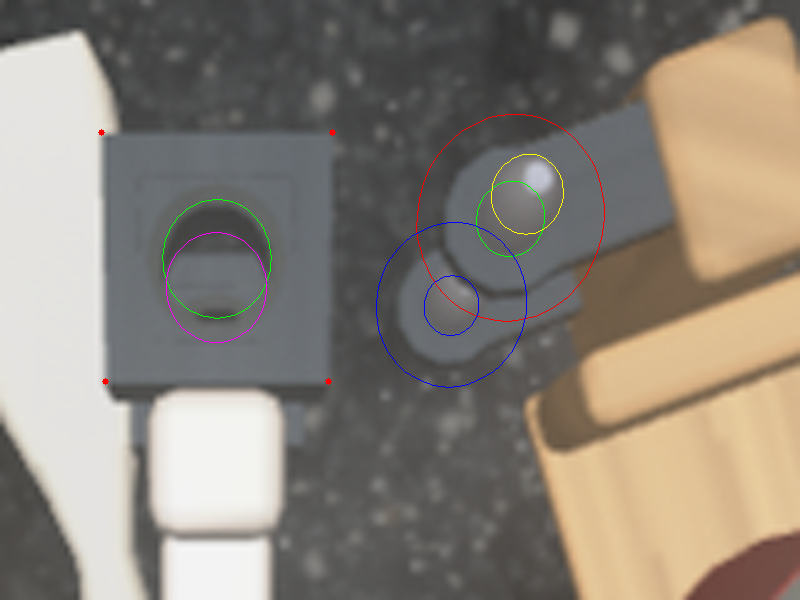

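Call:
{"api": "drive_tool", "payload": {
  "plan": [
    {"claw": 0.95,"linear": [0.3,0.9,0.1],"angular": [0,0,0]},
    {"claw": 0.95,"linear": [0.35,0.9,0],"angular": [0,0,0]},
    {"claw": 0.95,"linear": [0.3,0.9,0],"angular": [0,0,0]},
    {"claw": 0.95,"linear": [0.3,0.75,0],"angular": [0,0,0]},
    {"claw": 0.95,"linear": [0,0,0],"angular": [0,0,0]},
    {"claw": 0.95,"linear": [0,0,0],"angular": [0,0,0]}
  ]
}}

```text
t: 45.3
tool_pos: [0.3881, 0.2465, 0.0673]
orientation: [2.47, 1.938, 0.003]
force: [0.1, 0.1, -1.5]
opening: 0.0116
```

```bash
cat >> h.py <<'E'
def overlay(name,c=(.4142,.3519),crop=(220,0,380,120)):
    p=read_camera("wrist"); P,_,s=cur(); T=rot(s["orientation"])
    img=cv2.resize(cv2.cvtColor(p["pixels"],cv2.COLOR_RGB2BGR)[crop[1]:crop[3],crop[0]:crop[2]],None,fx=5,fy=5,interpolation=cv2.INTER_CUBIC)
    def circ(c,z,r,col):
        a=np.linspace(0,2*np.pi,60); X=np.c_[c[0]+r*np.cos(a),c[1]+r*np.sin(a),np.full(60,z)]
        q=((proj(p,X)-[crop[0],crop[1]]+.5)*5-.5).astype(int); cv2.polylines(img,[q.reshape(-1,1,2)],True,col,1)
    circ(c,.0595,.004,(0,255,0));circ(c,.0695,.004,(0,255,255));circ(c,.0595,.008,(0,0,255))
    e=P+T@[.1081,-.00045,0]; zo=P[2]-.0458
    circ(e,zo+.072,.00525,(255,0,255)); print("eye-pintle mm",(e[:2]-c)*1000,"zo",zo*1000)
    cv2.imwrite("pics/"+name,img)
E
python3 - <<'E'
from h import *
P=cur();print(P[:2],P[2]["opening"],P[2]["force"])
overlay("w21.png"); plan((.3889,.2468,.0678))
E
```

```text
(array([0.38814807, 0.24646546, 0.06729798]), np.float64(76.24731245207755)) 0.011582657623755072 [ 0.13970717  0.0670344  -1.53658896]
eye-pintle mm [-0.86757294 -0.32246047] zo 21.52969466383712
shift tool cm [ 0.05  0.07 -0.05] = 1 x [ 0.05  0.07 -0.05] t 45.35
```

View pics/w21.png

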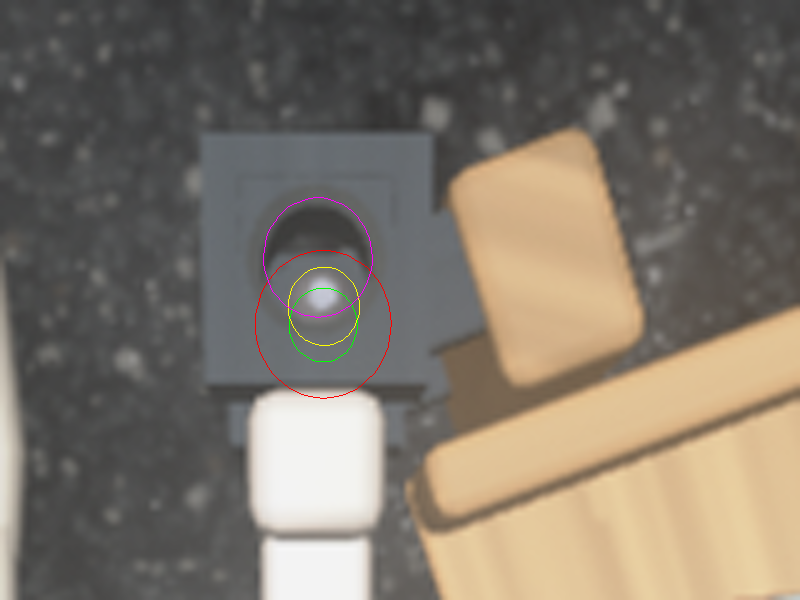

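Call:
{"api": "drive_tool", "payload": {
  "plan": [
    {"claw": 0.95,"linear": [0.05,0.08,0],"angular": [0,0,0]},
    {"claw": 0.95,"linear": [0,0,0.3],"angular": [0,0,0]},
    {"claw": 0.95,"linear": [0,0,0.3],"angular": [0,0,0]},
    {"claw": 0.95,"linear": [0,0,0.2],"angular": [0,0,0]},
    {"claw": 0.95,"linear": [0,0,0],"angular": [0,0,0]}
  ]
}}

```text
t: 45.98
tool_pos: [0.3891, 0.2467, 0.0592]
orientation: [2.47, 1.938, 0.003]
force: [0.2, 0.6, -1.5]
opening: 0.0117
```

```bash
python3 - <<'E'
from h import *
P=cur();print(P[:2],P[2]["opening"],P[2]["force"],P[2]["wrist_torque"])
overlay("w22.png")
E
```

```text
(array([0.38907004, 0.24673101, 0.05918758]), np.float64(76.25194135459593)) 0.011685390456874965 [ 0.19255068  0.62912284 -1.52303402] [-0.14056673  0.0591196   0.03162671]
eye-pintle mm [ 0.23295817 -0.00393777] zo 13.535317787045926
```

View pics/w22.png

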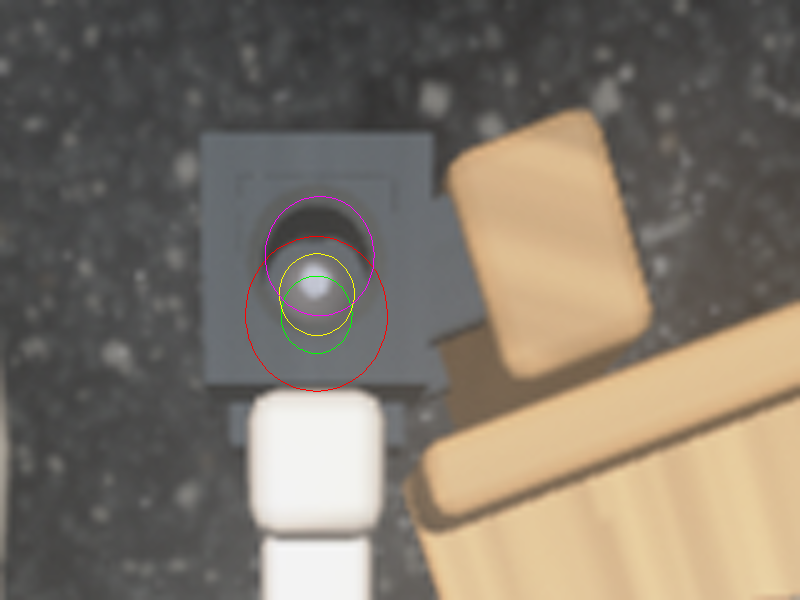

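Call:
{"api": "drive_tool", "payload": {
  "plan": [
    {"claw": 0.95,"linear": [0,0,0.3],"angular": [0,0,0]},
    {"claw": 0.95,"linear": [0,0,0.3],"angular": [0,0,0]},
    {"claw": 0.95,"linear": [0,0,0],"angular": [0,0,0]}
  ]
}}

```text
t: 46.4
tool_pos: [0.389, 0.2467, 0.0531]
orientation: [2.47, 1.938, 0.003]
force: [1.2, 0.6, -0.7]
opening: 0.0114
```

Call:
{"api": "drive_tool", "payload": {
  "plan": [
    {"claw": 0.95,"linear": [0,0,0.2],"angular": [0,0,0]},
    {"claw": 0.95,"linear": [0,0,0.2],"angular": [0,0,0]},
    {"claw": 0.95,"linear": [0,0,0.2],"angular": [0,0,0]},
    {"claw": 0.95,"linear": [0,0,0],"angular": [0,0,0]}
  ]
}}

```text
t: 46.9
tool_pos: [0.3892, 0.2468, 0.0473]
orientation: [2.47, 1.938, 0.004]
force: [-0.2, -0.4, -2.2]
opening: 0.0115
```

Call:
{"api": "drive_tool", "payload": {
  "plan": [
    {"claw": 0.95,"linear": [0,0,0.1],"angular": [0,0,0]},
    {"claw": 0.95,"linear": [0,0,0.1],"angular": [0,0,0]},
    {"claw": 0.95,"linear": [0,0,0],"angular": [0,0,0]},
    {"claw": 0.95,"linear": [0,0,0],"angular": [0,0,0]}
  ]
}}

```text
t: 47.4
tool_pos: [0.3895, 0.2469, 0.0458]
orientation: [2.47, 1.938, 0.005]
force: [-1.0, -0.2, 2.5]
opening: 0.0118
```

Call:
{"api": "drive_tool", "payload": {
  "plan": [
    {"claw": 0.95,"linear": [0,0,-0.1],"angular": [0,0,0]},
    {"claw": 0.95,"linear": [0,0.23,0],"angular": [0,0,-1.25]},
    {"claw": 0.95,"linear": [0.01,0.47,0],"angular": [0,0,-2.5]},
    {"claw": 0.95,"linear": [0.01,0.47,0],"angular": [0,0,-2.5]},
    {"claw": 0.95,"linear": [0,0,0],"angular": [0,0,0]},
    {"claw": 0.95,"linear": [0,0,0],"angular": [0,0,0]}
  ]
}}

```text
t: 48.15
tool_pos: [0.4006, 0.2446, 0.0463]
orientation: [2.361, 2.069, 0.003]
force: [-1.1, -0.5, -2.7]
opening: 0.0119
```

```bash
python3 - <<'E'
from h import *
P=cur();print(P[:2],P[2]["opening"],P[2]["force"],P[2]["wrist_torque"])
overlay("w23.png"); s=read_camera("scene"); save(s,"s23.png",(160,120,300,230),5)
E
```

```text
(array([0.40062818, 0.24458765, 0.04632949]), np.float64(82.46084095382732)) 0.01193871774800502 [-1.10723255 -0.49650577 -2.68861889] [-0.10504319  0.07800783 -0.03135242]
eye-pintle mm [ 0.13646654 -0.05336244] zo 0.5790696145499472
```

View pics/s23.png

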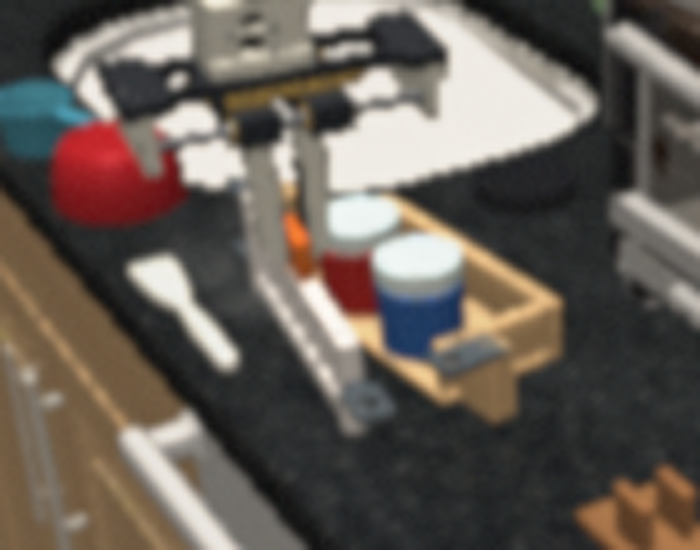

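View pics/w23.png

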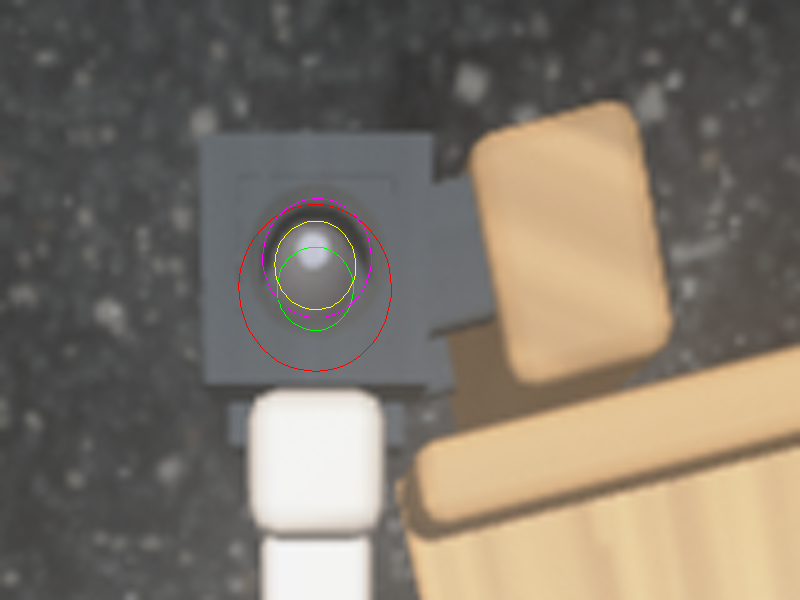

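Call:
{"api": "drive_tool", "payload": {
  "plan": [
    {"claw": 0.95,"linear": [0.01,0.47,0],"angular": [0,0,-2.5]},
    {"claw": 0.95,"linear": [0.01,0.47,0],"angular": [0,0,-2.5]},
    {"claw": 0.95,"linear": [0.01,0.47,0],"angular": [0,0,-2.5]},
    {"claw": 0.95,"linear": [0.01,0.47,0],"angular": [0,0,-2.5]},
    {"claw": 0.95,"linear": [0,0.38,0],"angular": [0,0,-2]},
    {"claw": 0.95,"linear": [0,0,0],"angular": [0,0,0]},
    {"claw": 0.95,"linear": [0,0,0],"angular": [0,0,0]}
  ]
}}

```text
t: 49.12
tool_pos: [0.4232, 0.244, 0.0465]
orientation: [2.132, 2.304, 0.003]
force: [0.5, -0.5, -2.1]
opening: 0.0117
```

```bash
python3 - <<'E'
from h import *
P=cur();print(P[:2],P[2]["opening"],P[2]["force"],P[2]["wrist_torque"])
overlay("w24.png"); s=read_camera("scene"); save(s,"s24.png",(200,140,300,220),7)
E
```

```text
(array([0.42316475, 0.24398524, 0.04652823]), np.float64(94.45129636233318)) 0.011678167366647176 [ 0.53045554 -0.52466879 -2.14491068] [-0.04742988  0.06790698  0.00598293]
eye-pintle mm [ 0.06830484 -0.16036709] zo 0.7468257146582002
```

View pics/s24.png

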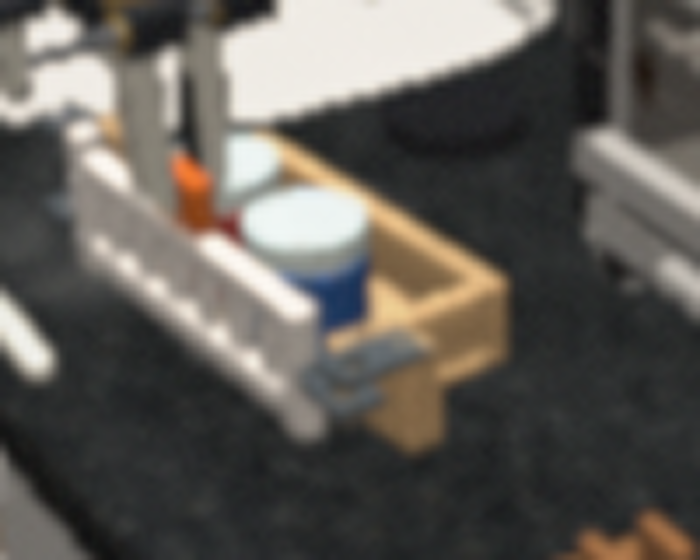

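Call:
{"api": "drive_tool", "payload": {
  "plan": [
    {"claw": 0.95,"linear": [0,0.17,0],"angular": [0,0,-0.9]},
    {"claw": 0.95,"linear": [0,0.17,0.05],"angular": [0,0,-0.9]},
    {"claw": 0.95,"linear": [0,0,0.05],"angular": [0,0,0]},
    {"claw": 0.95,"linear": [0,0,0],"angular": [0,0,0]},
    {"claw": 0.95,"linear": [0,0,0],"angular": [0,0,0]}
  ]
}}

```text
t: 49.85
tool_pos: [0.4269, 0.2443, 0.0458]
orientation: [2.094, 2.338, 0.004]
force: [-2.0, -0.8, 1.6]
opening: 0.0119
```

```bash
python3 - <<'E'
from h import *
P=cur();print(P[:2],P[2]["opening"],P[2]["force"],P[2]["wrist_torque"])
overlay("w25.png")
E
```

```text
(array([0.42688145, 0.24425079, 0.04577639]), np.float64(96.29400520899534)) 0.01186885490588157 [-2.0133246  -0.83914587  1.62697465] [-0.26517301  0.36347479 -0.00058195]
eye-pintle mm [ 0.40558047 -0.2174061 ] zo -0.01705654901300313
```

Call:
{"api": "drive_tool", "payload": {
  "plan": [
    {"claw": 0.8,"linear": [0,0,0],"angular": [0,0,0]},
    {"claw": 0.8,"linear": [0,0,0],"angular": [0,0,0]},
    {"claw": 0.8,"linear": [0,0,0],"angular": [0,0,0]},
    {"claw": 0.8,"linear": [0,0,-1],"angular": [0,0,0]},
    {"claw": 0.8,"linear": [0,0,-2],"angular": [0,0,0]},
    {"claw": 0.8,"linear": [0,0,-4],"angular": [0,0,0]},
    {"claw": 0.8,"linear": [0,0,-4],"angular": [0,0,0]},
    {"claw": 0.8,"linear": [0,0,-4],"angular": [0,0,0]},
    {"claw": 0.8,"linear": [0,0,0],"angular": [0,0,0]},
    {"claw": 0.8,"linear": [0,0,0],"angular": [0,0,0]}
  ]
}}

```text
t: 51.15
tool_pos: [0.4262, 0.2443, 0.1956]
orientation: [2.094, 2.338, 0.004]
force: [-0.5, -0.5, -1.7]
opening: 0.0187
```

```bash
python3 - <<'E'
from h import *
import pickle
P=cur();print(P[:2],P[2]["opening"],P[2]["force"])
p=read_camera("wrist"); save(p,"w26.png"); pickle.dump(p,open("w26.pkl","wb"))
plan((.3863,-.128,.20),psi=96.25)
E
```

```text
(array([0.42620745, 0.24428277, 0.19562949]), np.float64(96.30145480617797)) 0.0186601057559931 [-0.46687188 -0.51328889 -1.67555258]
turn 0.05 = 1 x 0.05
shift tool cm [-36.55  -7.97  -0.53] = 10 x [-3.66 -0.8  -0.05] t 51.2
```

View pics/w26.png

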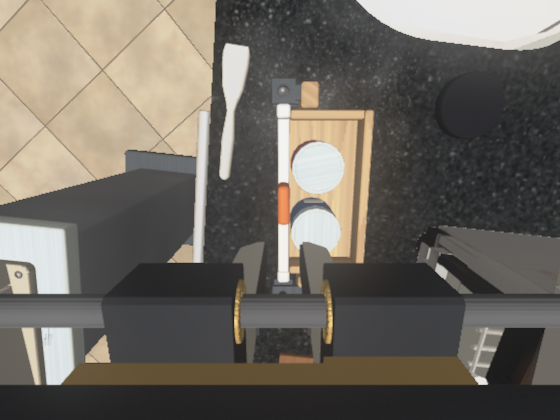

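Call:
{"api": "drive_tool", "payload": {
  "plan": [
    {"claw": 0.7,"linear": [-3.65,-0.8,0],"angular": [0,0,0]},
    {"claw": 0.7,"linear": [-3.65,-0.8,0],"angular": [0,0,0]},
    {"claw": 0.7,"linear": [-3.65,-0.8,0],"angular": [0,0,0]},
    {"claw": 0.7,"linear": [-3.65,-0.8,0],"angular": [0,0,0]},
    {"claw": 0.7,"linear": [-3.65,-0.8,0],"angular": [0,0,0]},
    {"claw": 0.7,"linear": [-3.65,-0.8,0],"angular": [0,0,0]},
    {"claw": 0.7,"linear": [-3.65,-0.8,0],"angular": [0,0,0]},
    {"claw": 0.7,"linear": [-3.65,-0.8,0],"angular": [0,0,0]},
    {"claw": 0.7,"linear": [-3.65,-0.8,0],"angular": [0,0,0]},
    {"claw": 0.7,"linear": [-3.65,-0.8,0],"angular": [0,0,0]},
    {"claw": 0.7,"linear": [0,0,0],"angular": [0,0,0]},
    {"claw": 0.7,"linear": [0,0,0],"angular": [0,0,0]}
  ]
}}

```text
t: 52.7
tool_pos: [0.3863, -0.1267, 0.1945]
orientation: [2.097, 2.339, 0.003]
force: [0.1, 0.4, -0.4]
opening: 0.0279
```

```bash
python3 - <<'E'
from h import *
P=cur();print(P[:2],P[2]["opening"],P[2]["force"])
p=read_camera("wrist"); save(p,"w27.png"); save(p,"w27a.png",(250,180,320,250),8)
s=read_camera("scene"); save(s,"s27.png",(180,130,320,230),5)
plan((.3863,-.128,.10),psi=96.25); print(proj(p,[[.3863,-.128,.068],[.3863,-.128,.043]]))
E
```

```text
(array([ 0.38625674, -0.1266641 ,  0.19446424]), np.float64(96.26025235457419)) 0.02785759915977742 [ 0.11637056  0.42787565 -0.41629299]
turn 0.11 = 1 x 0.11
shift tool cm [-0.17 -0.05  9.49] = 3 x [-0.06 -0.02  3.16] t 52.8
[[282.6226161  202.60464347]
 [282.58647946 197.69825448]]
```

View pics/w27.png

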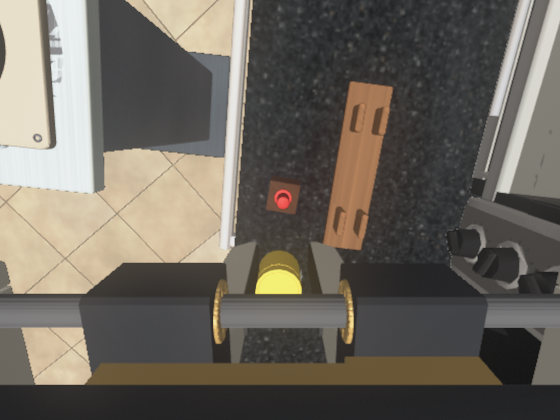

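View pics/s27.png

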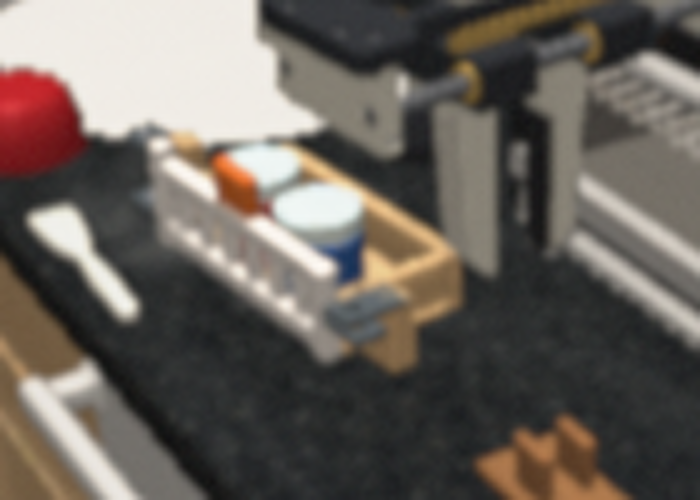

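View pics/w27a.png

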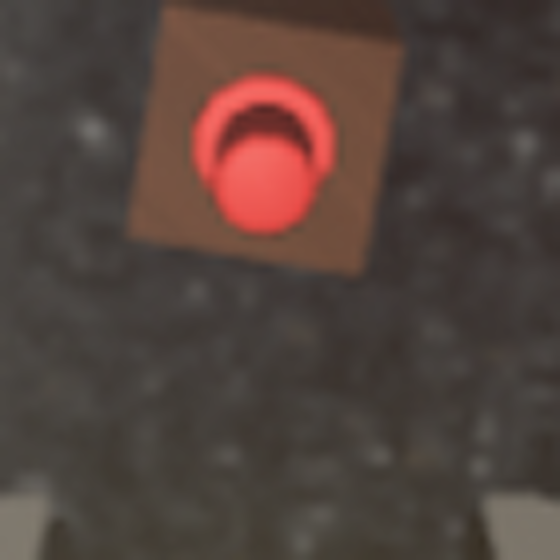

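Call:
{"api": "drive_tool", "payload": {
  "plan": [
    {"claw": 0.7,"linear": [-0.15,0,3],"angular": [0,0,0]},
    {"claw": 0.7,"linear": [0,0,4],"angular": [0,0,0]},
    {"claw": 0.7,"linear": [0,0,4],"angular": [0,0,0]},
    {"claw": 0.7,"linear": [0,0,3],"angular": [0,0,0]},
    {"claw": 0.7,"linear": [0,0,1.7],"angular": [0,0,0]},
    {"claw": 0.7,"linear": [0,0,0.9],"angular": [0,0,0]},
    {"claw": 0.7,"linear": [0,0,0],"angular": [0,0,0]},
    {"claw": 0.7,"linear": [0,0,0],"angular": [0,0,0]}
  ],
  "newtons": 15
}}

```text
t: 53.8
tool_pos: [0.3883, -0.1289, 0.0304]
orientation: [2.093, 2.338, 0.004]
force: [0.7, 0.2, 0.2]
opening: 0.0278
```

```bash
python3 - <<'E'
from h import *
P=cur();print(P[:2],P[2]["opening"],P[2]["force"])
p=read_camera("wrist"); save(p,"w28.png",(210,180,360,300),5)
s=read_camera("scene"); save(s,"s28.png",(240,190,340,280),7)
E
```

```text
(array([ 0.3882828 , -0.12890787,  0.03040986]), np.float64(96.3250291328256)) 0.027813399553070814 [0.6831373  0.15471307 0.2099592 ]
```

View pics/w28.png

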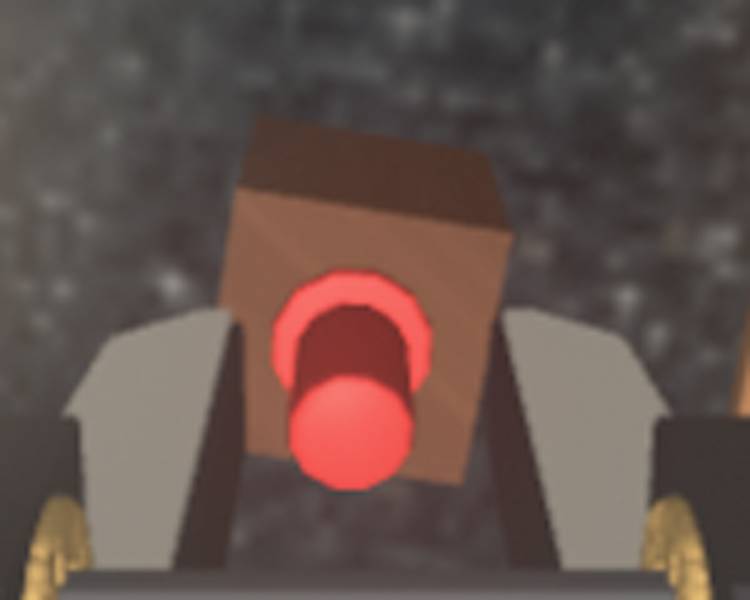

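View pics/s28.png

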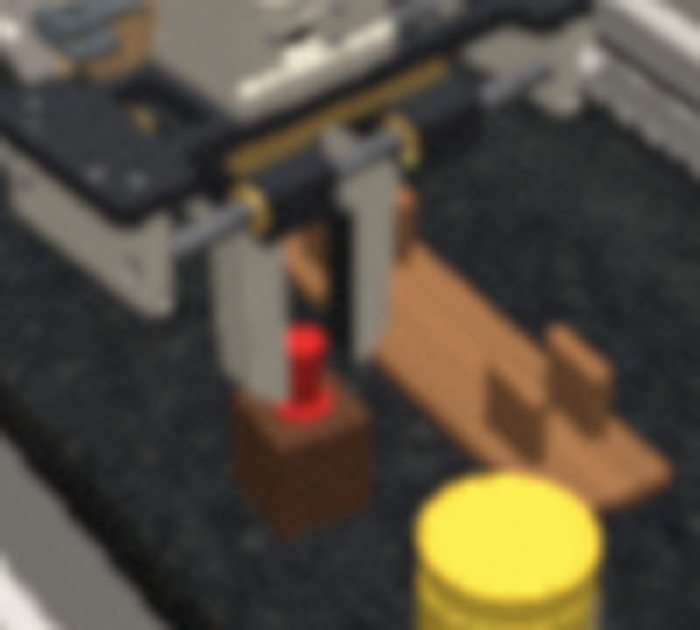

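Call:
{"api": "drive_tool", "payload": {
  "plan": [
    {"claw": 0.7,"linear": [0.1,-0.2,0.15],"angular": [0,0,0]},
    {"claw": 0.7,"linear": [0,0,0.15],"angular": [0,0,0]},
    {"claw": 0.7,"linear": [0,0,0],"angular": [0,0,0]},
    {"claw": 0.8,"linear": [0,0,0],"angular": [0,0,0]},
    {"claw": 0.83,"linear": [0,0,0],"angular": [0,0,0]},
    {"claw": 0.9,"linear": [0,0,0],"angular": [0,0,0]},
    {"claw": 0.95,"linear": [0,0,0],"angular": [0,0,0]},
    {"claw": 0.95,"linear": [0,0,0],"angular": [0,0,0]}
  ],
  "newtons": 15
}}

```text
t: 54.9
tool_pos: [0.3855, -0.128, 0.0265]
orientation: [2.094, 2.338, 0.004]
force: [0.1, -0.2, -0.1]
opening: 0.0133
```

Call:
{"api": "drive_tool", "payload": {
  "plan": [
    {"claw": 0.95,"linear": [0,0,-0.5],"angular": [0,0,0]},
    {"claw": 0.95,"linear": [0,0,-1.5],"angular": [0,0,0]},
    {"claw": 0.95,"linear": [0,0,-3],"angular": [0,0,0]},
    {"claw": 0.95,"linear": [0,0,-4],"angular": [0,0,0]},
    {"claw": 0.95,"linear": [0,0,-4],"angular": [0,0,0]},
    {"claw": 0.95,"linear": [0,0,0],"angular": [0,0,0]},
    {"claw": 0.95,"linear": [0,0,0],"angular": [0,0,0]}
  ]
}}

```text
t: 55.78
tool_pos: [0.3849, -0.128, 0.1566]
orientation: [2.094, 2.338, 0.004]
force: [-0.6, -0.2, -1.3]
opening: 0.0136
```

```bash
python3 - <<'E'
from h import *
P=cur();print(P[:2],P[2]["opening"],P[2]["force"])
plan((.439,.1244,.12),psi=96.25)
p=read_camera("wrist"); save(p,"w29.png",(210,180,360,300),5)
E
```

```text
(array([ 0.38491372, -0.1279814 ,  0.15657933]), np.float64(96.2999838944931)) 0.013603083858225444 [-0.56910384 -0.22484534 -1.3212983 ]
turn 0.05 = 1 x 0.05
shift tool cm [24.5   8.12  3.66] = 7 x [3.5  1.16 0.52] t 55.77
```

View pics/w29.png

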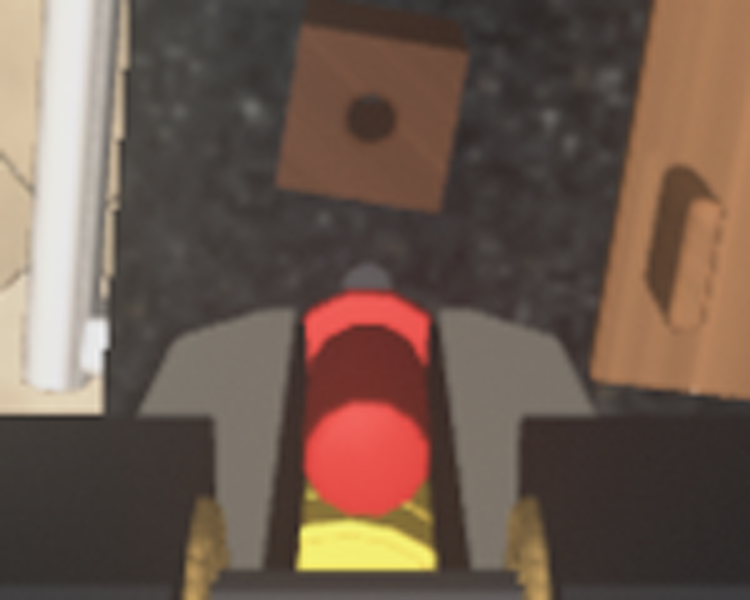

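Call:
{"api": "drive_tool", "payload": {
  "plan": [
    {"claw": 0.95,"linear": [1.75,0.6,0],"angular": [0,0,0]},
    {"claw": 0.95,"linear": [3.5,1.15,0],"angular": [0,0,0]},
    {"claw": 0.95,"linear": [3.5,1.15,0],"angular": [0,0,0]},
    {"claw": 0.95,"linear": [3.5,1.15,0],"angular": [0,0,0]},
    {"claw": 0.95,"linear": [3.5,1.15,0],"angular": [0,0,0]},
    {"claw": 0.95,"linear": [3.5,1.15,0],"angular": [0,0,0]},
    {"claw": 0.95,"linear": [3.5,1.15,0],"angular": [0,0,0]},
    {"claw": 0.95,"linear": [1.7,0.6,0],"angular": [0,0,0]},
    {"claw": 0.95,"linear": [0,0,2],"angular": [0,0,0]},
    {"claw": 0.95,"linear": [0,0,2],"angular": [0,0,0]},
    {"claw": 0.95,"linear": [0,0,0],"angular": [0,0,0]},
    {"claw": 0.95,"linear": [0,0,0],"angular": [0,0,0]}
  ]
}}

```text
t: 57.32
tool_pos: [0.4385, 0.1238, 0.1166]
orientation: [2.095, 2.339, 0.002]
force: [0.5, -0.6, -1.1]
opening: 0.0137
```

```bash
python3 - <<'E'
from h import *
import pickle
P=cur();print(P[:2],P[2]["opening"],P[2]["force"])
plan((.439,.1244,.075),psi=96.25)
p=read_camera("wrist"); save(p,"w30.png"); pickle.dump(p,open("w30.pkl","wb"))
E
```

```text
(array([0.43852214, 0.12379411, 0.11658472]), np.float64(96.29558732085378)) 0.013742407786768687 [ 0.52389346 -0.58406457 -1.08179229]
turn 0.05 = 1 x 0.05
shift tool cm [0.06 0.05 4.16] = 2 x [0.03 0.03 2.08] t 57.33
```

View pics/w30.png

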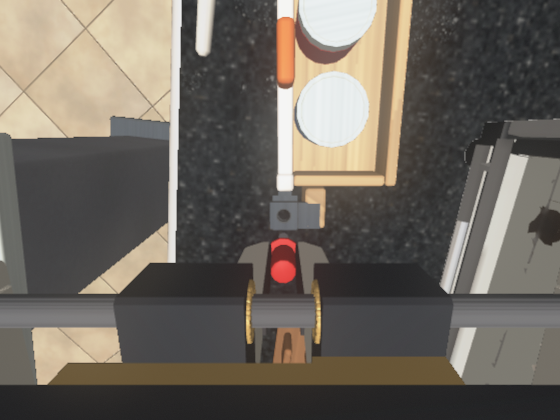

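```bash
cat >> h.py <<'E'
def ov2(name,c=(.439,.1244),crop=(245,170,325,260),s=8,off=(0,0)):
    p=read_camera("wrist"); P,_,st=cur(); T=rot(st["orientation"])
    img=cv2.resize(cv2.cvtColor(p["pixels"],cv2.COLOR_RGB2BGR)[crop[1]:crop[3],crop[0]:crop[2]],None,fx=s,fy=s,interpolation=cv2.INTER_CUBIC)
    def circ(c,z,r,col):
        a=np.linspace(0,2*np.pi,60); X=np.c_[c[0]+r*np.cos(a),c[1]+r*np.sin(a),np.full(60,z)]
        q=((proj(p,X)-[crop[0],crop[1]]+.5)*s-.5).astype(int); cv2.polylines(img,[q.reshape(-1,1,2)],True,col,1)
    circ(c,.048,.0055,(0,255,0)); circ(c,.037,.0065,(255,255,0))
    e=P+T@[off[0],off[1],0]; zp=P[2]-.0205
    circ(e,zp+.034,.010,(255,0,255)); circ(e,zp+.007,.0035,(0,255,255)); circ(e,zp+.062,.007,(255,0,0)); print("pin-hasp mm",(e[:2]-c)*1000,"zp",zp*1000)
    cv2.imwrite("pics/"+name,img)
E
python3 - <<'E'
from h import *
ov2("w31.png")
E
```

```text
pin-hasp mm [ 0.26803005 -0.50147864] zp 96.91188694907255
```

View pics/w31.png

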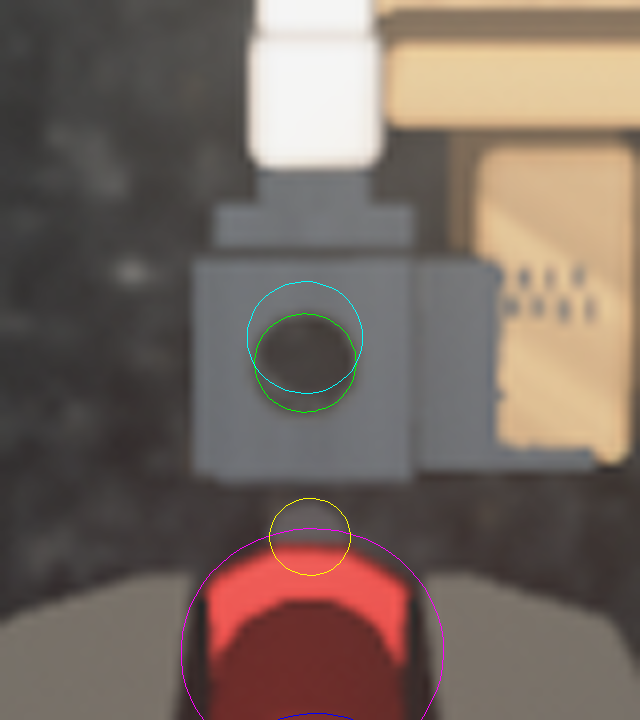

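```bash
python3 - <<'E'
from h import *
p=read_camera("wrist"); P,_,st=cur(); T=rot(st["orientation"]); zp=P[2]-.0205
im=p["pixels"]
for dx in (0,-.001,-.002):
  for dz in (0,.003):
    for z in (.034,.037):
      X=P+T@[dx+.010,-.0005,0]; X[2]=zp+z+dz; print(dx,dz,z,(proj(p,X)[0]-[245,170]+.5)*8-.5)
for dx in(0,-.001,-.002):
  X=P+T@[dx+.0035,-.0005,0]; X[2]=zp+.007; Y=P+T@[dx+.0015,-.0005,0]; Y[2]=zp; print("tip",dx,[(proj(p,q)[0]-[245,170]+.5)*8-.5 for q in(X,Y)])
img=cv2.cvtColor(im,cv2.COLOR_RGB2BGR)[225:250,270:300]; img=cv2.resize(cv2.convertScaleAbs(img,alpha=2.2),None,fx=20,fy=20,interpolation=cv2.INTER_CUBIC); cv2.imwrite("pics/w32.png",img)
E
```

```text
0 0 0.034 [303.87683578 528.13263521]
0 0 0.037 [304.03683889 541.26549293]
0 0.003 0.034 [304.03683889 541.26549293]
0 0.003 0.037 [304.20195197 554.81777148]
-0.001 0 0.034 [303.88035471 540.72902919]
-0.001 0 0.037 [304.04019556 554.04174961]
-0.001 0.003 0.034 [304.04019556 554.04174961]
-0.001 0.003 0.037 [304.20513416 567.77904797]
-0.002 0 0.034 [303.88386423 553.29175436]
-0.002 0 0.037 [304.04354312 566.78332143]
-0.002 0.003 0.034 [304.04354312 566.78332143]
-0.002 0.003 0.037 [304.20830758 580.70457698]
tip 0 [array([302.66179399, 498.18392084]), array([302.39772389, 494.99794534])]
tip -0.001 [array([302.6662765 , 509.19341285]), array([302.40235791, 505.65161832])]
tip -0.002 [array([302.67074857, 520.17726209]), array([302.40698148, 516.28128643])]
```

View pics/w32.png

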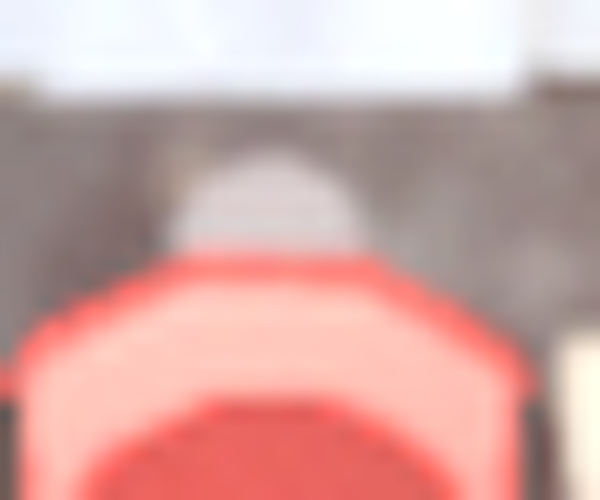

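Call:
{"api": "drive_tool", "payload": {
  "plan": [
    {"claw": 0.95,"linear": [0.15,0.07,1.5],"angular": [0,0,0]},
    {"claw": 0.95,"linear": [0,0,1.5],"angular": [0,0,0]},
    {"claw": 0.95,"linear": [0,0,0.9],"angular": [0,0,0]},
    {"claw": 0.95,"linear": [0,0,0],"angular": [0,0,0]},
    {"claw": 0.95,"linear": [0,0,0],"angular": [0,0,0]}
  ]
}}

```text
t: 58.1
tool_pos: [0.4396, 0.1255, 0.0778]
orientation: [2.094, 2.338, 0.004]
force: [-0.2, -0.1, -0.6]
opening: 0.0135
```

```bash
python3 - <<'E'
from h import *
P=cur();print(P[:2],P[2]["opening"],P[2]["force"])
ov2("w33.png",off=(-.0009,-.0002)); s=read_camera("scene"); save(s,"s33.png",(220,150,290,220),9)
plan((.4391,.1253,.0655))
E
```

```text
(array([0.43962724, 0.12549981, 0.07783617]), np.float64(96.30160595650591)) 0.013461326370245188 [-0.20769522 -0.12498427 -0.58526819]
pin-hasp mm [0.77610008 0.22920103] zp 57.621505625457175
shift tool cm [-0.01 -0.09  1.27] = 1 x [-0.01 -0.09  1.27] t 58.2
```

View pics/w33.png

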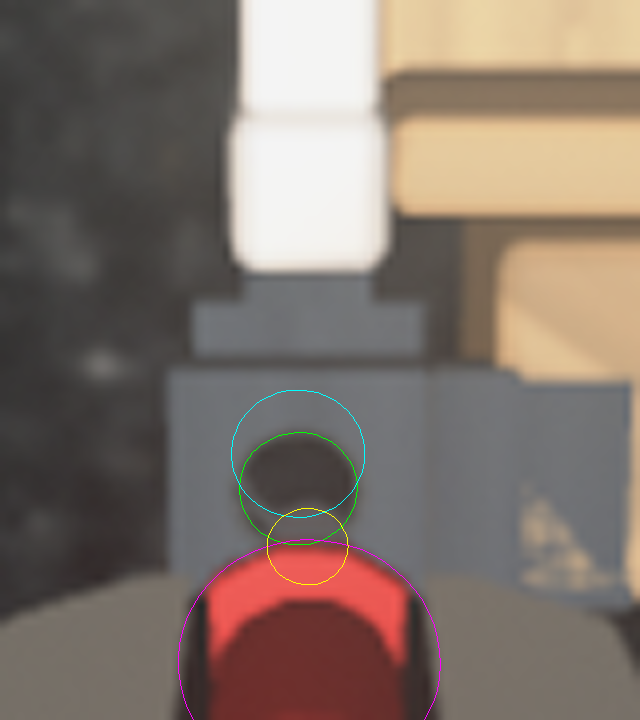

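View pics/s33.png

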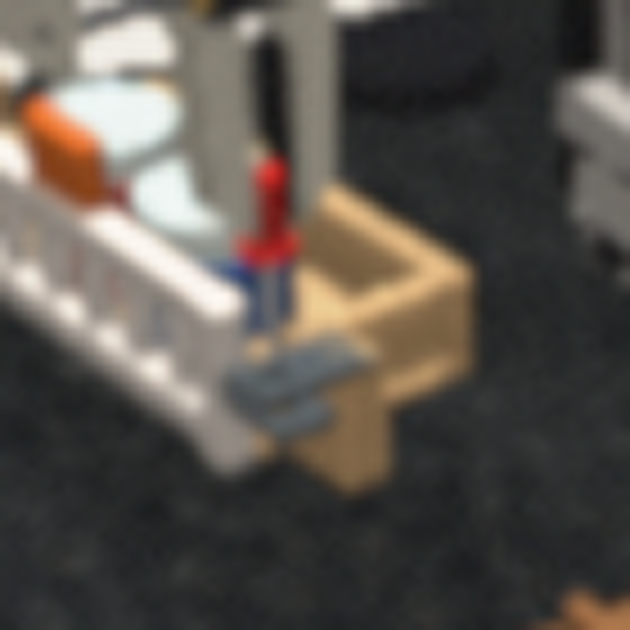

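Call:
{"api": "drive_tool", "payload": {
  "plan": [
    {"claw": 0.95,"linear": [-0.02,-0.08,0.5],"angular": [0,0,0]},
    {"claw": 0.95,"linear": [0,0,0.4],"angular": [0,0,0]},
    {"claw": 0.95,"linear": [0,0,0.3],"angular": [0,0,0]},
    {"claw": 0.95,"linear": [0,0,0.3],"angular": [0,0,0]},
    {"claw": 0.95,"linear": [0,0,0],"angular": [0,0,0]}
  ]
}}

```text
t: 58.82
tool_pos: [0.4385, 0.1252, 0.0623]
orientation: [2.095, 2.339, 0.003]
force: [-0.8, -0.6, -0.5]
opening: 0.0135
```

```bash
python3 - <<'E'
from h import *
P=cur();print(P[:2],P[2]["opening"],P[2]["force"])
ov2("w34.png",off=(-.0009,-.0002)); s=read_camera("scene"); save(s,"s34.png",(220,150,290,220),9)
E
```

```text
(array([0.43850745, 0.12515182, 0.06230591]), np.float64(96.30135231520107)) 0.01345993427897575 [-0.77217425 -0.62184389 -0.49187194]
pin-hasp mm [-0.44403782 -0.15529536] zp 42.020075400103174
```

View pics/w34.png

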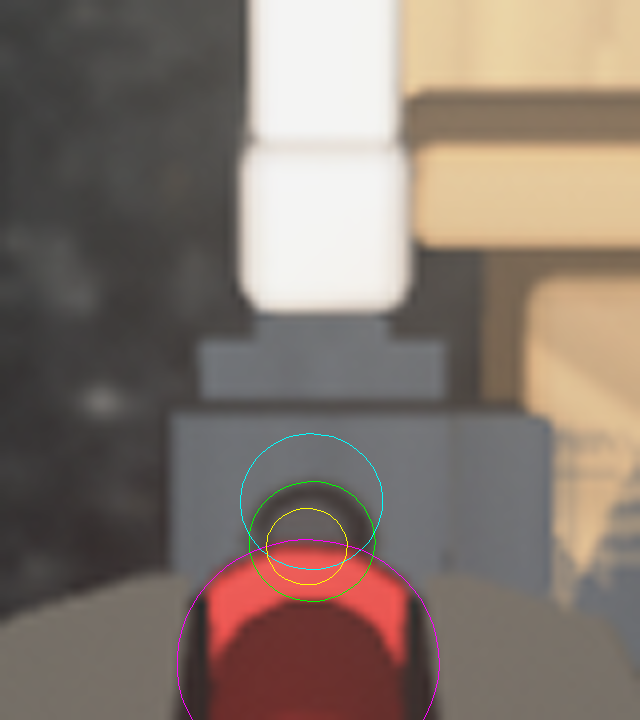

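View pics/s34.png

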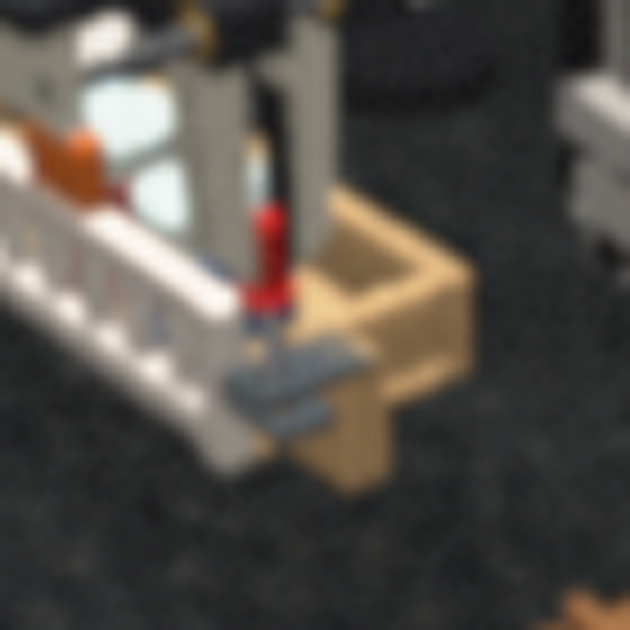

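Call:
{"api": "drive_tool", "payload": {
  "plan": [
    {"claw": 0.95,"linear": [0,0.04,0.3],"angular": [0,0,0]},
    {"claw": 0.95,"linear": [0,0,0.3],"angular": [0,0,0]},
    {"claw": 0.95,"linear": [0,0,0.3],"angular": [0,0,0]},
    {"claw": 0.95,"linear": [0,0,0.3],"angular": [0,0,0]},
    {"claw": 0.95,"linear": [0,0,0],"angular": [0,0,0]}
  ]
}}

```text
t: 59.55
tool_pos: [0.4389, 0.1252, 0.0503]
orientation: [2.095, 2.338, 0.003]
force: [0.2, 0.3, 0.1]
opening: 0.0137
```

Call:
{"api": "drive_tool", "payload": {
  "plan": [
    {"claw": 0.95,"linear": [0,0,0.3],"angular": [0,0,0]},
    {"claw": 0.95,"linear": [0,0,0.3],"angular": [0,0,0]},
    {"claw": 0.95,"linear": [0,0,0.3],"angular": [0,0,0]},
    {"claw": 0.95,"linear": [0,0,0.3],"angular": [0,0,0]},
    {"claw": 0.95,"linear": [0,0,0],"angular": [0,0,0]}
  ]
}}

```text
t: 60.18
tool_pos: [0.439, 0.1252, 0.0383]
orientation: [2.094, 2.339, 0.003]
force: [0.6, 0.1, -0.0]
opening: 0.0133
```

Call:
{"api": "drive_tool", "payload": {
  "plan": [
    {"claw": 0.95,"linear": [0,0,0.2],"angular": [0,0,0]},
    {"claw": 0.95,"linear": [0,0,0.15],"angular": [0,0,0]},
    {"claw": 0.95,"linear": [0,0,0],"angular": [0,0,0]},
    {"claw": 0.8,"linear": [0,0,0],"angular": [0,0,0]},
    {"claw": 0.72,"linear": [0,0,0],"angular": [0,0,0]},
    {"claw": 0.72,"linear": [0,0,0],"angular": [0,0,0]},
    {"claw": 0.72,"linear": [0,0,-1],"angular": [0,0,0]},
    {"claw": 0.72,"linear": [0,0,-2],"angular": [0,0,0]},
    {"claw": 0.72,"linear": [0,0,-4],"angular": [0,0,0]},
    {"claw": 0.72,"linear": [0,0,-5],"angular": [0,0,0]},
    {"claw": 0.72,"linear": [0,0,0],"angular": [0,0,0]},
    {"claw": 0.72,"linear": [0,0,0],"angular": [0,0,0]}
  ]
}}

```text
t: 61.68
tool_pos: [0.4389, 0.1253, 0.1554]
orientation: [2.094, 2.338, 0.004]
force: [-0.2, -0.1, -0.9]
opening: 0.0265
```

Call:
{"api": "drive_tool", "payload": {
  "plan": [
    {"claw": 0.72,"linear": [-4,0,-1],"angular": [0,0,0]},
    {"claw": 0.72,"linear": [-4,0,-1],"angular": [0,0,0]},
    {"claw": 0.72,"linear": [-4,0,-1],"angular": [0,0,0]},
    {"claw": 0.72,"linear": [-1,-2,-1],"angular": [0,0,0]},
    {"claw": 0.72,"linear": [0,0,0],"angular": [0,0,0]},
    {"claw": 0.72,"linear": [0,0,0],"angular": [0,0,0]}
  ]
}}

```text
t: 62.42
tool_pos: [0.4328, -0.0057, 0.1939]
orientation: [2.095, 2.339, 0.003]
force: [0.2, -0.0, 0.2]
opening: 0.0259
```

```bash
python3 - <<'E'
from h import *
import pickle
P=cur();print(P[:2],P[2]["opening"],P[2]["force"])
p=read_camera("wrist"); save(p,"w35.png"); pickle.dump(p,open("w35.pkl","wb")); s=read_camera("scene"); save(s,"s35.png",(190,130,290,220),8)
E
```

```text
(array([ 0.43281643, -0.00568644,  0.19393636]), np.float64(96.30151221241063)) 0.025929402954122212 [ 0.23667734 -0.03487443  0.2101846 ]
```

View pics/s35.png

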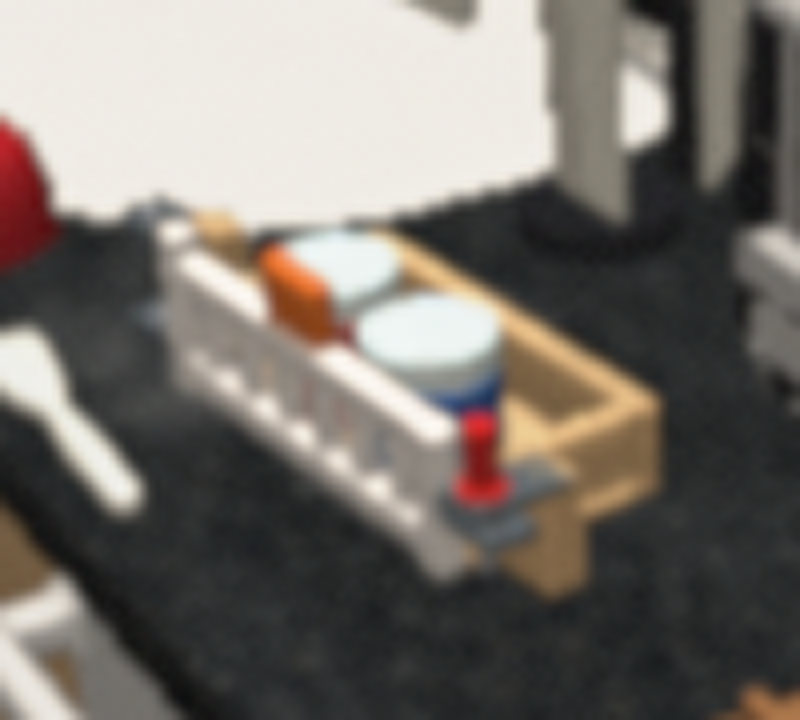

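View pics/w35.png

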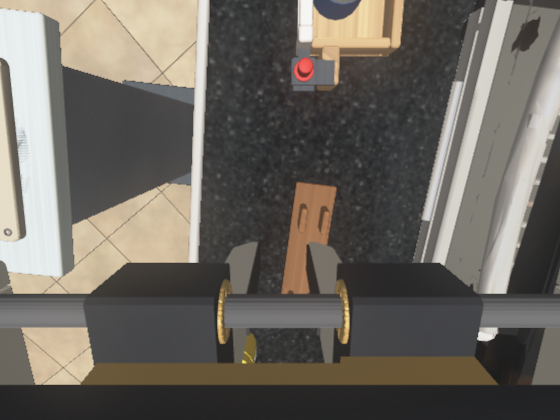

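```bash
python3 - <<'E'
from h import *
s=read_camera("scene")
for z in (.048,.076,.080): print(z,(proj(s,[.439,.1244,z])[0]-[190,130]+.5)*8-.5)
yw=np.radians(6.25); O=np.array([.4737,.2479])
for n,z in(("red_tin",.066),("blue_tin",.066)): print(n,[(round(d["p"],2),d["at"]) for d in search_frame(s,n)][:3])
t=read_camera("top"); save(t,"t36.png",(140,165,260,260),6)
E
```

```text
0.048 [492.48099758 492.61116112]
0.076 [488.49361269 424.50252259]
0.08 [487.91438744 414.60875905]
red_tin [(0.73, [0.5146, -0.4431, 0.0506]), (0.64, [0.4608, 0.2729, 0.0633]), (0.62, [0.3842, -0.2489, 0.0479])]
blue_tin [(0.46, [0.4633, 0.1991, 0.0653])]
```

View pics/t36.png

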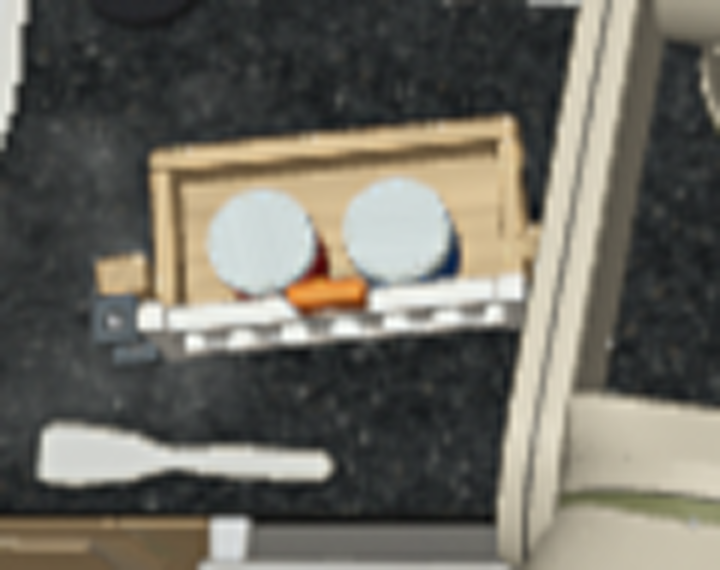

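```bash
python3 - <<'E'
from h import *
import pickle
p=pickle.load(open("w35.pkl","rb")); crop=(275,40,345,100); s=10
img=cv2.resize(cv2.cvtColor(p["pixels"],cv2.COLOR_RGB2BGR)[crop[1]:crop[3],crop[0]:crop[2]],None,fx=s,fy=s,interpolation=cv2.INTER_CUBIC)
def circ(z,r,col,c=(.439,.1244)):
    a=np.linspace(0,2*np.pi,60); X=np.c_[c[0]+r*np.cos(a),c[1]+r*np.sin(a),np.full(60,z)]
    q=((proj(p,X)-crop[:2]+.5)*s-.5).astype(int); cv2.polylines(img,[q.reshape(-1,1,2)],True,col,1)
circ(.076,.007,(255,0,0)); circ(.080,.007,(0,255,0)); circ(.051,.010,(255,0,255))
cv2.imwrite("pics/w36.png",img)
E
```

```text
(no output)
```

View pics/w36.png

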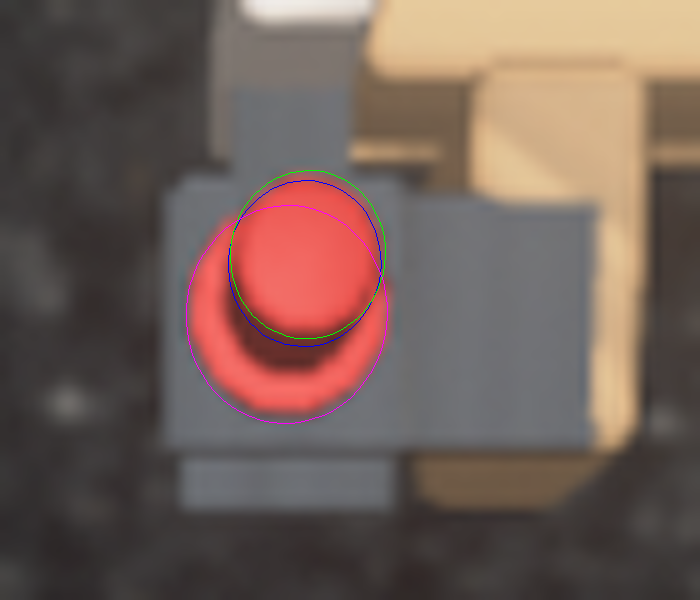

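```bash
python3 -c "
from plant import *
print(close_job())"
```

```text
the job is handed in; nothing more can be done
None
```

I did every part of the task and handed the job in at about 63 s. No verdict is reported, so success rests on my own checks.

- **Jars and tins:** only the red and blue tins were present. Both stand in the caddy, about 35 mm either side of centre. The blue tin was knocked towards the black pot during the run, so I picked it up with a tilted grasp, set it down in the clear, and gripped it again upright.
- **Gate:** I lifted it from its stand and lowered it onto both pintles at about 20° open until contact. I then swung it shut, and at release the arm readings put the upper eye about 0.5 mm from the pintle.
- **Drop pin:** it went down through both holes without noticeable force and was released. The wrist image matches a model of the pin with its collar on the plate, to about 1 mm.

**Last checks:** the final scene, top and wrist pictures show the gate shut, the pin down and both tins upright. The arm was raised clear with near-zero force. The spoon and the yellow look-alike tins appear unmoved.

**Off or not checked:**
- The real fingertips sit about 20 mm above the stated tool point, so the first attempt to grip the gate handle closed on nothing; lowering the tool fixed it.
- I measured neither the gate's final tilt nor the lower eye separately.

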